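Set up the V-block and lay out case rails

TASK

Get the module-case rails ready for marking out. Open the jig's sliding jaw, turn the loose V-block so that its three grooves face straight up and run along the jig, seat it flat on the bed against the fixed jaw and slide the jaw up snug against it. Then draw every rail there is out of the storage tubes, hand over hand, and lay each in a groove of its own, resting on both the V-block and the jig's fixed V-rest, about equally far out at both ends. Leave the jar of screws standing where it is.

Things in the scene. Friction and masses are not known exactly. Their poses are not given: they have to be found in the camera images.
- jig: fixed steel marking-out jig on the right of the table. Origin at table height under the middle of its 270 x 106 x 10 mm base plate; x along the rails to be laid (away from the robot), y across. At x = +105 mm stands the fixed aluminium V-rest, 20 mm long, 102 mm wide, top 64 mm above the table, with three grooves like the V-block's.
- block_seat (a point): where the block's centre belongs, seated grooves up against the fixed jaw: jig x = -90 mm, y = 0, 37 mm above the table; axes as the jig. The cross bed here is 60 mm wide, its top 10 mm above the table. Fixed jaw: face at jig y = -51 mm, 14 mm thick. It and the sliding jaw (at +y) are 30 mm wide along x, 24 mm high above the bed.
- jaw (a joint): position of the sliding jaw (m) along the jig's y: gap between the jaw faces = 41 mm + this; range 0 (most shut) to 0.095 (wide open). Stiff slide, about 4 N, stays where left. It touches the block at 0.007 as the block stands at the start, at 0.061 with the grooves up (102 mm).
- jaw_tab (a point): middle of the top of the sliding jaw's upright tab, by which it is moved: 14 mm thick along the jig's y, 34 mm wide along x, top 72 mm above the table, its centre 58 mm behind the jaw face. Between tab and jaw plate are 37 mm of room; the carriage there is 20 mm above the table.
- block: loose aluminium V-block, about 400 g: 36 mm along x (along the grooves), 54 mm along y, 102 mm along z; origin at its centre. Three grooves in its +y face at z = -36, 0, +36 mm: 14 mm deep, floor 14 mm wide, walls sloping out (outermost walls 8 mm high). Starts between the jaws, +y level along the jig's +y (to the sliding jaw), z up. Its plain x end faces stand clear of the jaws and can be gripped.
- rail_bed (a point): middle of the place for the rails: in the middle groove, jig x = +10 mm, at the height of the centre of a laid rail (56 mm above the table); axes as the jig. The outer grooves are 36 mm to either side in y.
- rack: fixed rack, three level square tubes 68 mm apart, axes 105 mm above the table. Origin at table height below the mouth of guide eye 2; x along the tubes; rails leave towards -x. Along x: guide eyes 0 to 55 mm, hand gap 55 to 150 mm with nothing around the rails, tubes 150 to 390 mm; all open-ended, 24 mm square outside, 16 inside. Wooden feet to 93 mm high under eyes and tubes, base 8 mm.
- eye1 (a point): centre of the outer mouth of guide eye 1 (rack y = -68 mm), 105 mm above the table; axes as the rack.
- eye2 (a point): centre of the outer mouth of guide eye 2 (rack y = 0 mm), 105 mm above the table; axes as the rack.
- eye3 (a point): centre of the outer mouth of guide eye 3 (rack y = 68 mm), 105 mm above the table; axes as the rack.
- rail1: square steel bar (case rail), 12 x 12 x 340 mm, 130 g, one of up to three alike; absent in some runs. Starts in tube 1 of the rack, centre 103 mm above the table, its leading end (local -x) 3 to 12 mm inside the guide eye, so that it can first be reached only in the 95 mm hand gap. Origin at its centre, x along its length.
- rail2: square steel bar (case rail), 12 x 12 x 340 mm, 130 g, one of up to three alike; absent in some runs. Starts in tube 2 of the rack, centre 103 mm above the table, its leading end (local -x) 3 to 12 mm inside the guide eye, so that it can first be reached only in the 95 mm hand gap. Origin at its centre, x along its length.
- rail3: square steel bar (case rail), 12 x 12 x 340 mm, 130 g, one of up to three alike; absent in some runs. Starts in tube 3 of the rack, centre 103 mm above the table, its leading end (local -x) 3 to 12 mm inside the guide eye, so that it can first be reached only in the 95 mm hand gap. Origin at its centre, x along its length.
- jar: bystander: jar of screws, 60 mm across, 75 mm tall; leave it standing.
Things that resemble listed ones, but are neither listed nor needed, are in the scene too. There is more than one size of the block; the one meant has the size given above.

How it is judged:
By the outcome, as a careful person would: the job done as asked, in the order asked, and still so for the second after the job is handed in, with the robot touching nothing.
Of rail1, rail2, rail3 only 2 to 3 are there at a start; the rules pass over those that are not, and their reading is None.
At some moment in a run one of rail1, rail2, rail3 may be knocked a few centimetres aside while the robot is not near it.
Once in a run the grip may slacken for a moment while it holds something.
It also fails if it takes over 210 s, if anything falls off the work surface, if the arm or the gripper's body presses on something with over 40 N, if the wrist force passes 120 N, or if a joint passes its speed limit or range.

ROBOT

A 6-joint arm with a two-finger parallel gripper is mounted at the origin on the work surface. World frame = base frame: x ahead of the robot, y to its left, z up, the work surface at z = 0. Lengths are in mm, angles in rad, forces in N, time in s.
With the tool pointing down it reaches from about 275 to 725 mm from the base axis. Payload 15.9 kg.
Tool frame: the origin (TCP) lies between the finger pads; the fingertips stand 22 mm ahead of it and the grasp point (between the pads) lies 3 mm ahead of it; y points along the fingers, z is the direction in which the jaws open and shut, and the axes are right-handed (so a half turn about y gives the same grasp; the last joint's range is limited). The gripper opens to 85 mm and grips with 20 to 120 N. Pads are 22 mm wide; open, the fingers measure 114 mm over their backs; the gripper's body (76 mm by 85 mm) begins 54 mm behind the grasp point. The pads swing forward as they close: fully open they stand 13 mm farther back than shut.
Start: joints at [1.136, 0.213, -0.034, 1.323, 0, 1.571], TCP at [210.607, 453.465, 253.306] pointing down, gripper open.
Joint ranges: [-2.98, 2.98], [-0.74, 1.72], [-1.14, 1.35], [-2.1, 2.04], [-1.57, 1.44], [-3.14, 3.14]. Speed limits (rad/s): [1.89, 1.89, 2.39, 2.57, 3.14, 3.14].

INTERFACE

Orientations are given as a unit quaternion [x, y, z, w].
In Python, from station import sense, capture, order gives the robot as it stands. The module is installed in compiled form; this text tells all that it offers.
- The arm moves only by the shell command python3 -m jog 'ROWS' [FORCE]. ROWS is JSON, a list of rows, each an object of numbers: "fingers": the closure, from 0 (fully open) to 1 (shut); "x", "y", "z": the shift along the tool's x, y, z in mm; "ax", "ay", "az": the turn, a rotation vector about the tool's x, y, z in rad. In form: [{"fingers": .., "x": .., "y": .., "z": .., "ax": .., "ay": .., "az": ..}, ...]. A call has 1 to 12 rows; each row shifts and turns the commanded pose from where the row before left it, along the tool's axes as they then stand; what a row does not reach is not made up. A row lasts 1/8 s, in which the tool goes at most 62.5 mm and 10.7 degrees, less where a joint would pass 70% of its speed; a pose out of reach is approached as far as the arm can. A call is refused whole if a number of a shift passes 62.5 or a number of a turn 0.188, either way. A call with a gripper value outside its range is refused whole. The fingers move at their own pace and stop on an object; FORCE is the grip in N (left out, the last holds). Time passes only in rows, so rows that do not move let the fingers close. It gives the time, the measured TCP pose, the force and the opening at its end, in the units of the state.
- sense(): the state, without advancing time (a new reading comes with each control period).
- capture(name): name is "scene" or "side" or "wrist"; returns a dict with "img" (420x560x3 uint8, red, green, blue), "fx", "fy", "cx", "cy" (pixels), "camera_from_world" (4x4, takes a point from world to camera coordinates); the wrist camera has in their place "hand_eye" (4x4, takes a point from camera to tool coordinates, whose origin is the TCP and whose axes are the tool frame's). Camera axes: x right, y down, z forward; pixel columns grow to the right and rows downward; lengths in mm; the calibration is good to about 2 mm. A picture is of the moment at which its call begins: read the wrist's pose just before it. There is no depth.
- order.hand_in(): hands the job in, once; it reports no verdict.
The state is a dict: "time": time; "q": joint angles; "joint_velocities": joint speeds; "joint_torque": joint torques, N m; "tool_pos": TCP position; "ee_rot": TCP orientation; "ft_force": force on the tool from outside, world axes, zero at the start; "ft_torque": the same for the moment, N m; "width": opening from 0.0 (shut) to 1.0 (fully open).
Only numpy, scipy, OpenCV 4.12 (cv2) and the standard library are available. Lean on these libraries where they do the work, as an engineer would, in place of code of your own. Each camera call takes 0.05 s, during which the arm holds its last target.

## Working session

There is one attempt and no reset: what is moved stays moved. The work goes in short steps, Python scripts to look and compute and a shell command to move; the robot and the scene stay as the last step left them, time stands still between calls to the robot, and variables do not carry over. Pictures are saved under pics/ and viewed, and the job is handed in when it is done.

```bash
ls; mkdir -p pics; python3 - <<'E'
from station import sense, capture
import cv2,json
print(sense())
for n in ["scene","side","wrist"]:
    c=capture(n); cv2.imwrite(f"pics/a_{n}.png",c["img"][:,:,::-1])
    print(n,{k:(v if not hasattr(v,'tolist') else v.tolist()) for k,v in c.items() if k!="img"})
E
```

```text
pics
{'time': 0.0, 'q': array([ 1.13599314e+00,  2.13387767e-01, -3.50319394e-02,  1.32348205e+00,
        2.39170449e-05,  1.57080034e+00]), 'joint_velocities': array([ 8.76770609e-04,  2.75947909e-04, -2.96449836e-05, -9.39147306e-05,
       -1.10136709e-03, -2.63650468e-04]), 'joint_torque': array([ 1.64722689e-03, -6.86156988e+01,  4.87117231e+01,  1.75427296e-02,
       -3.51965377e-05, -2.47078441e-05]), 'tool_pos': array([210.48482013, 453.21080723, 252.81112106]), 'ee_rot': array([ 0.69084173, -0.15261198,  0.15242687, -0.69008212]), 'ft_force': array([ 0.3517023 , -1.17782748,  0.02089854]), 'ft_torque': array([-0.02615604, -0.01977796, -0.00307722]), 'width': 1.0001207846134121}
scene {'fx': 484.2771139325969, 'fy': 484.2771139325969, 'cx': 284.3090832285462, 'cy': 207.18274709672974, 'camera_from_world': [[0.5295862237660133, 0.8480450337926863, -0.018922268807292277, -275.2582505492258], [0.5347911218507211, -0.3511149701926669, -0.7685809870769961, -234.0031320285713], [-0.6584351810063774, 0.39691044124104874, -0.6394726061739743, 1550.5400076398098], [0.0, 0.0, 0.0, 1.0]]}
side {'fx': 526.5655279712885, 'fy': 526.5655279712885, 'cx': 274.13423857508405, 'cy': 203.14944943154816, 'camera_from_world': [[-0.9019569708133658, -0.43168870630322254, 0.010885019587832638, 474.1233853220055], [-0.27251144471447614, 0.5494614312900941, -0.789828872620057, 230.46067763386068], [0.33497930577993384, -0.7153579498229483, -0.6132306811668038, 1229.4581021759], [0.0, 0.0, 0.0, 1.0]]}
wrist {'fx': 297.59931177937574, 'fy': 297.59931177937574, 'cx': 275.75830709092304, 'cy': 210.42036829022925, 'hand_eye': [[6.527265055354442e-05, 0.9632649670034213, 0.2685527864003227, -68.80999361750847], [-0.001485132987186805, -0.268552397432022, 0.9632639327897219, -119.70602330859026], [0.9999988950591345, -0.0004617113919599637, 0.0014130474511053336, 0.3271414526742622], [0.0, 0.0, 0.0, 1.0]]}
```

View pics/a_scene.png

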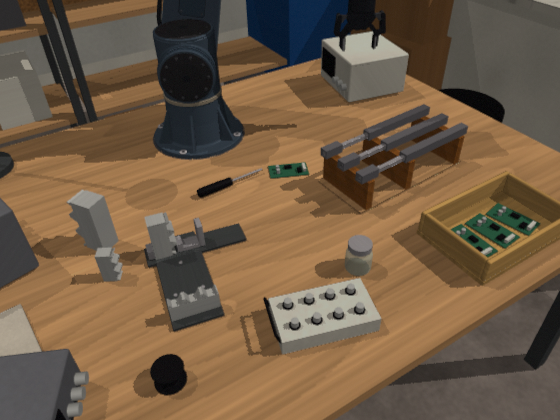

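View pics/a_side.png

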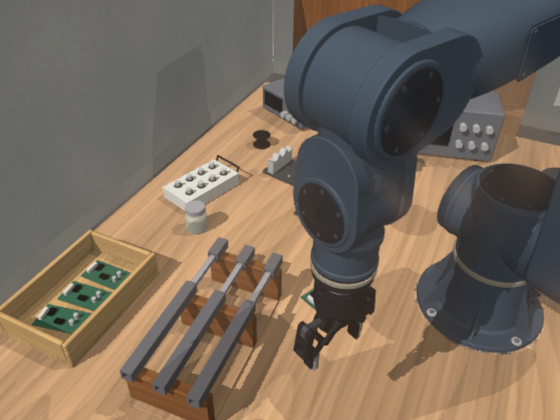

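View pics/a_wrist.png

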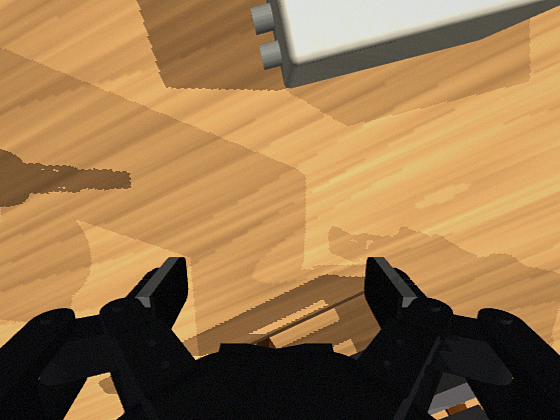

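The scene view holds three block look-alikes: one between the jig's jaws (160,235), a larger one on the table (92,220) and a small one (108,264). By the description I want the one between the jaws. Next, enlarged crops to check this choice and to measure the jig and rack.

```bash
cat > h.py <<'E'
import numpy as np, cv2
from station import sense, capture
from scipy.spatial.transform import Rotation as R
def cam(c, st=None):
    """returns K, camera_from_world"""
    K=np.array([[c["fx"],0,c["cx"]],[0,c["fy"],c["cy"]],[0,0,1]])
    if "camera_from_world" in c: T=np.array(c["camera_from_world"])
    else:
        W=np.eye(4); W[:3,:3]=R.from_quat(st["ee_rot"]).as_matrix(); W[:3,3]=st["tool_pos"]
        T=np.linalg.inv(W@np.array(c["hand_eye"]))
    return K,T
def proj(KT,P):
    K,T=KT; P=np.atleast_2d(P); q=P@T[:3,:3].T+T[:3,3]; q=q@K.T; return q[:,:2]/q[:,2:]
def ray(KT,uv):
    K,T=KT; d=np.linalg.inv(K)@np.array([uv[0],uv[1],1.]); Ri=T[:3,:3].T
    return -Ri@T[:3,3], Ri@d
def onz(KT,uv,z):
    o,d=ray(KT,uv); return o+d*(z-o[2])/d[2]
def tri(l):
    A=np.zeros((3,3)); b=np.zeros(3); 
    for KT,uv in l:
        o,d=ray(KT,uv); d=d/np.linalg.norm(d); M=np.eye(3)-np.outer(d,d); A+=M; b+=M@o
    return np.linalg.solve(A,b)
def crop(img,name,u0,v0,u1,v1,s):
    c=cv2.resize(img[v0:v1,u0:u1],None,fx=s,fy=s,interpolation=cv2.INTER_CUBIC); cv2.imwrite(f"pics/{name}.png",c[:,:,::-1])
def shot(name):
    st=sense(); c=capture(name); return c["img"],cam(c,st),st
def tool():
    s=sense(); M=R.from_quat(s["ee_rot"]).as_matrix()
    print("t",round(s["time"],2),"pos",s["tool_pos"].round(1),"F",s["ft_force"].round(1),"w",round(s["width"],3)); print(M.round(3)); return s["tool_pos"],M
def goto(P,Rt=None):
    """print shift in current tool axes and rotation vector"""
    p,M=tool(); print("shift",(M.T@(np.array(P)-p)).round(1), "rot",None if Rt is None else R.from_matrix(M.T@Rt).as_rotvec().round(3))
E
python3 - <<'E'
from h import *
i,KT,_=shot("scene"); crop(i,"b1",80,180,260,330,4.4); crop(i,"b2",310,95,480,215,4.7)
i,KT,_=shot("side"); crop(i,"b3",120,225,300,420,3)
crop(i,"b4",240,130,330,230,6)
E
```

```text
(no output)
```

View pics/b1.png

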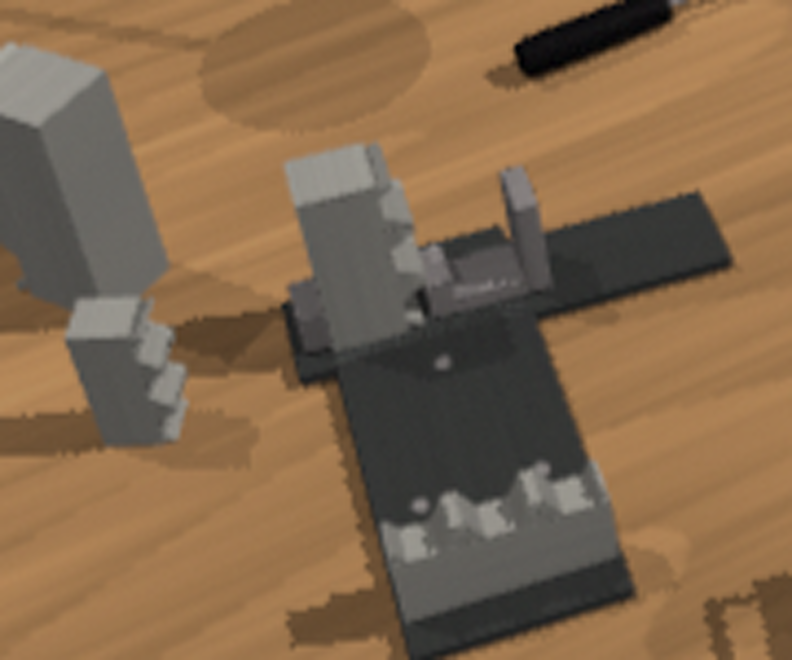

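View pics/b2.png

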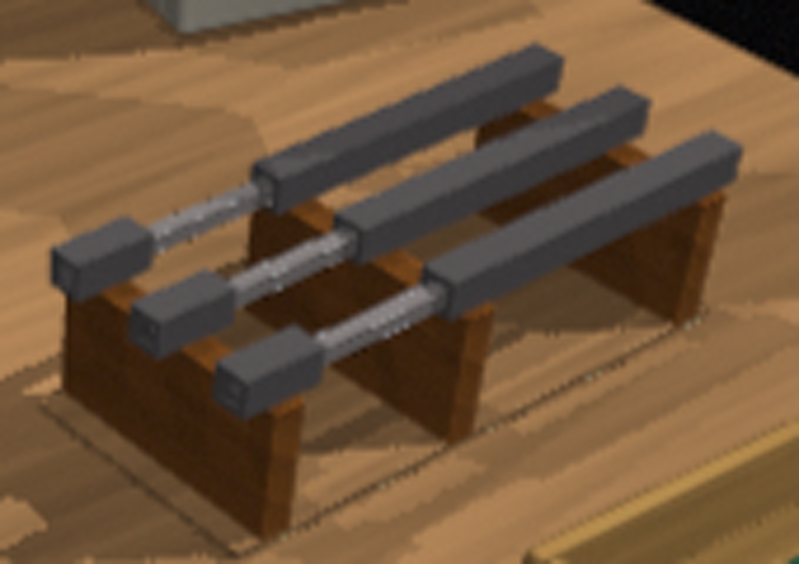

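View pics/b3.png

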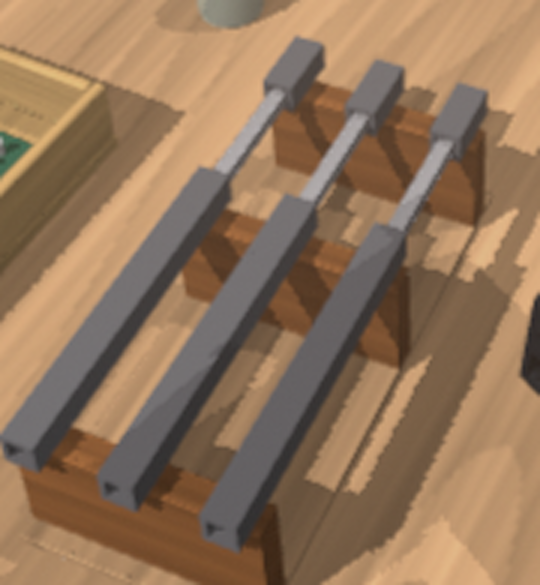

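Scene crop b1: the block between the jaws, at crop (350,245), stands upright with its grooves facing the sliding jaw. It is clearly neither the big block at left nor the tiny one. Crops b2 and b3 show bars in all three hand gaps, so all three rails are present. I'll take rough jig and rack poses next.

```bash
python3 - <<'E'
from h import *
from scipy.optimize import least_squares
i,KT,_=shot("scene")
c=lambda u,v,s,u0,v0:(u0+u/s,v0+v/s)
b1=lambda u,v:c(u,v,4.4,80,180)
b2=lambda u,v:c(u,v,4.7,310,95)
for n,p,z in [("bed right far",b1(697,193),10),("bed right near",b1(733,258),10),("plate R far corner",b1(632,588),10),("plate L far",b1(410,650),10),("bed left near",b1(302,378),10),("tab top",b1(514,175),72),("block top L",b1(287,165),112),("block top R",b1(380,195),112),("blk top back",b1(375,145),112)]:
    print(n,onz(KT,p,z).round(1))
# rack eyes mouth tops: z=117 
b3=lambda u,v:c(u,v,3,120,225)
i,KS,_=shot("side")
for n,p in [("e1 mouth top L",b2(54,255)),("e1 mouth top R",b2(78,265)),("e2 L",b2(131,311)),("e2 R",b2(155,322)),("e3 L",b2(216,374)),("e3 R",b2(245,385)),("t1 endL",b2(538,44)),("t1 endR",b2(562,56)),("t3 endL",b2(715,130)),("t3 endR",b2(741,150))]:
    print(n,onz(KT,p,117).round(1))
for n,p in [("side eA",b3(297,38)),("eA R",b3(323,47)),("eB L",b3(378,62)),("eB R",b3(403,70)),("eC",b3(462,86)),("eC R",b3(487,93)),("tA",b3(5,445)),("tA R",b3(40,455)),("tC L",b3(204,527)),("tC R",b3(240,537))]:
    print(n,onz(KS,p,117).round(1))
E
```

```text
bed right far [464.1 -99.1  10. ]
bed right near [ 522.  -107.5   10. ]
plate R far corner [ 691.8 -253.2   10. ]
plate L far [ 668.5 -353.4   10. ]
bed left near [ 479.4 -336.3   10. ]
tab top [ 463.1 -201.5   72. ]
block top L [ 438.6 -308.4  112. ]
block top R [ 485.7 -277.5  112. ]
blk top back [ 448.2 -265.5  112. ]
e1 mouth top L [435.7 168.8 117. ]
e1 mouth top R [451.1 174.  117. ]
e2 L [502.8 171.4 117. ]
e2 R [518.  175.8 117. ]
e3 L [572.5 173.4 117. ]
e3 R [588.1 179.7 117. ]
t1 endL [406.4 561.8 117. ]
t1 endR [426.1 562.9 117. ]
t3 endL [541.8 571.6 117. ]
t3 endR [566.1 566.5 117. ]
side eA [581.4 182.8 117. ]
eA R [558.2 183.  117. ]
eB L [512.4 179.4 117. ]
eB R [491.2 178.9 117. ]
eC [443.6 175.  117. ]
eC R [423.7 173.6 117. ]
tA [552.9 572.2 117. ]
tA R [530.2 568.6 117. ]
tC L [418.2 565.8 117. ]
tC R [396.7 562.2 117. ]
```

```bash
python3 - <<'E'
from h import *
a=np.radians(-11)
ex=np.array([np.cos(a),np.sin(a),0]); ey=np.array([-ex[1],ex[0],0])
p,M=tool()
# want y down; tool z along +-ex
d=np.array([0,0,-1.])
for z in (ex,-ex,ey,-ey):
    Rt=np.stack([np.cross(d,z),d,z],1); goto([520,-240,280],Rt)
E
```

```text
t 0.35 pos [210.6 453.4 253.2] F [ 1.1  0.  -0.4] w 1.002
[[ 0.907 -0.     0.421]
 [-0.421 -0.     0.907]
 [ 0.    -1.    -0.   ]]
t 0.35 pos [210.6 453.4 253.2] F [ 1.1  0.  -0.4] w 1.002
[[ 0.907 -0.     0.421]
 [-0.421 -0.     0.907]
 [ 0.    -1.    -0.   ]]
shift [ 572.7  -26.7 -498.5] rot [0.    1.328 0.   ]
t 0.35 pos [210.6 453.4 253.2] F [ 1.1  0.  -0.4] w 1.002
[[ 0.907 -0.     0.421]
 [-0.421 -0.     0.907]
 [ 0.    -1.    -0.   ]]
shift [ 572.7  -26.7 -498.5] rot [ 0.    -1.814 -0.   ]
t 0.35 pos [210.6 453.4 253.2] F [ 1.1  0.  -0.4] w 1.002
[[ 0.907 -0.     0.421]
 [-0.421 -0.     0.907]
 [ 0.    -1.    -0.   ]]
shift [ 572.7  -26.7 -498.5] rot [ 0.    -0.243 -0.   ]
t 0.35 pos [210.6 453.4 253.2] F [ 1.1  0.  -0.4] w 1.002
[[ 0.907 -0.     0.421]
 [-0.421 -0.     0.907]
 [ 0.    -1.    -0.   ]]
shift [ 572.7  -26.7 -498.5] rot [0.    2.899 0.   ]
```

```bash
python3 -m jog '[{"ay":-0.12,"fingers":0},{"ay":-0.123},{"x":27,"z":-39},{"x":27,"z":-39},{"x":27,"z":-39},{"x":27,"z":-39},{"x":27,"z":-39},{"x":27,"z":-39},{"x":27,"z":-39},{"x":27,"z":-39},{"x":27,"z":-39},{"x":27,"z":-39}]'
python3 -m jog '[{"x":27,"z":-39},{"x":27,"z":-39},{"x":27,"z":-39},{"x":27,"z":-39,"y":-20},{"x":27,"z":-39},{"x":27,"z":-39},{}]'
python3 - <<'E'
from h import *
tool(); i,KT,_=shot("wrist"); crop(i,"c1",0,0,560,420,1.4)
i,KT,_=shot("scene"); crop(i,"c2",80,180,260,330,4.4)
E
```

```text
t 0.35 pos [210.6 453.4 253.2] F [ 1.1  0.  -0.4] w 1.002
[[ 0.907 -0.     0.421]
 [-0.421 -0.     0.907]
 [ 0.    -1.    -0.   ]]invalid input
invalid input
```

View pics/c1.png

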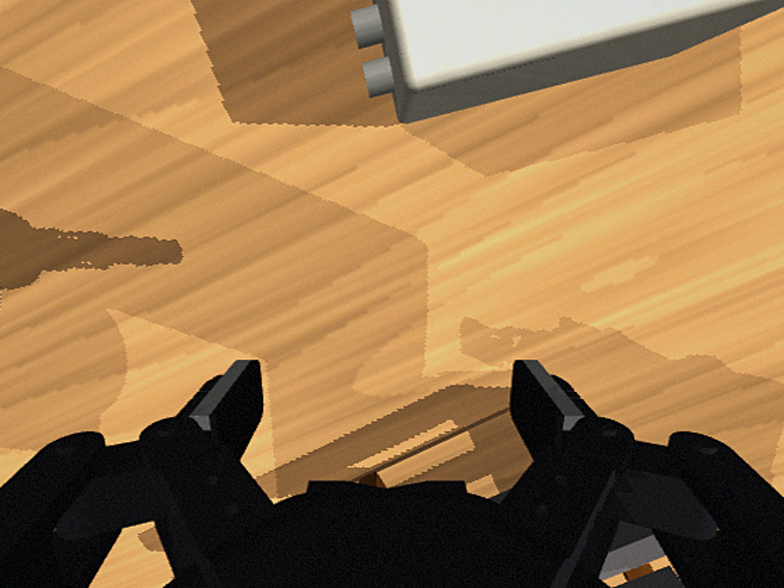

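The rows were refused, probably because every key must be present.

```bash
python3 -m jog '[{"fingers":0,"x":0,"y":0,"z":0,"ax":0,"ay":-0.12,"az":0},{"fingers":0,"x":0,"y":0,"z":0,"ax":0,"ay":-0.123,"az":0},{"fingers":0,"x":27,"y":0,"z":-39,"ax":0,"ay":0,"az":0},{"fingers":0,"x":27,"y":0,"z":-39,"ax":0,"ay":0,"az":0},{"fingers":0,"x":27,"y":0,"z":-39,"ax":0,"ay":0,"az":0},{"fingers":0,"x":27,"y":0,"z":-39,"ax":0,"ay":0,"az":0},{"fingers":0,"x":27,"y":0,"z":-39,"ax":0,"ay":0,"az":0},{"fingers":0,"x":27,"y":0,"z":-39,"ax":0,"ay":0,"az":0},{"fingers":0,"x":27,"y":0,"z":-39,"ax":0,"ay":0,"az":0},{"fingers":0,"x":27,"y":0,"z":-39,"ax":0,"ay":0,"az":0},{"fingers":0,"x":27,"y":0,"z":-39,"ax":0,"ay":0,"az":0}]' 60
python3 -m jog '[{"fingers":0,"x":27,"y":0,"z":-39,"ax":0,"ay":0,"az":0},{"fingers":0,"x":27,"y":0,"z":-39,"ax":0,"ay":0,"az":0},{"fingers":0,"x":27,"y":0,"z":-39,"ax":0,"ay":0,"az":0},{"fingers":0,"x":27,"y":0,"z":-39,"ax":0,"ay":0,"az":0},{"fingers":0,"x":27,"y":-20,"z":-39,"ax":0,"ay":0,"az":0},{"fingers":0,"x":27,"y":0,"z":-39,"ax":0,"ay":0,"az":0},{"fingers":0,"x":0,"y":0,"z":0,"ax":0,"ay":0,"az":0}]' 60
python3 - <<'E'
from h import *
tool(); i,KT,_=shot("wrist"); crop(i,"c3",0,0,560,420,1.4)
i,KT,_=shot("scene"); crop(i,"c2",80,180,260,330,4.4)
E
```

```text
time: 1.82
tool_pos: [382.7, 61.1, 253.5]
ee_rot: [-0.704, 0.067, -0.068, 0.704]
ft_force: [0.2, 0.8, -0.6]
width: 0.999
time: 2.7
tool_pos: [497.3, -200.5, 272.6]
ee_rot: [0.704, -0.069, 0.068, -0.704]
ft_force: [-0.2, 0.4, 0.1]
width: 0.999
t 2.7 pos [ 497.3 -200.5  272.6] F [-0.2  0.4  0.1] w 0.999
[[ 0.981 -0.001  0.193]
 [-0.193 -0.     0.981]
 [-0.001 -1.    -0.   ]]
```

View pics/c3.png

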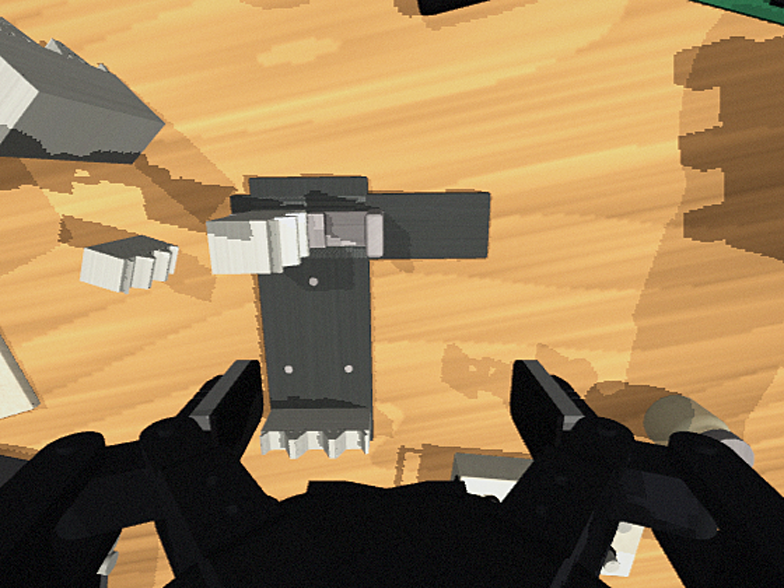

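The wrist view shows the jig almost square-on: bed end at (490,225), tab at (374,232), block top at (235,245), V-rest at (316,440), all in the 1.4× view. I'll enlarge it for corner readings.

```bash
python3 - <<'E'
from h import *
i,KT,_=shot("wrist"); crop(i,"c4",140,115,360,275,3.6); crop(i,"c5",160,230,290,330,6)
g=cv2.cvtColor(i,cv2.COLOR_RGB2HSV)
m=((g[:,:,2]<95)&(g[:,:,1]<90)).astype(np.uint8)*255
m[300:]=0;m[:, :160]=0; m[:115]=0; m[:,360:]=0
cv2.imwrite("pics/m1.png",cv2.resize(m[115:330,140:360],None,fx=2.5,fy=2.5))
E
```

```text
(no output)
```

View pics/c4.png

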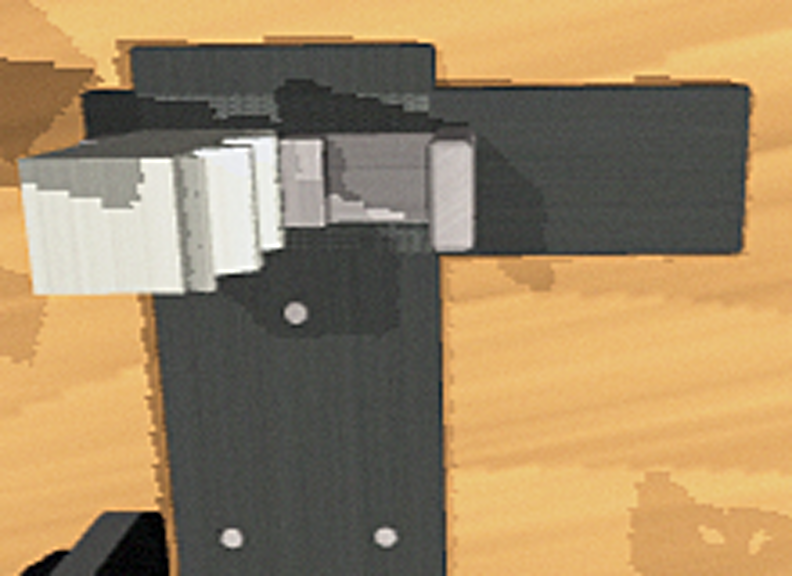

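View pics/c5.png

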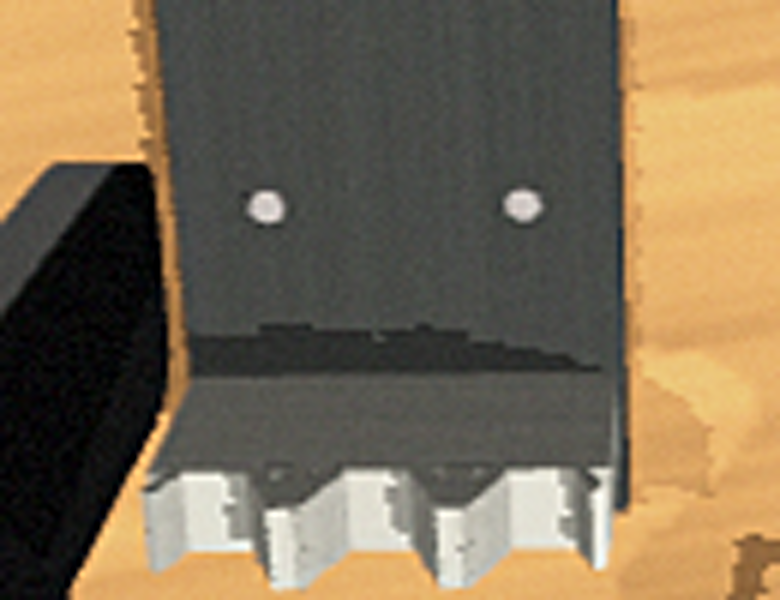

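```bash
cat >> h.py <<'E'
def jigT(p):
    a=p[2]; ex=np.array([np.cos(a),np.sin(a),0]); ey=np.array([-ex[1],ex[0],0])
    return lambda P: np.array([p[0],p[1],0])+np.outer(np.atleast_2d(P)[:,0],ex)+np.outer(np.atleast_2d(P)[:,1],ey)+np.outer(np.atleast_2d(P)[:,2],[0,0,1])
E
python3 - <<'E'
from h import *
from scipy.optimize import least_squares
i,KT,_=shot("wrist")
a=lambda u,v:(140+u/3.6,115+v/3.6); b=lambda u,v:(160+u/6,230+v/6)
obs=[((-135,-53,10),a(133,46)),((-135,53,10),a(434,44)),((95,-51,10),b(188,376)),((95,51,10),b(608,371)),
((95,-43,50),b(187,470)),((95,-29,50),b(240,470)),((95,-7,50),b(345,468)),((95,7,50),b(394,468)),((95,29,50),b(512,467)),((95,43,50),b(560,467))]
P=np.array([o[0] for o in obs],float);U=np.array([o[1] for o in obs])
f=lambda p:(proj(KT,jigT(p)(P))-U).ravel()
s=least_squares(f,[548,-277,-.19]); print(s.x, np.degrees(s.x[2])); print(s.fun.reshape(-1,2).round(1))
p=s.x; inv=lambda W:(np.array([np.cos(p[2])*(W[0]-p[0])+np.sin(p[2])*(W[1]-p[1]),-np.sin(p[2])*(W[0]-p[0])+np.cos(p[2])*(W[1]-p[1])])).round(1)
for n,uv,z in [("tab",a(432,135),72),("tab",a(472,135),72),("tab",a(474,250),72),("tab",a(434,250),72),("blk",a(20,160),112),("blk",a(172,158),112),("blk",a(184,294),112),("blk",a(35,294),112),("bedend",a(750,85),10),("bedend",a(742,253),10)]:
    W=onz(KT,uv,z); print(n,W.round(1),inv(W))
E
```

```text
[ 5.47547300e+02 -2.78449004e+02 -1.91241494e-01] -10.957330446199993
[[-1.2 -0.8]
 [ 0.8 -0.3]
 [ 0.2 -0.5]
 [ 0.8  0.3]
 [-1.8  0.1]
 [ 0.   0. ]
 [-0.7  0.4]
 [ 1.7  0.3]
 [-1.2  0.5]
 [ 1.4  0.5]]
tab [ 451.1 -204.8   72. ] [-108.7   54. ]
tab [ 453.3 -193.2   72. ] [-108.7   65.8]
tab [ 487.1 -199.3   72. ] [-74.4  66.2]
tab [ 484.8 -211.2   72. ] [-74.4  54.1]
blk [ 434.2 -308.5  112. ] [-105.6  -51. ]
blk [ 441.2 -269.6  112. ] [-106.1  -11.5]
blk [ 476.8 -276.2  112. ] [-69.9 -11.2]
blk [ 469.1 -315.4  112. ] [-70.  -51.2]
bedend [459.6 -96.7  10. ] [-120.9  161.7]
bedend [ 518.  -107.1   10. ] [-61.6 162.6]
```

```bash
cat >> h.py <<'E'
JIG=[547.5,-278.4,-0.1912]
def jw(x,y,z): return jigT(JIG)([[x,y,z]])[0]
def axes(x=None,z=None):
    pass
_a=JIG[2]; EX=np.array([np.cos(_a),np.sin(_a),0]); EY=np.array([-EX[1],EX[0],0]); EZ=np.array([0,0,1.])
def Rdz(d,z): return np.stack([np.cross(d,z),d,z],1)
def jinv(W):
    W=np.array(W)-[JIG[0],JIG[1],0]; return np.array([W@EX,W@EY,W[2]]).round(1)
E
python3 -c "
from h import *
goto(jw(-91,60,61),Rdz(-EZ,EY))"
```

```text
t 2.9 pos [ 496.4 -197.2  273.4] F [-0.2  0.1 -0.8] w 0.997
[[ 0.982 -0.     0.19 ]
 [-0.19   0.     0.982]
 [-0.    -1.     0.   ]]
shift [-25.3 212.4 -10. ] rot [-0.  0. -0.]
```

```bash
python3 -m jog '[{"fingers":0.5,"x":-12.5,"y":20,"z":-5,"ax":0,"ay":0,"az":0},{"fingers":0.5,"x":-12.5,"y":40,"z":-5,"ax":0,"ay":0,"az":0},{"fingers":0.5,"x":0,"y":40,"z":0,"ax":0,"ay":0,"az":0},{"fingers":0.5,"x":0,"y":22,"z":0,"ax":0,"ay":0,"az":0},{"fingers":0.5,"x":0,"y":0,"z":0,"ax":0,"ay":0,"az":0},{"fingers":0.5,"x":0,"y":0,"z":0,"ax":0,"ay":0,"az":0}]' 60
python3 - <<'E'
from h import *
goto(jw(-91,60,61),Rdz(-EZ,EY)); i,KT,_=shot("wrist"); crop(i,"d1",0,0,560,420,1.4)
E
```

```text
time: 3.65
tool_pos: [470.7, -202.8, 152.6]
ee_rot: [0.704, -0.067, 0.068, -0.704]
ft_force: [0.4, -0.4, 0.3]
width: 0.503
t 3.65 pos [ 470.7 -202.8  152.6] F [ 0.4 -0.4  0.3] w 0.503
[[ 0.982  0.001  0.19 ]
 [-0.19  -0.001  0.982]
 [ 0.001 -1.    -0.   ]]
shift [-1.3 91.6  0.4] rot [0.    0.    0.001]
```

View pics/d1.png

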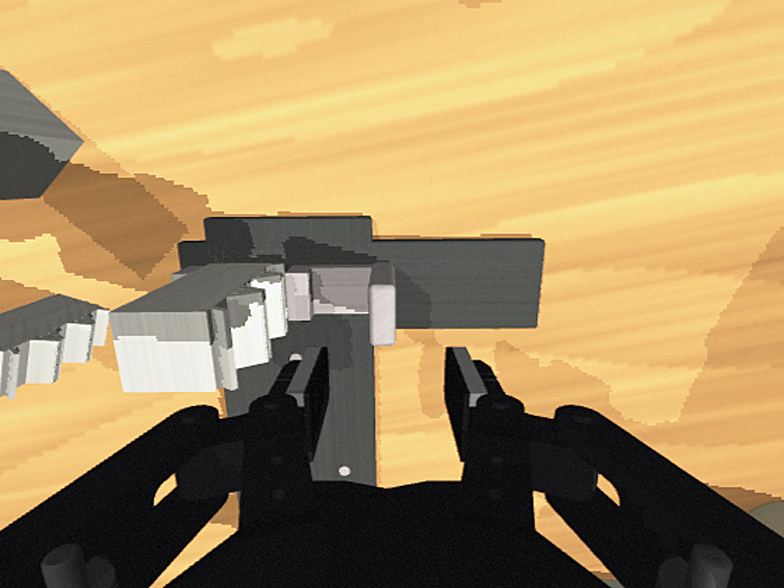

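The tab at (383,300) lies centred between the pads (about u=386 in the 1.4× view). Descending to grip it.

```bash
python3 -m jog '[{"fingers":0.5,"x":-1,"y":30,"z":0,"ax":0,"ay":0,"az":0},{"fingers":0.5,"x":0,"y":35,"z":0,"ax":0,"ay":0,"az":0},{"fingers":0.5,"x":0,"y":26,"z":0,"ax":0,"ay":0,"az":0},{"fingers":0.5,"x":0,"y":0,"z":0,"ax":0,"ay":0,"az":0},{"fingers":1,"x":0,"y":0,"z":0,"ax":0,"ay":0,"az":0},{"fingers":1,"x":0,"y":0,"z":0,"ax":0,"ay":0,"az":0},{"fingers":1,"x":0,"y":0,"z":0,"ax":0,"ay":0,"az":0},{"fingers":1,"x":0,"y":0,"z":0,"ax":0,"ay":0,"az":0}]' 40
python3 -c "
from h import *
goto(jw(-91,60,61),Rdz(-EZ,EY)); print(jinv(sense()['tool_pos']))"
```

```text
time: 4.7
tool_pos: [470.3, -203.4, 62.0]
ee_rot: [0.704, -0.067, 0.069, -0.703]
ft_force: [-1.2, -0.7, 8.4]
width: 0.16
t 4.7 pos [ 470.3 -203.4   62. ] F [-1.2 -0.7  8.4] w 0.16
[[ 0.982  0.002  0.19 ]
 [-0.19  -0.001  0.982]
 [ 0.003 -1.    -0.001]]
shift [-0.9  1.   1. ] rot [ 0.001 -0.     0.003]
[-90.1  59.   62. ]
```

Width reads 0.16, about 14 mm, so the tab is gripped. Opening the jaw by about 78 mm.

```bash
python3 -m jog '[{"fingers":1,"x":0,"y":0,"z":5,"ax":0,"ay":0,"az":0},{"fingers":1,"x":0,"y":0,"z":10,"ax":0,"ay":0,"az":0},{"fingers":1,"x":0,"y":0,"z":12,"ax":0,"ay":0,"az":0},{"fingers":1,"x":0,"y":0,"z":12,"ax":0,"ay":0,"az":0},{"fingers":1,"x":0,"y":0,"z":12,"ax":0,"ay":0,"az":0},{"fingers":1,"x":0,"y":0,"z":12,"ax":0,"ay":0,"az":0},{"fingers":1,"x":0,"y":0,"z":10,"ax":0,"ay":0,"az":0},{"fingers":1,"x":0,"y":0,"z":5,"ax":0,"ay":0,"az":0},{"fingers":1,"x":0,"y":0,"z":0,"ax":0,"ay":0,"az":0}]' 40
python3 -c "
from h import *
tool(); print(jinv(sense()['tool_pos']))"
```

```text
time: 5.82
tool_pos: [484.7, -126.1, 62.0]
ee_rot: [0.704, -0.067, 0.068, -0.704]
ft_force: [-5.9, 3.2, 13.4]
width: 0.155
t 5.83 pos [ 484.7 -126.1   62. ] F [-5.9  3.2 13.4] w 0.155
[[ 0.982  0.002  0.19 ]
 [-0.19  -0.     0.982]
 [ 0.002 -1.     0.   ]]
[-90.6 137.6  62. ]
```

```bash
python3 -m jog '[{"fingers":0.5,"x":0,"y":0,"z":0,"ax":0,"ay":0,"az":0},{"fingers":0.5,"x":0,"y":0,"z":0,"ax":0,"ay":0,"az":0},{"fingers":0.5,"x":0,"y":0,"z":0,"ax":0,"ay":0,"az":0},{"fingers":0.3,"x":0,"y":-30,"z":0,"ax":0,"ay":0,"az":0},{"fingers":0.3,"x":0,"y":-50,"z":0,"ax":0,"ay":0,"az":0},{"fingers":0.3,"x":0,"y":-50,"z":0,"ax":0,"ay":0,"az":0},{"fingers":0.3,"x":0,"y":-40,"z":0,"ax":0,"ay":0,"az":0},{"fingers":0.3,"x":0,"y":0,"z":0,"ax":0,"ay":0,"az":0}]' 60
python3 - <<'E'
from h import *
print(sense()['q'].round(3))
d=-(EY+EZ)/2**.5
for z in (EX,-EX): goto(jw(-88.5,-24,61)-d*100,Rdz(d,z))
i,KT,_=shot("wrist"); crop(i,"e1",0,0,560,420,1.4)
E
```

```text
time: 6.82
tool_pos: [485.5, -126.7, 233.1]
ee_rot: [0.704, -0.066, 0.069, -0.704]
ft_force: [0.2, 0.3, -0.4]
width: 0.696
[-0.255  0.216 -0.081  1.269  0.    -0.063]
t 6.83 pos [ 485.5 -126.7  233.1] F [ 0.2  0.3 -0.4] w 0.696
[[ 0.982  0.005  0.191]
 [-0.191 -0.001  0.982]
 [ 0.005 -1.    -0.   ]]
shift [  0.8 101.5 -90.4] rot [-0.617  1.48  -0.61 ]
t 6.83 pos [ 485.5 -126.7  233.1] F [ 0.2  0.3 -0.4] w 0.696
[[ 0.982  0.005  0.191]
 [-0.191 -0.001  0.982]
 [ 0.005 -1.    -0.   ]]
shift [  0.8 101.5 -90.4] rot [-0.61  -1.485  0.617]
```

View pics/e1.png

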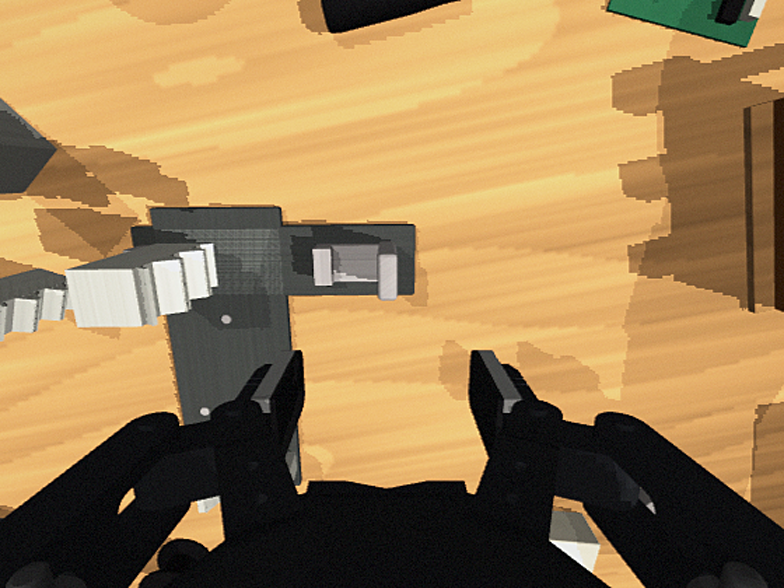

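The wrist view shows the jaw open, with its plate at (322,265) and tab at (388,275). Before turning the block I'll check where the look-alike blocks stand relative to the arm's tilted pose.

```bash
python3 - <<'E'
from h import *
i,KT,_=shot("scene")
b1=lambda u,v:(80+u/4.4,180+v/4.4)
for n,uv,z in [("small base L",b1(105,440),0),("small base R",b1(180,440),0),("big base near",b1(75,305),0),("big base right",b1(168,265),0),("big top right@130",b1(104,72),130),("big top left@130",b1(40,127),130)]:
    W=onz(KT,uv,z); print(n,W.round(0),jinv(W))
d=-(EY*np.sin(np.pi/3)+EZ*.5)
goto(jw(-88.5,-24,70)-d*100,Rdz(d,-EX))
crop(i,"e2",60,150,320,330,3)
E
```

```text
small base L [ 456. -434.    0.] [ -60.4 -170.     0. ]
small base R [ 477. -402.    0.] [ -46.1 -134.5    0. ]
big base near [ 350. -420.    0.] [-167.4 -176.4    0. ]
big base right [ 346. -368.    0.] [-180.6 -125.8    0. ]
big top right@130 [ 338. -367.  130.] [-189.3 -126.9  130. ]
big top left@130 [ 364. -407.  130.] [-155.5 -160.8  130. ]
t 6.92 pos [ 484.1 -126.3  230. ] F [ 0.1 -0.2 -0.1] w 0.705
[[ 0.982  0.     0.191]
 [-0.191 -0.     0.982]
 [ 0.    -1.     0.   ]]
shift [  2.7 110.  -74.7] rot [-0.816 -1.413  0.815]
```

View pics/e2.png

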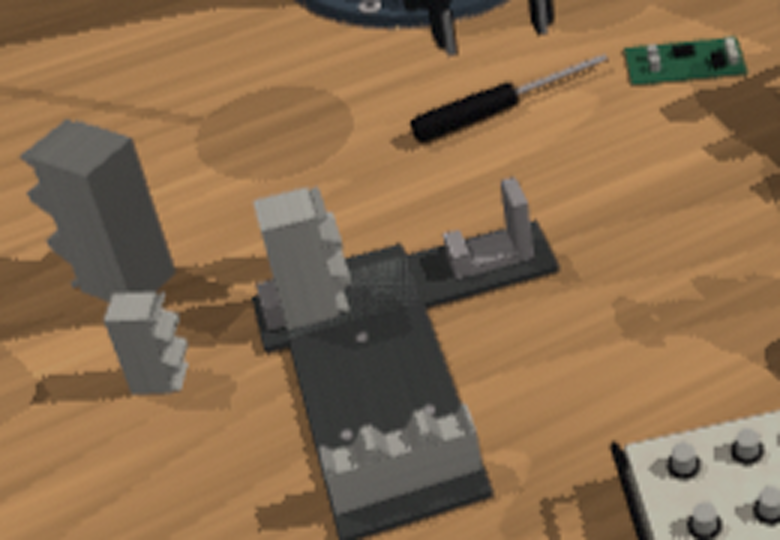

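```bash
python3 -m jog '[{"fingers":0.3,"x":0,"y":0,"z":0,"ax":-0.0816,"ay":-0.1413,"az":0.0815},{"fingers":0.3,"x":0,"y":0,"z":0,"ax":-0.0816,"ay":-0.1413,"az":0.0815},{"fingers":0.3,"x":0,"y":0,"z":0,"ax":-0.0816,"ay":-0.1413,"az":0.0815},{"fingers":0.3,"x":0,"y":0,"z":0,"ax":-0.0816,"ay":-0.1413,"az":0.0815},{"fingers":0.3,"x":0,"y":0,"z":0,"ax":-0.0816,"ay":-0.1413,"az":0.0815},{"fingers":0.3,"x":0,"y":0,"z":0,"ax":-0.0816,"ay":-0.1413,"az":0.0815},{"fingers":0.3,"x":0,"y":0,"z":0,"ax":-0.0816,"ay":-0.1413,"az":0.0815},{"fingers":0.3,"x":0,"y":0,"z":0,"ax":-0.0816,"ay":-0.1413,"az":0.0815},{"fingers":0.3,"x":0,"y":0,"z":0,"ax":-0.0816,"ay":-0.1413,"az":0.0815},{"fingers":0.3,"x":0,"y":0,"z":0,"ax":-0.0816,"ay":-0.1413,"az":0.0815},{"fingers":0.3,"x":0,"y":0,"z":0,"ax":0,"ay":0,"az":0}]' 60
python3 - <<'E'
from h import *
print(sense()['q'].round(3))
d=-(EY*np.sin(np.pi/3)+EZ*.5)
goto(jw(-88.5,-24,70)-d*100,Rdz(d,-EX))
i,KT,_=shot("wrist"); crop(i,"f1",0,0,560,420,1.4)
E
```

```text
time: 8.3
tool_pos: [482.9, -125.7, 228.6]
ee_rot: [0.696, 0.117, -0.664, -0.247]
ft_force: [0.8, -0.1, -0.2]
width: 0.702
[ 0.229  0.572 -0.017  1.6   -0.912 -0.843]
t 8.3 pos [ 482.9 -125.7  228.6] F [ 0.8 -0.1 -0.2] w 0.702
[[ 0.091 -0.165 -0.982]
 [ 0.49  -0.851  0.189]
 [-0.867 -0.499  0.004]]
shift [ 56.7 119.2  -4.2] rot [-0.001  0.004 -0.001]
```

View pics/f1.png

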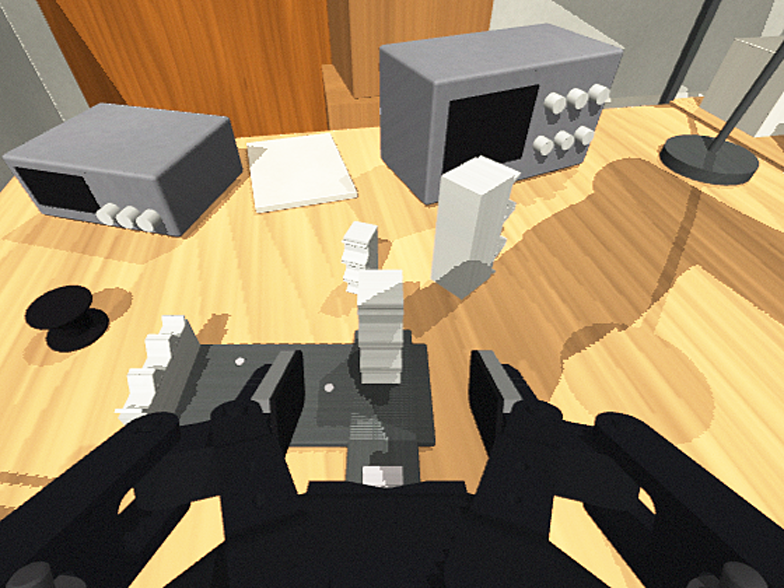

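```bash
python3 - <<'E'
from h import *
i,KT,_=shot("wrist"); crop(i,"f2",235,175,305,285,5.4)
for uv in [(358,309),(402,305),(360,272),(402,270)]:
    print(jinv(onz(KT,np.array(uv)/1.4,112)))
E
```

```text
[-71.3  -6.4 112. ]
[-105.1  -10.5  112. ]
[-71.1 -48.1 112. ]
[-106.2  -50.5  112. ]
```

View pics/f2.png

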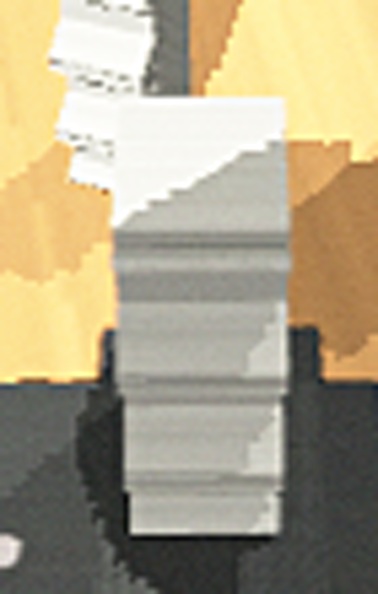

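```bash
python3 -m jog '[{"fingers":0.3,"x":10,"y":20,"z":-1,"ax":0,"ay":0,"az":0},{"fingers":0.3,"x":15,"y":30,"z":-1,"ax":0,"ay":0,"az":0},{"fingers":0.3,"x":15,"y":30,"z":-1,"ax":0,"ay":0,"az":0},{"fingers":0.3,"x":15,"y":30,"z":-1,"ax":0,"ay":0,"az":0},{"fingers":0.3,"x":2,"y":9,"z":0,"ax":0,"ay":0,"az":0},{"fingers":0.3,"x":0,"y":0,"z":0,"ax":0,"ay":0,"az":0},{"fingers":0.3,"x":0,"y":0,"z":0,"ax":0,"ay":0,"az":0}]' 60
python3 - <<'E'
from h import *
d=-(EY*np.sin(np.pi/3)+EZ*.5)
goto(jw(-88.5,-24,70)-d*3,Rdz(d,-EX))
i,KT,_=shot("wrist"); crop(i,"f3",0,0,560,420,1.4)
E
```

```text
time: 9.28
tool_pos: [474.6, -199.9, 122.4]
ee_rot: [0.698, 0.117, -0.662, -0.247]
ft_force: [-0.5, 0.5, -0.6]
width: 0.699
t 9.28 pos [ 474.6 -199.9  122.4] F [-0.5  0.5 -0.6] w 0.699
[[ 0.097 -0.164 -0.982]
 [ 0.491 -0.85   0.19 ]
 [-0.866 -0.501 -0.002]]
shift [ 1.7 98.7  2.1] rot [ 0.001 -0.002  0.001]
```

View pics/f3.png

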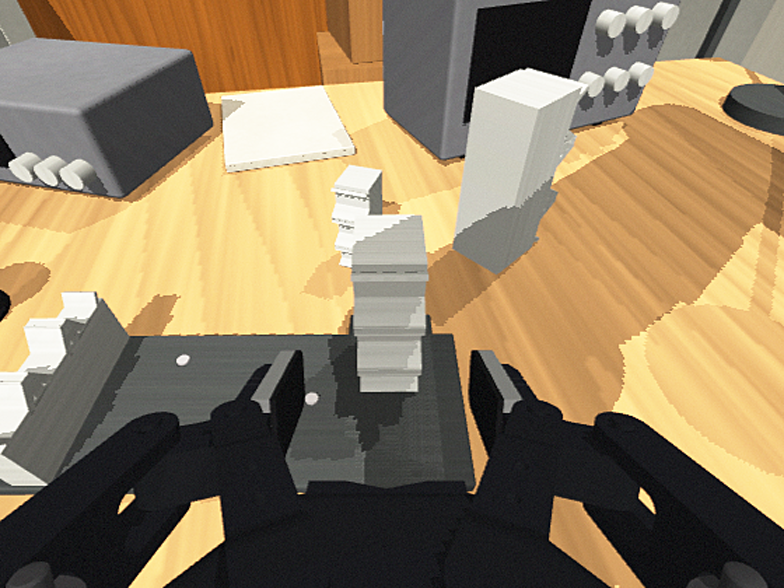

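The block at (390,300) is centred between the pads. Moving in to grip it.

```bash
python3 -m jog '[{"fingers":0.3,"x":1.5,"y":25,"z":2,"ax":0,"ay":0,"az":0},{"fingers":0.3,"x":0,"y":35,"z":0,"ax":0,"ay":0,"az":0},{"fingers":0.3,"x":0,"y":28,"z":0,"ax":0,"ay":0,"az":0},{"fingers":0.3,"x":0,"y":10,"z":0,"ax":0,"ay":0,"az":0},{"fingers":0.3,"x":0,"y":0,"z":0,"ax":0,"ay":0,"az":0},{"fingers":1,"x":0,"y":0,"z":0,"ax":0,"ay":0,"az":0},{"fingers":1,"x":0,"y":0,"z":0,"ax":0,"ay":0,"az":0},{"fingers":1,"x":0,"y":0,"z":0,"ax":0,"ay":0,"az":0},{"fingers":1,"x":0,"y":0,"z":0,"ax":0,"ay":0,"az":0}]' 80
python3 - <<'E'
from h import *
tool(); print(jinv(sense()['tool_pos']))
i,KT,_=shot("wrist"); crop(i,"f4",0,0,560,420,1.4)
E
```

```text
time: 10.45
tool_pos: [456.8, -281.7, 71.6]
ee_rot: [0.698, 0.118, -0.662, -0.247]
ft_force: [-0.5, 6.2, 5.2]
width: 0.41
t 10.45 pos [ 456.8 -281.7   71.6] F [-0.5  6.2  5.2] w 0.41
[[ 0.095 -0.163 -0.982]
 [ 0.491 -0.851  0.189]
 [-0.866 -0.5   -0.001]]
[-88.4 -20.5  71.6]
```

View pics/f4.png

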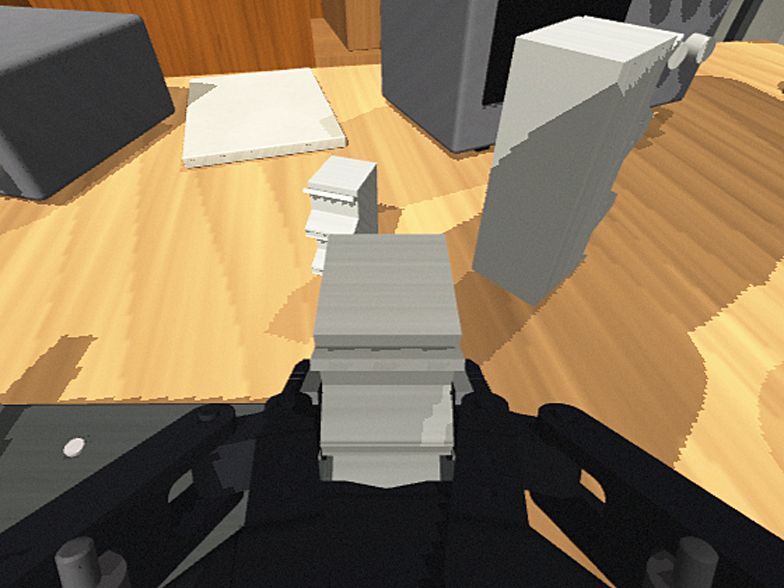

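Width 0.41, about 35 mm, so the block is held. Lifting 70 mm and rolling it 90° about jig x.

```bash
python3 -m jog '[{"fingers":1,"x":-8.66,"y":-5,"z":0,"ax":0,"ay":0,"az":0},{"fingers":1,"x":-17.32,"y":-10,"z":0,"ax":0,"ay":0,"az":0},{"fingers":1,"x":-17.32,"y":-10,"z":0,"ax":0,"ay":0,"az":0},{"fingers":1,"x":-17.32,"y":-10,"z":0,"ax":0,"ay":0,"az":0},{"fingers":1,"x":0,"y":0,"z":0,"ax":0,"ay":0,"az":0}]' 80
python3 -m jog '[{"fingers":1,"x":0,"y":0,"z":0,"ax":0,"ay":0,"az":-0.1},{"fingers":1,"x":0,"y":0,"z":0,"ax":0,"ay":0,"az":-0.17},{"fingers":1,"x":0,"y":0,"z":0,"ax":0,"ay":0,"az":-0.17},{"fingers":1,"x":0,"y":0,"z":0,"ax":0,"ay":0,"az":-0.17},{"fingers":1,"x":0,"y":0,"z":0,"ax":0,"ay":0,"az":-0.17},{"fingers":1,"x":0,"y":0,"z":0,"ax":0,"ay":0,"az":-0.17},{"fingers":1,"x":0,"y":0,"z":0,"ax":0,"ay":0,"az":-0.17},{"fingers":1,"x":0,"y":0,"z":0,"ax":0,"ay":0,"az":-0.17},{"fingers":1,"x":0,"y":0,"z":0,"ax":0,"ay":0,"az":-0.17},{"fingers":1,"x":0,"y":0,"z":0,"ax":0,"ay":0,"az":-0.111},{"fingers":1,"x":0,"y":0,"z":0,"ax":0,"ay":0,"az":0},{"fingers":1,"x":0,"y":0,"z":0,"ax":0,"ay":0,"az":0}]' 80
python3 - <<'E'
from h import *
print(sense()['q'].round(3))
d=(EY*.5-EZ*.75**.5)
goto(jw(-89.9,-6,80)-d*3,Rdz(d,-EX))
i,KT,_=shot("wrist"); crop(i,"g1",0,0,560,420,1.4)
i,KT,_=shot("scene"); crop(i,"g2",80,150,280,300,4)
E
```

```text
time: 11.12
tool_pos: [456.7, -282.3, 142.5]
ee_rot: [0.698, 0.117, -0.661, -0.247]
ft_force: [0.4, -0.3, -4.4]
width: 0.414
time: 12.62
tool_pos: [456.0, -282.3, 140.8]
ee_rot: [-0.411, -0.575, 0.294, 0.643]
ft_force: [0.2, 0.0, -2.5]
width: 0.412
[-0.783  0.582  0.106  1.405  0.426 -2.23 ]
t 12.62 pos [ 456.  -282.3  140.8] F [ 0.2  0.  -2.5] w 0.412
[[ 0.164  0.094 -0.982]
 [ 0.851  0.489  0.189]
 [ 0.498 -0.867  0.   ]]
shift [-17.1  57.3   0.8] rot [-0.001  0.001 -0.002]
```

View pics/g1.png

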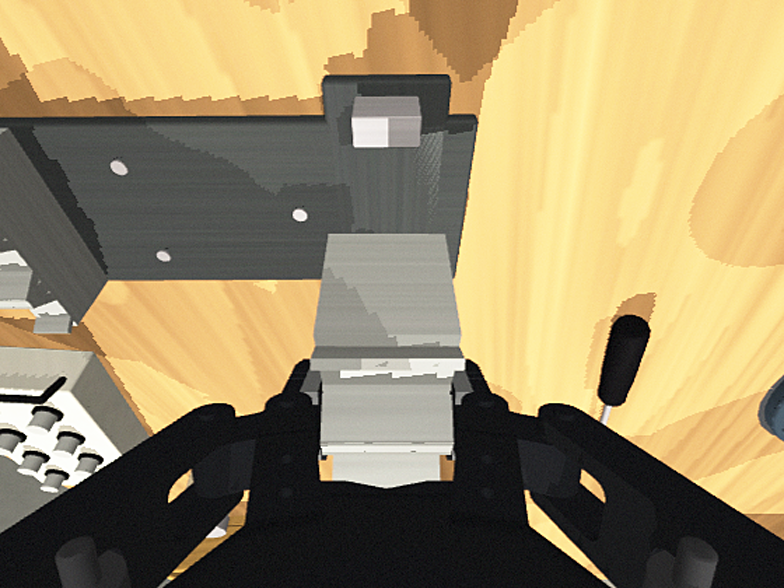

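View pics/g2.png

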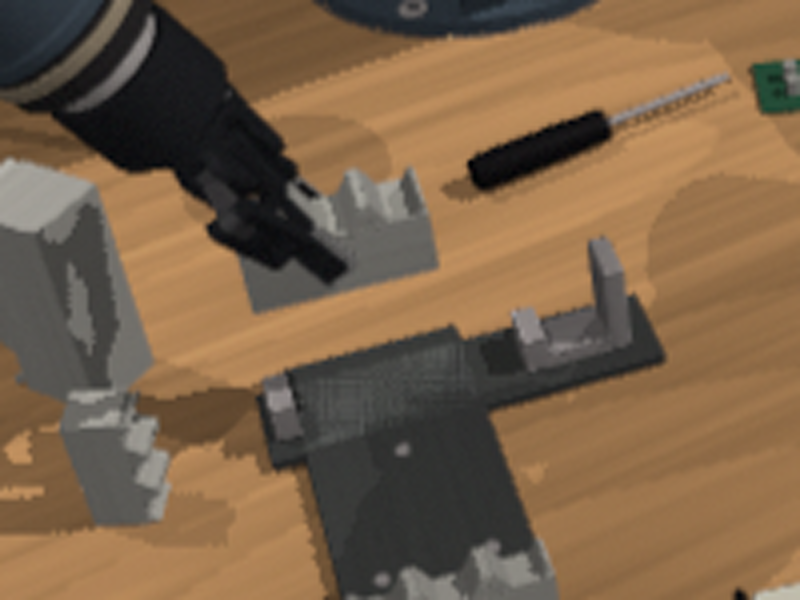

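The block is grooves-up in the gripper, over the open jig. Lowering it in two stages.

```bash
python3 -m jog '[{"fingers":1,"x":-4,"y":12,"z":0,"ax":0,"ay":0,"az":0},{"fingers":1,"x":-5,"y":18,"z":0.8,"ax":0,"ay":0,"az":0},{"fingers":1,"x":-5,"y":18,"z":0,"ax":0,"ay":0,"az":0},{"fingers":1,"x":-3,"y":9.3,"z":0,"ax":0,"ay":0,"az":0},{"fingers":1,"x":0,"y":0,"z":0,"ax":0,"ay":0,"az":0},{"fingers":1,"x":0,"y":0,"z":0,"ax":0,"ay":0,"az":0}]' 80
python3 - <<'E'
from h import *
d=(EY*.5-EZ*.75**.5)
goto(jw(-89.9,-6,38.5)-d*3,Rdz(d,-EX))
i,KT,_=shot("wrist"); crop(i,"g3",0,0,560,420,1.4)
i,KT,_=shot("scene"); crop(i,"g4",80,150,280,300,4)
E
```

```text
time: 13.48
tool_pos: [458.1, -268.9, 83.6]
ee_rot: [-0.411, -0.576, 0.293, 0.643]
ft_force: [0.2, 0.8, -3.0]
width: 0.413
t 13.47 pos [ 458.1 -268.9   83.6] F [ 0.2  0.8 -3. ] w 0.413
[[ 0.164  0.096 -0.982]
 [ 0.851  0.49   0.19 ]
 [ 0.5   -0.866 -0.001]]
shift [-21.1  36.8   0.4] rot [ 0.001  0.001 -0.   ]
```

View pics/g3.png

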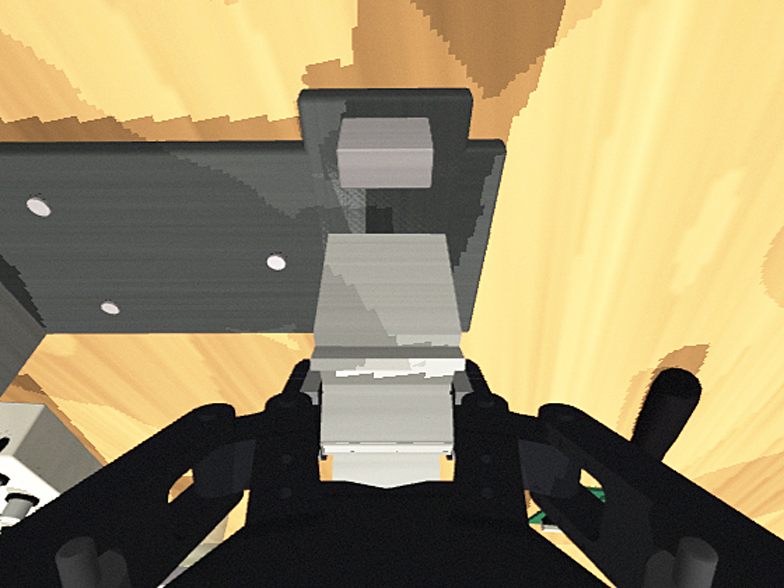

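View pics/g4.png

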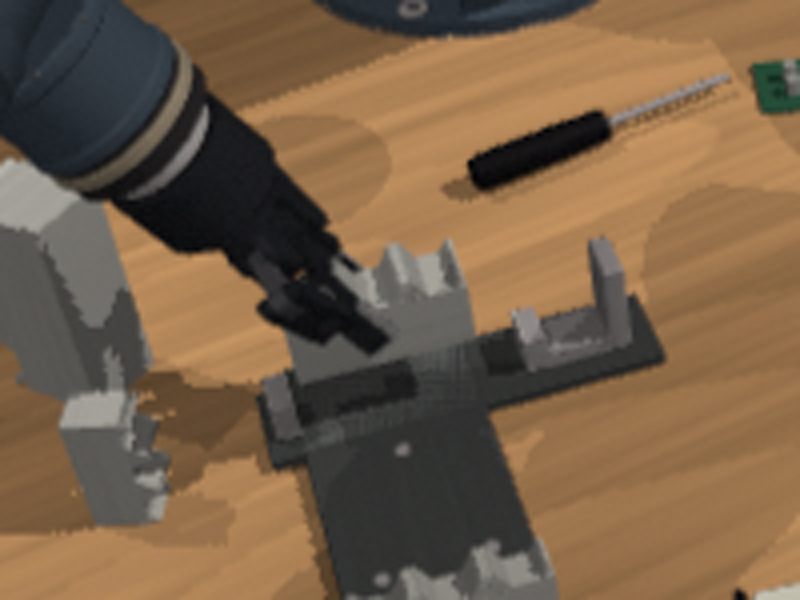

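```bash
python3 -m jog '[{"fingers":1,"x":-6,"y":10.4,"z":0,"ax":0,"ay":0,"az":0},{"fingers":1,"x":-6,"y":10.4,"z":0.4,"ax":0,"ay":0,"az":0},{"fingers":1,"x":-4,"y":7,"z":0,"ax":0,"ay":0,"az":0},{"fingers":1,"x":-3,"y":5.2,"z":0,"ax":0,"ay":0,"az":0},{"fingers":1,"x":-1.5,"y":2.6,"z":0,"ax":0,"ay":0,"az":0},{"fingers":1,"x":0,"y":0,"z":0,"ax":0,"ay":0,"az":0}]' 80
python3 - <<'E'
from h import *
d=(EY*.5-EZ*.75**.5)
goto(jw(-89.9,-6,37.5)-d*3,Rdz(d,-EX))
E
```

```text
time: 14.32
tool_pos: [457.4, -268.3, 43.1]
ee_rot: [-0.41, -0.576, 0.293, 0.643]
ft_force: [-7.1, 2.1, 17.8]
width: 0.411
t 14.32 pos [ 457.4 -268.3   43.1] F [-7.1  2.1 17.8] w 0.411
[[ 0.165  0.096 -0.982]
 [ 0.85   0.492  0.191]
 [ 0.501 -0.866 -0.   ]]
shift [-1.7  2.5 -0.5] rot [ 0.001 -0.     0.001]
```

Contact at the expected height (Fz about 18 N). Releasing and backing off along the tool axis.

```bash
python3 -m jog '[{"fingers":0.8,"x":0,"y":0,"z":0,"ax":0,"ay":0,"az":0},{"fingers":0.5,"x":0,"y":0,"z":0,"ax":0,"ay":0,"az":0},{"fingers":0.3,"x":0,"y":0,"z":0,"ax":0,"ay":0,"az":0},{"fingers":0.3,"x":0,"y":0,"z":0,"ax":0,"ay":0,"az":0},{"fingers":0.3,"x":0,"y":-20,"z":0,"ax":0,"ay":0,"az":0},{"fingers":0.3,"x":0,"y":-40,"z":0,"ax":0,"ay":0,"az":0},{"fingers":0.3,"x":0,"y":-50,"z":0,"ax":0,"ay":0,"az":0},{"fingers":0.3,"x":0,"y":-40,"z":0,"ax":0,"ay":0,"az":0},{"fingers":0.3,"x":0,"y":0,"z":0,"ax":0,"ay":0,"az":0}]' 60
python3 - <<'E'
from h import *
tool()
i,KT,_=shot("wrist"); crop(i,"h1",0,0,560,420,1.4)
i,KT,_=shot("scene"); crop(i,"h2",80,170,280,320,4)
# expected overlay: corners of seated block
E
```

```text
time: 15.45
tool_pos: [443.7, -344.1, 173.7]
ee_rot: [-0.412, -0.576, 0.293, 0.642]
ft_force: [0.8, -0.5, 0.1]
width: 0.699
t 15.45 pos [ 443.7 -344.1  173.7] F [ 0.8 -0.5  0.1] w 0.699
[[ 0.164  0.098 -0.982]
 [ 0.851  0.488  0.191]
 [ 0.498 -0.867 -0.004]]
```

View pics/h1.png

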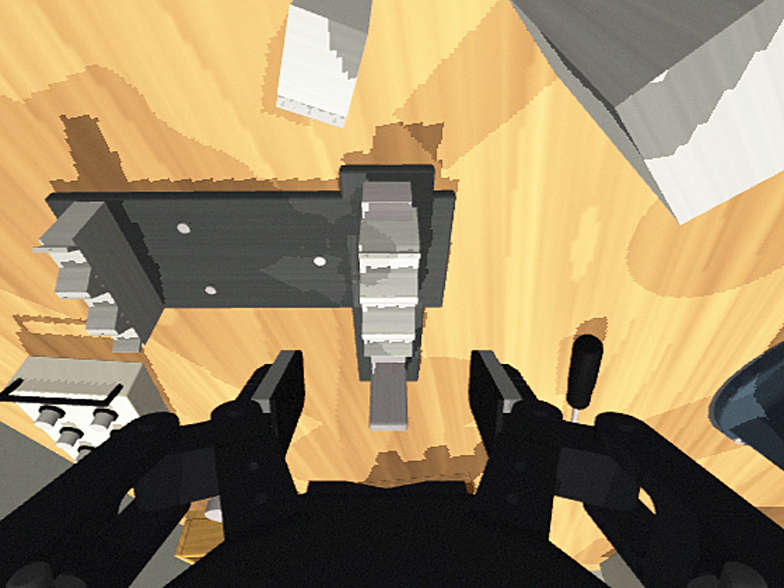

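View pics/h2.png

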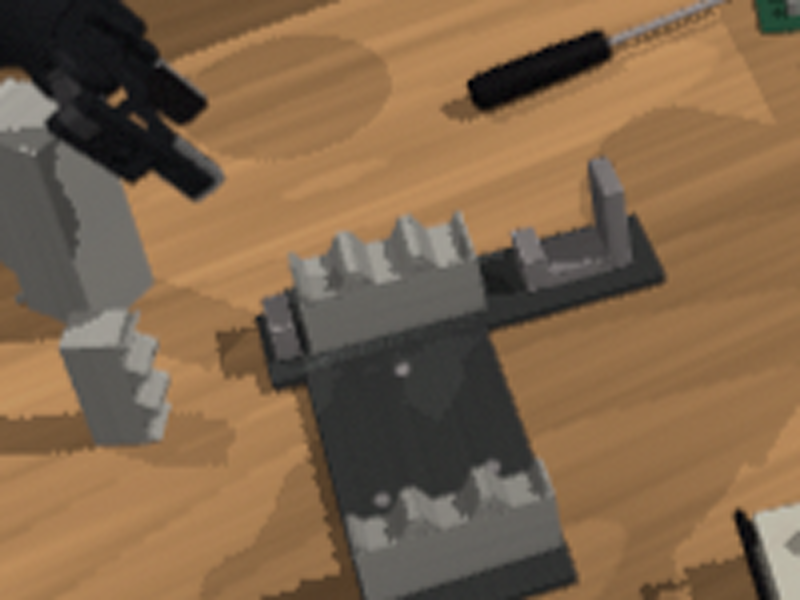

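Both views show the block seated grooves-up on the bed beside the fixed jaw: wrist (388,280), scene crop (390,290). Back to a vertical tool above the tab.

```bash
python3 - <<'E'
from h import *
goto(jw(-90.5,137.6,200),Rdz(-EZ,EY))
E
```

```text
t 15.55 pos [ 443.2 -342.2  171.3] F [-1.   0.6 -0.2] w 0.7
[[ 0.165  0.095 -0.982]
 [ 0.85   0.491  0.19 ]
 [ 0.5   -0.866 -0.   ]]
shift [2.049e+02 8.530e+01 2.000e-01] rot [-0.41   1.531  0.411]
```

```bash
python3 -m jog '[{"fingers":0.3,"x":20,"y":0,"z":0,"ax":0,"ay":0,"az":0},{"fingers":0.3,"x":40,"y":15,"z":0,"ax":0,"ay":0,"az":0},{"fingers":0.3,"x":45,"y":22,"z":0,"ax":0,"ay":0,"az":0},{"fingers":0.3,"x":45,"y":22,"z":0,"ax":0,"ay":0,"az":0},{"fingers":0.3,"x":35,"y":18,"z":0,"ax":0,"ay":0,"az":0},{"fingers":0.3,"x":20,"y":8,"z":0,"ax":0,"ay":0,"az":0}]' 60
python3 -m jog '[{"fingers":0.5,"x":0,"y":0,"z":0,"ax":-0.0456,"ay":0.1701,"az":0.0457},{"fingers":0.5,"x":0,"y":0,"z":0,"ax":-0.0456,"ay":0.1701,"az":0.0457},{"fingers":0.5,"x":0,"y":0,"z":0,"ax":-0.0456,"ay":0.1701,"az":0.0457},{"fingers":0.5,"x":0,"y":0,"z":0,"ax":-0.0456,"ay":0.1701,"az":0.0457},{"fingers":0.5,"x":0,"y":0,"z":0,"ax":-0.0456,"ay":0.1701,"az":0.0457},{"fingers":0.5,"x":0,"y":0,"z":0,"ax":-0.0456,"ay":0.1701,"az":0.0457},{"fingers":0.5,"x":0,"y":0,"z":0,"ax":-0.0456,"ay":0.1701,"az":0.0457},{"fingers":0.5,"x":0,"y":0,"z":0,"ax":-0.0456,"ay":0.1701,"az":0.0457},{"fingers":0.5,"x":0,"y":0,"z":0,"ax":-0.0456,"ay":0.1701,"az":0.0457},{"fingers":0.5,"x":0,"y":0,"z":0,"ax":0,"ay":0,"az":0}]' 60
python3 - <<'E'
from h import *
print(sense()['q'].round(3))
goto(jw(-90.5,137.6,61),Rdz(-EZ,EY))
i,KT,_=shot("wrist"); crop(i,"i1",0,0,560,420,1.4)
E
```

```text
time: 16.3
tool_pos: [484.4, -122.5, 200.9]
ee_rot: [-0.409, -0.576, 0.294, 0.643]
ft_force: [0.3, 0.2, 0.2]
width: 0.696
time: 17.55
tool_pos: [484.8, -124.4, 200.3]
ee_rot: [-0.704, 0.066, -0.066, 0.704]
ft_force: [-0.4, 0.3, 0.3]
width: 0.501
[-0.251  0.231 -0.146  1.195  0.    -0.064]
t 17.55 pos [ 484.8 -124.4  200.3] F [-0.4  0.3  0.3] w 0.501
[[ 0.983 -0.001  0.186]
 [-0.186  0.     0.983]
 [-0.001 -1.     0.   ]]
shift [  0.4 139.3  -1.7] rot [-0.     0.004 -0.001]
```

View pics/i1.png

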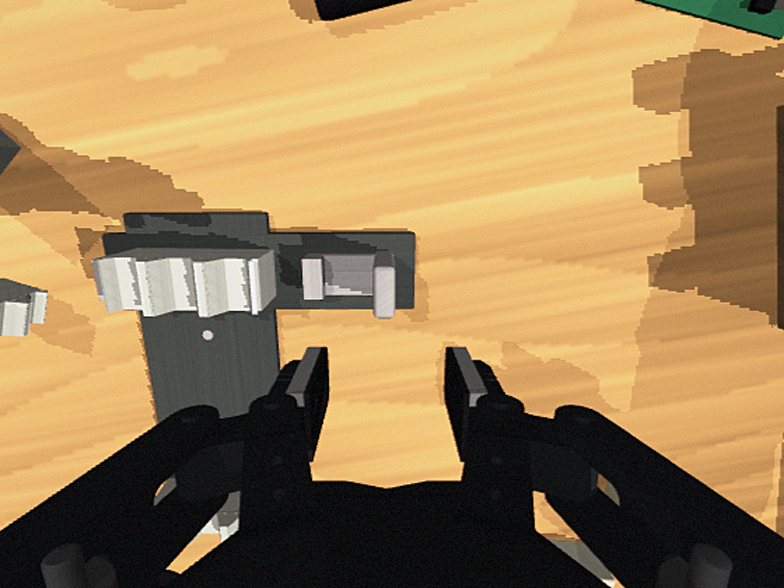

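```bash
python3 -m jog '[{"fingers":0.5,"x":0,"y":30,"z":-1,"ax":0,"ay":0,"az":0},{"fingers":0.5,"x":0,"y":45,"z":-0.7,"ax":0,"ay":0,"az":0},{"fingers":0.5,"x":0,"y":40,"z":0,"ax":0,"ay":0,"az":0},{"fingers":0.5,"x":0,"y":24,"z":0,"ax":0,"ay":0,"az":0},{"fingers":0.5,"x":0,"y":0,"z":0,"ax":0,"ay":0,"az":0},{"fingers":1,"x":0,"y":0,"z":0,"ax":0,"ay":0,"az":0},{"fingers":1,"x":0,"y":0,"z":0,"ax":0,"ay":0,"az":0},{"fingers":1,"x":0,"y":0,"z":0,"ax":0,"ay":0,"az":0},{"fingers":1,"x":0,"y":0,"z":-6,"ax":0,"ay":0,"az":0},{"fingers":1,"x":0,"y":0,"z":-8,"ax":0,"ay":0,"az":0},{"fingers":1,"x":0,"y":0,"z":-6,"ax":0,"ay":0,"az":0},{"fingers":1,"x":0,"y":0,"z":-3,"ax":0,"ay":0,"az":0}]' 40
python3 -c "
from h import *
tool(); print(jinv(sense()['tool_pos']))"
```

```text
time: 19.1
tool_pos: [481.1, -150.5, 63.2]
ee_rot: [-0.704, 0.066, -0.068, 0.704]
ft_force: [0.3, 4.2, 7.2]
width: 0.157
t 19.1 pos [ 481.1 -150.5   63.2] F [0.3 4.2 7.2] w 0.157
[[ 0.982  0.002  0.188]
 [-0.188  0.     0.982]
 [ 0.002 -1.     0.001]]
[-89.5 113.   63.2]
```

```bash
python3 -m jog '[{"fingers":1,"x":0,"y":0,"z":-1.5,"ax":0,"ay":0,"az":0},{"fingers":1,"x":0,"y":0,"z":-1,"ax":0,"ay":0,"az":0},{"fingers":1,"x":0,"y":0,"z":0,"ax":0,"ay":0,"az":0}]' 40
python3 -m jog '[{"fingers":1,"x":0,"y":0,"z":-1,"ax":0,"ay":0,"az":0},{"fingers":1,"x":0,"y":0,"z":0,"ax":0,"ay":0,"az":0}]' 40
python3 -m jog '[{"fingers":1,"x":0,"y":0,"z":-1,"ax":0,"ay":0,"az":0},{"fingers":1,"x":0,"y":0,"z":0,"ax":0,"ay":0,"az":0}]' 40
python3 -c "
from h import *
tool(); print(jinv(sense()['tool_pos']))"
```

```text
time: 19.48
tool_pos: [480.7, -152.7, 63.1]
ee_rot: [-0.704, 0.066, -0.068, 0.704]
ft_force: [0.2, 3.8, 6.1]
width: 0.16
time: 19.73
tool_pos: [480.6, -153.6, 63.2]
ee_rot: [-0.704, 0.066, -0.068, 0.704]
ft_force: [-0.6, 4.3, 6.1]
width: 0.156
time: 19.98
tool_pos: [480.4, -154.6, 63.2]
ee_rot: [-0.704, 0.066, -0.068, 0.704]
ft_force: [0.2, 4.8, 6.7]
width: 0.158
t 19.98 pos [ 480.4 -154.6   63.2] F [0.2 4.8 6.7] w 0.158
[[ 0.982  0.002  0.188]
 [-0.188  0.     0.982]
 [ 0.002 -1.     0.001]]
[-89.4 108.8  63.2]
```

```bash
for k in 1; do python3 -m jog '[{"fingers":1,"x":0,"y":0,"z":-1,"ax":0,"ay":0,"az":0},{"fingers":1,"x":0,"y":0,"z":0,"ax":0,"ay":0,"az":0}]' 40; done
python3 -m jog '[{"fingers":1,"x":0,"y":0,"z":-1,"ax":0,"ay":0,"az":0},{"fingers":1,"x":0,"y":0,"z":0,"ax":0,"ay":0,"az":0}]' 40
python3 -c "
from h import *
tool(); print(jinv(sense()['tool_pos']))
i,KT,_=shot('wrist'); crop(i,'j1',0,60,420,330,1.9)"
```

```text
time: 20.23
tool_pos: [480.2, -155.6, 63.2]
ee_rot: [-0.704, 0.066, -0.068, 0.704]
ft_force: [0.2, 4.8, 7.7]
width: 0.161
time: 20.48
tool_pos: [480.0, -156.5, 63.2]
ee_rot: [-0.704, 0.066, -0.068, 0.704]
ft_force: [-0.7, 4.0, 6.0]
width: 0.157
t 20.48 pos [ 480.  -156.5   63.2] F [-0.7  4.   6. ] w 0.157
[[ 0.982  0.002  0.188]
 [-0.188  0.     0.982]
 [ 0.002 -1.     0.001]]
[-89.4 106.8  63.2]
```

View pics/j1.png

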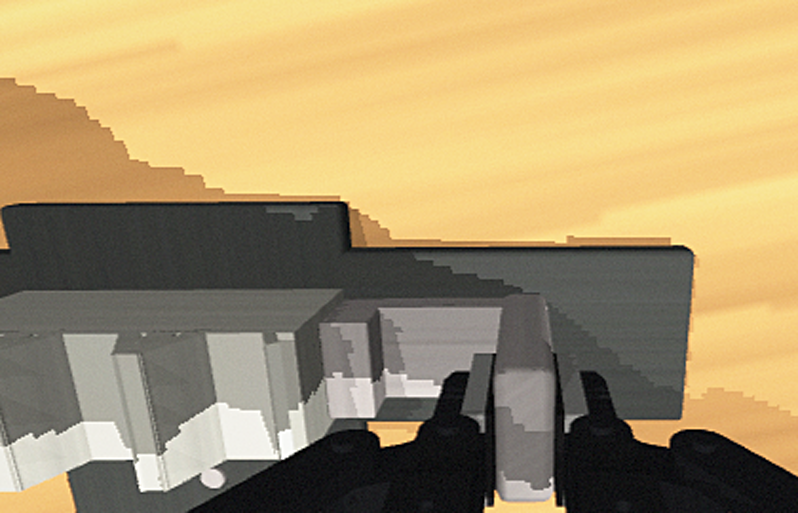

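```bash
python3 -m jog '[{"fingers":1,"x":0,"y":0,"z":-1,"ax":0,"ay":0,"az":0},{"fingers":1,"x":0,"y":0,"z":0,"ax":0,"ay":0,"az":0}]' 40
python3 -m jog '[{"fingers":1,"x":0,"y":0,"z":-1,"ax":0,"ay":0,"az":0},{"fingers":1,"x":0,"y":0,"z":0,"ax":0,"ay":0,"az":0}]' 40
python3 -m jog '[{"fingers":1,"x":0,"y":0,"z":-1,"ax":0,"ay":0,"az":0},{"fingers":1,"x":0,"y":0,"z":0,"ax":0,"ay":0,"az":0}]' 40
python3 -c "
from h import *
tool(); print(jinv(sense()['tool_pos']))
i,KT,_=shot('wrist'); crop(i,'j2',0,60,420,330,1.9)"
```

```text
time: 20.78
tool_pos: [479.9, -156.9, 63.2]
ee_rot: [-0.703, 0.066, -0.067, 0.705]
ft_force: [0.9, 10.6, 7.1]
width: 0.157
time: 21.02
tool_pos: [479.9, -157.0, 63.2]
ee_rot: [-0.703, 0.065, -0.067, 0.705]
ft_force: [3.0, 18.8, 8.6]
width: 0.156
time: 21.28
tool_pos: [479.9, -157.1, 63.2]
ee_rot: [-0.702, 0.065, -0.067, 0.706]
ft_force: [4.4, 27.8, 9.8]
width: 0.16
t 21.27 pos [ 479.9 -157.1   63.2] F [ 4.4 27.8  9.8] w 0.16
[[ 0.983  0.004  0.186]
 [-0.186  0.005  0.982]
 [ 0.003 -1.     0.006]]
[-89.4 106.2  63.2]
```

View pics/j2.png

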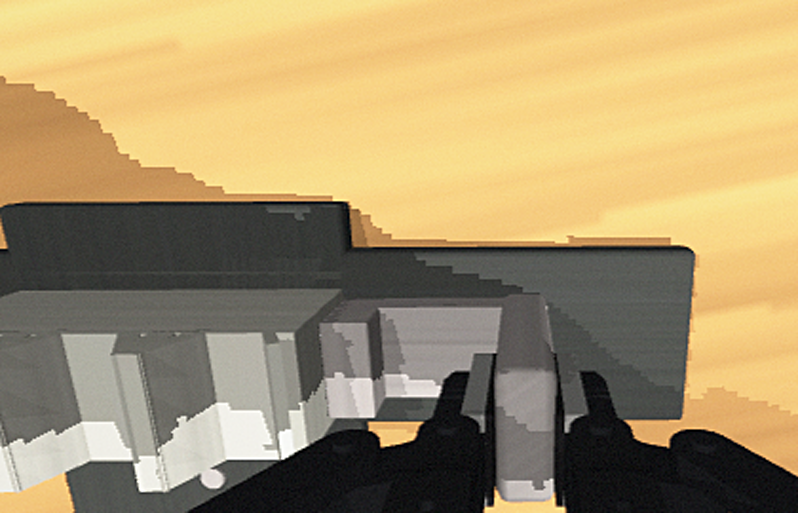

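The jaw jams solid at tab y = 106.2, with force rising to 28 N over 0.3 mm, so it is snug. It should read 109 there, so my jig frame is about 2.8 mm off in y and I'll correct it. Relieving the push, releasing and rising.

```bash
python3 -m jog '[{"fingers":1,"x":0,"y":0,"z":2.3,"ax":0,"ay":0,"az":0},{"fingers":0.5,"x":0,"y":0,"z":0,"ax":0,"ay":0,"az":0},{"fingers":0.5,"x":0,"y":0,"z":0,"ax":0,"ay":0,"az":0},{"fingers":0.5,"x":0,"y":0,"z":0,"ax":0,"ay":0,"az":0},{"fingers":0.5,"x":0,"y":-30,"z":0,"ax":0,"ay":0,"az":0},{"fingers":0.5,"x":0,"y":-50,"z":0,"ax":0,"ay":0,"az":0},{"fingers":0.5,"x":0,"y":-50,"z":-25,"ax":0,"ay":0,"az":0},{"fingers":0.5,"x":0,"y":-50,"z":-40,"ax":0,"ay":0,"az":0},{"fingers":0.5,"x":0,"y":-30,"z":-40,"ax":0,"ay":0,"az":0},{"fingers":0,"x":0,"y":0,"z":0,"ax":0,"ay":0,"az":0},{"fingers":0,"x":0,"y":0,"z":0,"ax":0,"ay":0,"az":0}]' 40
python3 - <<'E'
from h import *
print(sense()['q'].round(3)); tool()
i,KT,_=shot('wrist'); crop(i,'k1',0,0,560,420,1.4); crop(i,'k2',130,90,310,220,4.4); crop(i,'k3',130,200,330,330,4)
E
```

```text
time: 22.7
tool_pos: [459.1, -259.3, 269.9]
ee_rot: [-0.704, 0.068, -0.067, 0.704]
ft_force: [0.2, 0.3, -0.7]
width: 0.903
[-0.514  0.269  0.08   1.383 -0.    -0.323]
t 22.7 pos [ 459.1 -259.3  269.9] F [ 0.2  0.3 -0.7] w 0.903
[[ 0.982 -0.001  0.19 ]
 [-0.19   0.     0.982]
 [-0.001 -1.     0.   ]]
```

View pics/k1.png

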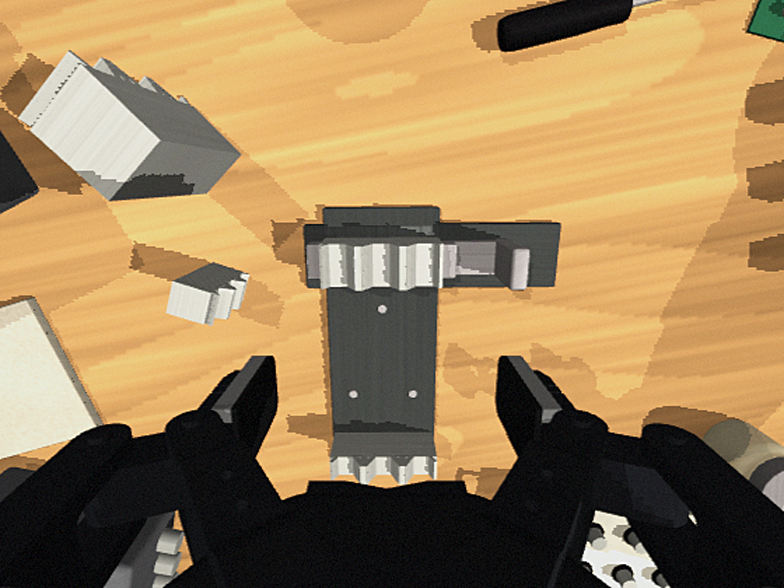

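View pics/k2.png

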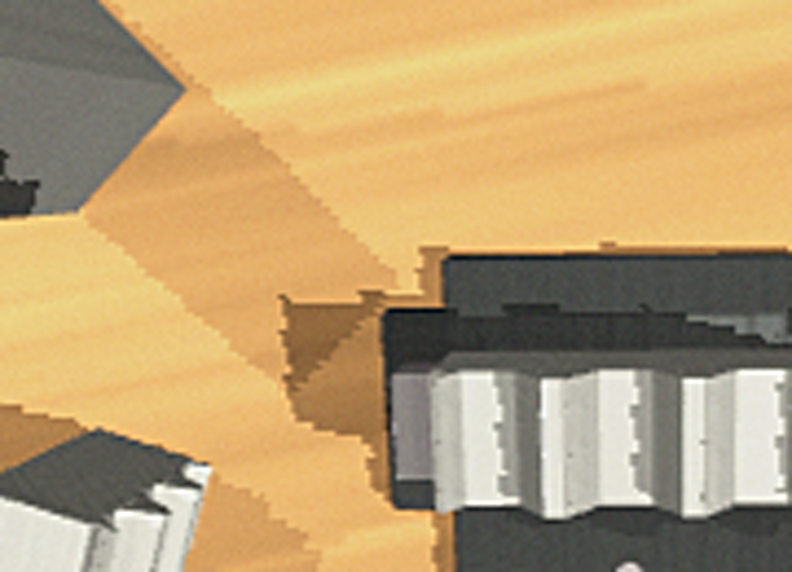

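View pics/k3.png

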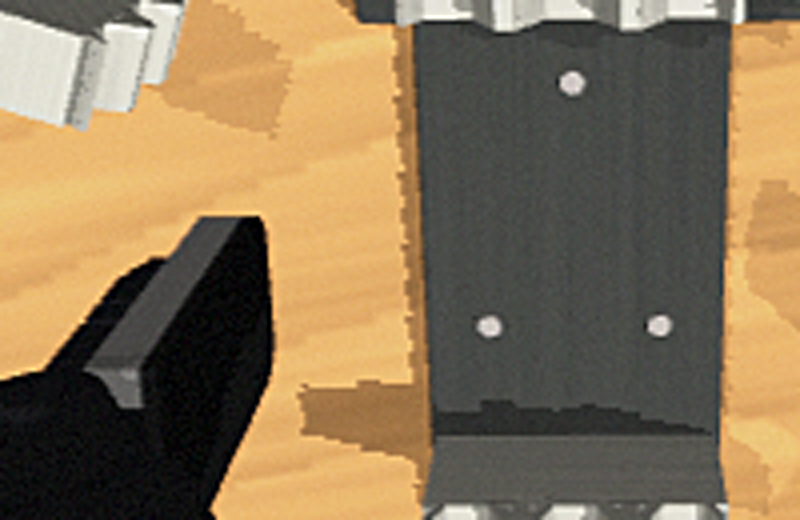

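The wrist view shows the block tight between the fixed jaw at left (314,258) and the sliding jaw at right (450,258). From this central view I'll refit the jig as a cross-check.

```bash
python3 - <<'E'
from h import *
from scipy.optimize import least_squares
i,KT,_=shot('wrist')
a=lambda u,v:(u/1.4,v/1.4); b=lambda u,v:(130+u/4,200+v/4)
obs=[((-135,-53,10),a(324,208)),((-135,53,10),a(439,207)),((95,-51,10),b(433,436)),((95,51,10),b(718,436)),((95,-51,58),b(424,510)),((95,51,58),b(727,510))]
P=np.array([o[0] for o in obs],float);U=np.array([o[1] for o in obs])
s=least_squares(lambda p:(proj(KT,jigT(p)(P))-U).ravel(),JIG); print(s.x,s.fun.reshape(-1,2).round(1))
print("shift in EX,EY", (s.x[:2]-JIG[:2])@EX[:2],(s.x[:2]-JIG[:2])@EY[:2])
E
```

```text
[ 5.46605459e+02 -2.77858812e+02 -1.84165577e-01] [[-1.3 -1.3]
 [ 1.4 -1.1]
 [ 0.7 -0.6]
 [-0.5 -1. ]
 [-1.4  2.5]
 [ 1.2  2. ]]
shift in EX,EY -0.9810850652427245 0.36132957832030965
```

```bash
python3 - <<'E'
from h import *
i,KT,_=shot('wrist')
crop(i,'k4',215,150,405,215,4.2)
E
```

```text
(no output)
```

View pics/k4.png

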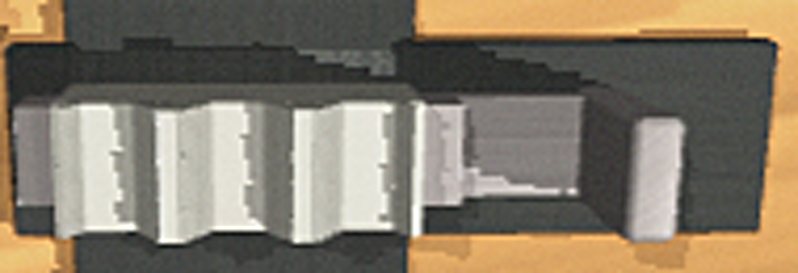

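```bash
python3 - <<'E'
from h import *
i,KT,_=shot('wrist')
f=lambda u,v:(215+u/4.2,150+v/4.2)
for n,uv,z in [("g1",f(98,170),50),("g2",f(230,170),50),("g3",f(364,170),50),("tabL",f(632,180),72),("tabR",f(686,180),72),("bx near",f(230,104),50),("bx far",f(230,235),50),("ridge far x",f(295,242),64),("ridge near",f(295,108),64),("tab near",f(658,118),72),("tab far",f(655,238),72)]:
    print(n,jinv(onz(KT,uv,z)))
E
```

```text
g1 [-88.8 -39.9  50. ]
g2 [-88.9  -3.3  50. ]
g3 [-88.9  33.8  50. ]
tabL [-91.  101.4  72. ]
tabR [-91.  115.4  72. ]
bx near [-107.2   -3.3   50. ]
bx far [-70.3  -3.4  50. ]
ridge far x [-72.   14.4  64. ]
ridge near [-108.4   14.    64. ]
tab near [-107.2  106.7   72. ]
tab far [-75.4 108.7  72. ]
```

```bash
python3 -m jog '[{"fingers":0,"x":-30,"y":0,"z":0,"ax":0,"ay":0,"az":0},{"fingers":0,"x":-45,"y":0,"z":0,"ax":0,"ay":0,"az":0},{"fingers":0,"x":-25,"y":0,"z":0,"ax":0,"ay":0,"az":0},{"fingers":0,"x":0,"y":0,"z":0,"ax":0,"ay":0,"az":0}]' 40
python3 - <<'E'
from h import *
tool()
i,KT,_=shot('wrist'); crop(i,'l1',205,200,345,340,4.2);crop(i,'l2',205,310,345,400,5.6)
E
```

```text
time: 23.4
tool_pos: [360.0, -240.0, 270.7]
ee_rot: [0.704, -0.067, 0.067, -0.704]
ft_force: [0.1, -0.3, 0.7]
width: 0.998
t 23.4 pos [ 360.  -240.   270.7] F [ 0.1 -0.3  0.7] w 0.998
[[ 0.982 -0.     0.189]
 [-0.189 -0.     0.982]
 [ 0.    -1.    -0.   ]]
```

View pics/l1.png

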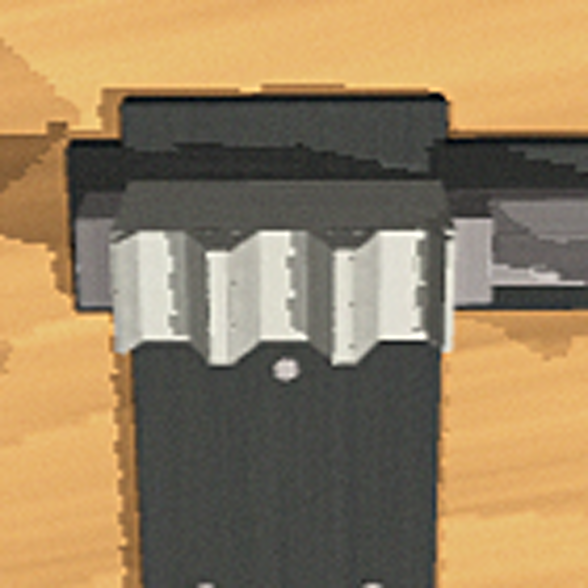

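View pics/l2.png

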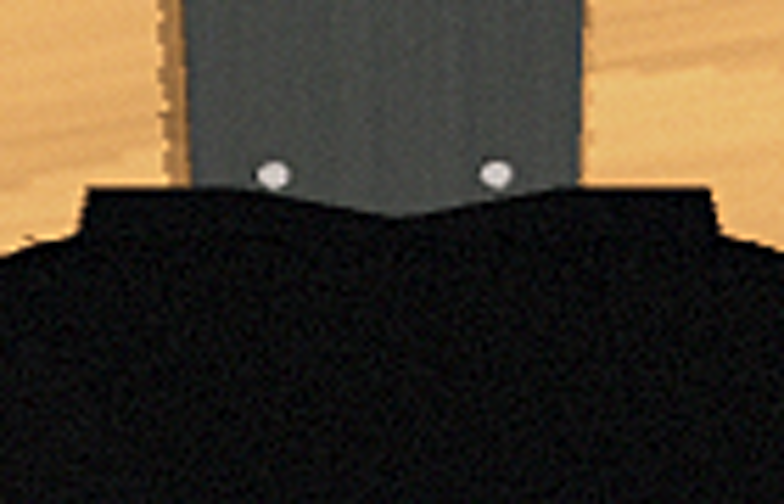

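```bash
python3 - <<'E'
from h import *
# k-view pose: reuse hand_eye with recorded pose
c=capture('wrist')
st=dict(ee_rot=[-0.704,0.068,-0.067,0.704],tool_pos=np.array([459.1,-259.3,269.9]))
from scipy.spatial.transform import Rotation as R
M=np.array([[.982,-.001,.19],[-.19,0,.982],[-.001,-1,0]]); st['ee_rot']=R.from_matrix(M).as_quat()
KT=cam(c,st)
b=lambda u,v:(130+u/4,200+v/4)
for uv,z in [((572,83),10),((489,326),10),((659,326),10),((433,436),10),((718,436),10),((416,300),10),((724,300),10),((413,60),10),((730,60),10)]: print(uv,jinv(onz(KT,b(*uv),z)))
# c3 view
M=np.array([[.981,-.001,.193],[-.193,0,.981],[-.001,-1,0]]);st=dict(ee_rot=R.from_matrix(M).as_quat(),tool_pos=np.array([497.3,-200.5,272.6]))
KT=cam(c,st); b=lambda u,v:(160+u/6,230+v/6)
for uv,z in [((267,206),10),((523,206),10),((213,470),50),((369,468),50),((536,467),50),((188,376),10),((608,371),10)]: print(uv,jinv(onz(KT,b(*uv),z)))
a=lambda u,v:(140+u/3.6,115+v/3.6)
print(jinv(onz(KT,a(296,313),10)),jinv(onz(KT,a(133,46),10)),jinv(onz(KT,a(434,44),10)))
E
```

```text
(572, 83) [-39.1  -0.7  10. ]
(489, 326) [ 51.2 -30.4  10. ]
(659, 326) [51.2 29.9 10. ]
(433, 436) [ 95.8 -51.7  10. ]
(718, 436) [95.9 52.2 10. ]
(416, 300) [ 41.  -55.9  10. ]
(724, 300) [41.1 52.6 10. ]
(413, 60) [-47.1 -53.6  10. ]
(730, 60) [-47.1  51.8  10. ]
(267, 206) [ 51.9 -32.4  10. ]
(523, 206) [52.1 27.4 10. ]
(213, 470) [ 95.7 -38.   50. ]
(369, 468) [95.3 -3.9 50. ]
(536, 467) [95.2 32.7 50. ]
(188, 376) [ 96.5 -54.5  10. ]
(608, 371) [95.6 46.6 10. ]
[-38.2  -2.9  10. ] [-132.9  -54.1   10. ] [-133.2   49.4   10. ]
```

The readings disagree by 2–3 mm because the arm was still settling when some of those pictures were taken. I'll take one clean, settled view further out so that the block and the V-rest both show.

```bash
python3 -m jog '[{"fingers":0,"x":30,"y":0,"z":0,"ax":0,"ay":0,"az":0},{"fingers":0,"x":45,"y":0,"z":0,"ax":0,"ay":0,"az":0},{"fingers":0,"x":45,"y":0,"z":0,"ax":0,"ay":0,"az":0},{"fingers":0,"x":20,"y":0,"z":0,"ax":0,"ay":0,"az":0},{"fingers":0,"x":0,"y":0,"z":0,"ax":0,"ay":0,"az":0},{"fingers":0,"x":0,"y":0,"z":0,"ax":0,"ay":0,"az":0},{"fingers":0,"x":0,"y":0,"z":0,"ax":0,"ay":0,"az":0},{"fingers":0,"x":0,"y":0,"z":0,"ax":0,"ay":0,"az":0}]' 40
python3 - <<'E'
from h import *
import pickle
i,KT,st=shot('wrist'); print(st['tool_pos']); crop(i,'n1',210,130,330,230,6.5);crop(i,'n2',210,230,330,330,6.5)
pickle.dump(KT,open('kt_n.pkl','wb')); print(sense()['tool_pos'])
E
```

```text
time: 24.5
tool_pos: [498.2, -267.1, 271.0]
ee_rot: [0.704, -0.067, 0.067, -0.704]
ft_force: [-0.7, -1.2, -0.3]
width: 1.0
[ 498.1606243  -267.13840731  270.98843032]
[ 498.21279569 -267.19792257  270.94101412]
```

View pics/n1.png

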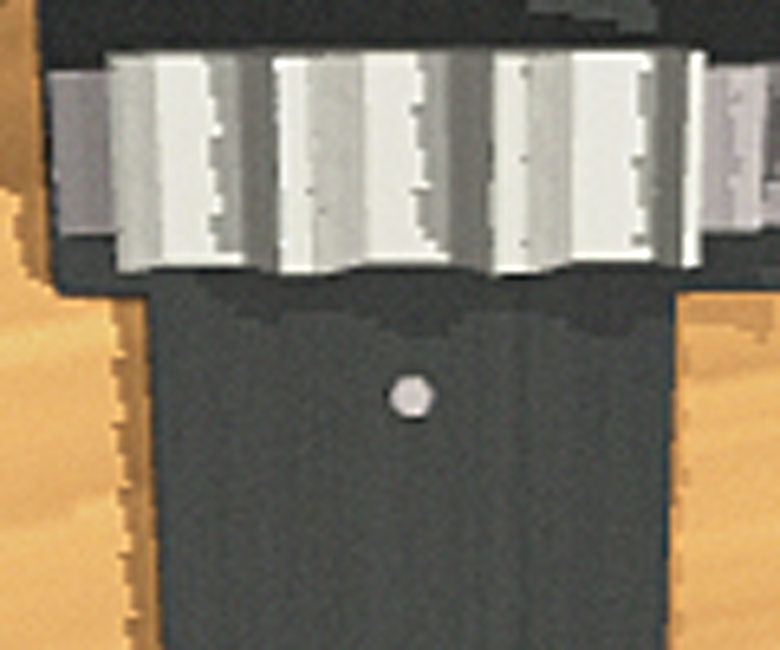

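View pics/n2.png

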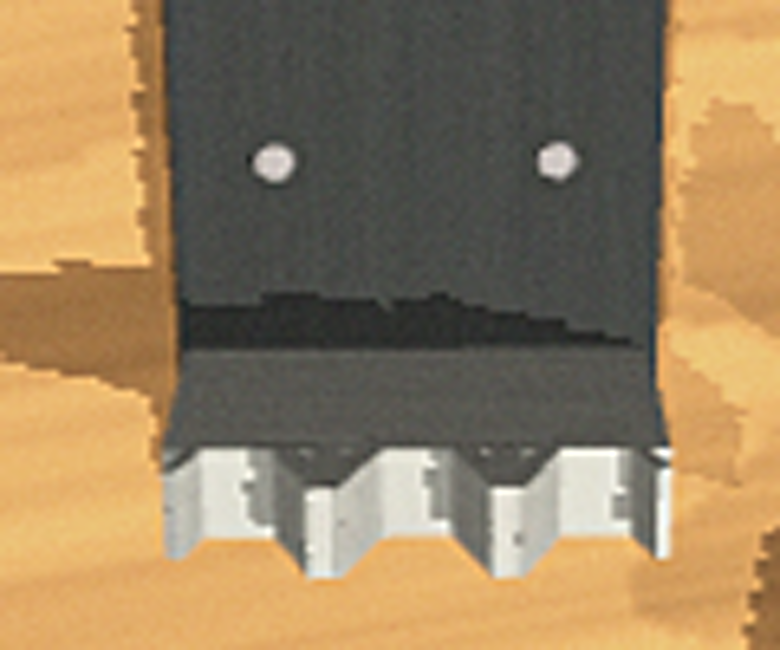

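```bash
python3 - <<'E'
from h import *
import pickle
from scipy.optimize import least_squares
KT=pickle.load(open('kt_n.pkl','rb'))
a=lambda u,v:(210+u/6.5,130+v/6.5); b=lambda u,v:(210+u/6.5,230+v/6.5)
for n,uv,z in [("g",a(200,150),50),("g",a(406,150),50),("g",a(613,150),50),("scr",a(412,397),10),("scr",b(274,162),10),("scr",b(557,162),10),("r",b(236,450),50),("r",b(417,450),50),("r",b(596,450),50),("base",b(180,348),10),("base",b(655,345),10),("blk near",a(290,53),64),("blk far",a(290,270),64),("bedfar",a(100,294),10),("jaw near",a(80,72),34),("jaw far",a(90,234),34)]:
    print(n,jinv(onz(KT,uv,z)))
E
```

```text
g [-91.2 -36.9  50. ]
g [-91.2  -1.2  50. ]
g [-91.3  34.7  50. ]
scr [-39.1  -0.5  10. ]
scr [ 51.1 -30.1  10. ]
scr [51.1 30.3 10. ]
r [ 95.5 -35.6  50. ]
r [95.5  0.6 50. ]
r [95.5 36.3 50. ]
base [ 95.4 -51.6  10. ]
base [94.6 52.6 10. ]
blk near [-108.1  -20.1   64. ]
blk far [-72.4 -20.7  64. ]
bedfar [-59.9 -62.2  10. ]
jaw near [-103.7  -59.9   34. ]
jaw far [-74.7 -59.5  34. ]
```

```bash
sed -i 's/^JIG=.*/JIG=[547.3,-279.5,-0.183]/' h.py; cat >> h.py <<'E'
RK=[503.,175.,np.radians(93.5)]
RX=np.array([np.cos(RK[2]),np.sin(RK[2]),0]); RY=np.array([-RX[1],RX[0],0])
def rw(x,y,z): return np.array([RK[0],RK[1],0])+x*RX+y*RY+z*EZ
def rinv(W):
    W=np.array(W)-[RK[0],RK[1],0]; return np.array([W@RX,W@RY,W[2]]).round(1)
E
python3 -c "
from h import *
print(sense()['q'].round(2))
goto(rw(-30,0,280),Rdz(-EZ,RY)); goto(rw(-30,0,280),Rdz(-EZ,-RY))"
```

```text
[-0.49  0.35  0.19  1.41 -0.   -0.3 ]
t 24.55 pos [ 498.2 -267.2  270.9] F [ 0.4 -0.   1. ] w 1.0
[[ 0.982  0.     0.189]
 [-0.189 -0.001  0.982]
 [ 0.    -1.    -0.001]]
shift [-71.6  -9.3 406. ] rot [ 1.000e-03 -1.823e+00 -0.000e+00]
t 24.55 pos [ 498.2 -267.2  270.9] F [ 0.4 -0.   1. ] w 1.0
[[ 0.982  0.     0.189]
 [-0.189 -0.001  0.982]
 [ 0.    -1.    -0.001]]
shift [-71.6  -9.3 406. ] rot [0.000e+00 1.319e+00 1.000e-03]
```

```bash
python3 -m jog '[{"fingers":0,"x":-5,"y":0,"z":25,"ax":0,"ay":0,"az":0},{"fingers":0,"x":-8,"y":0,"z":46,"ax":0,"ay":0,"az":0},{"fingers":0,"x":-8,"y":0,"z":46,"ax":0,"ay":0,"az":0},{"fingers":0,"x":-8,"y":0,"z":46,"ax":0,"ay":0,"az":0},{"fingers":0,"x":-8,"y":-9,"z":46,"ax":0,"ay":0,"az":0},{"fingers":0,"x":-8,"y":0,"z":46,"ax":0,"ay":0,"az":0},{"fingers":0,"x":-8,"y":0,"z":46,"ax":0,"ay":0,"az":0},{"fingers":0,"x":-8,"y":0,"z":46,"ax":0,"ay":0,"az":0},{"fingers":0,"x":-8,"y":0,"z":46,"ax":0,"ay":0,"az":0},{"fingers":0,"x":-3,"y":0,"z":13,"ax":0,"ay":0,"az":0}]' 40
python3 -m jog '[{"fingers":0,"x":0,"y":0,"z":0,"ax":0,"ay":-0.1823,"az":0},{"fingers":0,"x":0,"y":0,"z":0,"ax":0,"ay":-0.1823,"az":0},{"fingers":0,"x":0,"y":0,"z":0,"ax":0,"ay":-0.1823,"az":0},{"fingers":0,"x":0,"y":0,"z":0,"ax":0,"ay":-0.1823,"az":0},{"fingers":0,"x":0,"y":0,"z":0,"ax":0,"ay":-0.1823,"az":0},{"fingers":0,"x":0,"y":0,"z":0,"ax":0,"ay":-0.1823,"az":0},{"fingers":0,"x":0,"y":0,"z":0,"ax":0,"ay":-0.1823,"az":0},{"fingers":0,"x":0,"y":0,"z":0,"ax":0,"ay":-0.1823,"az":0},{"fingers":0,"x":0,"y":0,"z":0,"ax":0,"ay":-0.1823,"az":0},{"fingers":0,"x":0,"y":0,"z":0,"ax":0,"ay":-0.1823,"az":0},{"fingers":0,"x":0,"y":0,"z":0,"ax":0,"ay":0,"az":0},{"fingers":0,"x":0,"y":0,"z":0,"ax":0,"ay":0,"az":0}]' 40
python3 - <<'E'
from h import *
import pickle
goto(rw(-30,0,280),Rdz(-EZ,RY))
i,KT,st=shot('wrist'); cv2.imwrite('pics/o0.png',i[:,:,::-1]); crop(i,'o1',0,0,560,420,1.4); pickle.dump(KT,open('kt_o.pkl','wb'))
E
```

```text
time: 25.8
tool_pos: [504.3, 147.3, 279.5]
ee_rot: [0.704, -0.066, 0.066, -0.704]
ft_force: [-0.1, -0.2, -0.9]
width: 0.999
time: 27.3
tool_pos: [504.7, 144.8, 279.6]
ee_rot: [-0.486, -0.514, 0.514, 0.485]
ft_force: [0.3, 0.1, 0.2]
width: 0.998
t 27.3 pos [504.7 144.8 279.6] F [0.3 0.1 0.2] w 0.998
[[-0.057 -0.    -0.998]
 [ 0.998 -0.    -0.057]
 [-0.    -1.     0.   ]]
shift [ 0.2 -0.4 -0.2] rot [-0.    -0.004 -0.   ]
```

View pics/o1.png

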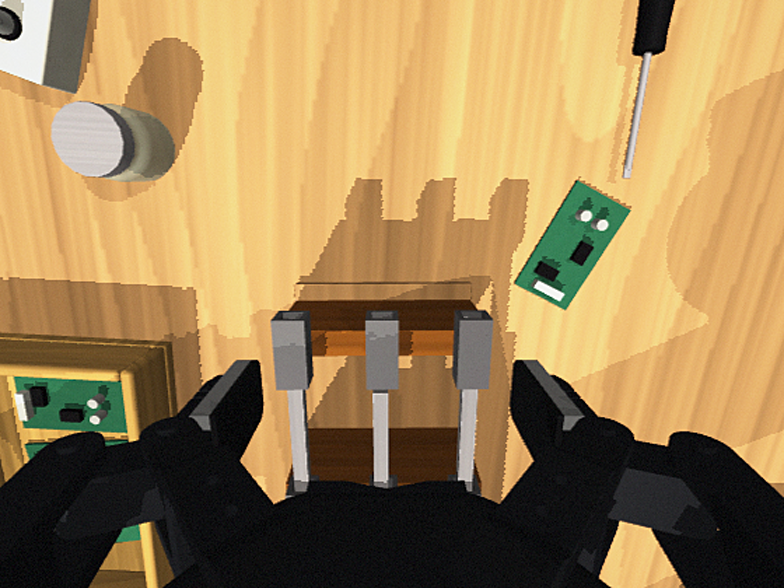

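```bash
python3 - <<'E'
import cv2
i=cv2.imread('pics/o0.png')
cv2.imwrite('pics/o2.png',cv2.resize(i[210:360,185:360],None,fx=4.4,fy=4,interpolation=cv2.INTER_CUBIC))
E
```

```text
(no output)
```

View pics/o2.png

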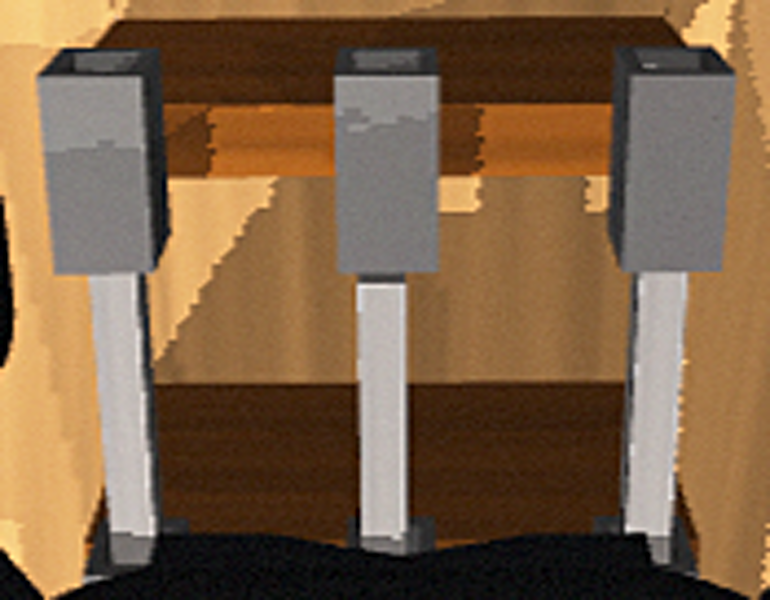

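```bash
python3 - <<'E'
from h import *
import pickle
KT=pickle.load(open('kt_o.pkl','rb'))
a=lambda u,v:(185+u/4.4,210+v/4)
for n,uv,z in [("e1",a(90,75),117),("e2",a(387,75),117),("e3",a(682,73),117),("e1 end",a(104,272),117),("e2 end",a(387,272),117),("e3 end",a(674,270),117),("r1 ",a(92+23,300),109),("r1",a(131,530),109),("r2",a(382,300),109),("r2",a(384,530),109),("r3",a(662,300),109),("r3",a(650,530),109)]:
    W=onz(KT,uv,z);print(n,W.round(1),rinv(W))
W=onz(KT,(92/1.4,140/1.4),75); print('jar',W)
E
```

```text
e1 [572.9 179.5 117. ] [  0.2 -70.  117. ]
e2 [505.4 175.6 117. ] [  0.5  -2.4 117. ]
e3 [438.4 171.2 117. ] [  0.2  64.7 117. ]
e1 end [569.9 234.2 117. ] [ 55.  -70.4 117. ]
e2 end [502.4 230.2 117. ] [ 55.2  -2.7 117. ]
e3 end [434.  225.7 117. ] [ 54.8  65.8 117. ]
r1  [569.  246.9 109. ] [ 67.7 -70.2 109. ]
r1 [564.9 321.  109. ] [141.9 -70.7 109. ]
r2 [503.  243.1 109. ] [ 67.9  -4.1 109. ]
r2 [498.5 317.1 109. ] [142.1  -4.2 109. ]
r3 [433.8 239.1 109. ] [ 68.2  65.1 109. ]
r3 [428.8 313.1 109. ] [142.3  65.7 109. ]
jar [724.89827892  63.06938196  75.        ]
```

Rack confirmed: eye mouths at x≈0.3, ends at 55, pitch 68 mm, rails in all three gaps. My frame was 2.6 mm off in y, now corrected. Going for rail 1.

```bash
sed -i 's/^RK=.*/RK=[505.6,175.3,np.radians(93.5)]/' h.py
python3 -c "
from h import *
goto(rw(135,-68,106),Rdz(-EZ,RY))"
```

```text
t 27.35 pos [504.7 144.9 279.6] F [-0.2  0.7 -0.2] w 1.003
[[-0.058 -0.    -0.998]
 [ 0.998 -0.    -0.058]
 [-0.    -1.     0.   ]]
shift [165.6 173.5 -70.3] rot [-0.    -0.003 -0.   ]
```

```bash
python3 -m jog '[{"fingers":0.35,"x":25,"y":10,"z":-10,"ax":0,"ay":-0.003,"az":0},{"fingers":0.35,"x":45,"y":20,"z":-20,"ax":0,"ay":0,"az":0},{"fingers":0.35,"x":45,"y":25,"z":-20,"ax":0,"ay":0,"az":0},{"fingers":0.35,"x":35,"y":20,"z":-15,"ax":0,"ay":0,"az":0},{"fingers":0.35,"x":15.6,"y":10,"z":-5.3,"ax":0,"ay":0,"az":0},{"fingers":0.35,"x":0,"y":0,"z":0,"ax":0,"ay":0,"az":0},{"fingers":0.35,"x":0,"y":0,"z":0,"ax":0,"ay":0,"az":0}]' 60
python3 - <<'E'
from h import *
goto(rw(135,-68,106),Rdz(-EZ,RY))
i,KT,st=shot('wrist'); crop(i,'p1',0,0,560,420,1.4)
E
```

```text
time: 28.22
tool_pos: [564.3, 314.0, 195.4]
ee_rot: [0.484, 0.516, -0.515, -0.484]
ft_force: [-0.0, 0.1, 0.6]
width: 0.649
t 28.23 pos [564.3 314.  195.4] F [-0.   0.1  0.6] w 0.649
[[-0.064  0.001 -0.998]
 [ 0.998 -0.    -0.064]
 [-0.    -1.    -0.001]]
shift [ 0.2 89.4 -0.9] rot [ 0.001  0.002 -0.   ]
```

View pics/p1.png

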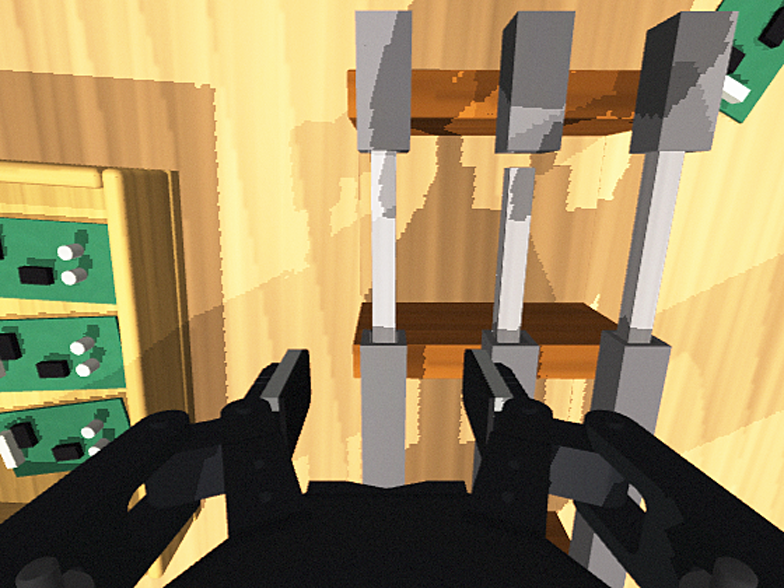

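Rail 1 at (384,240) sits on the pad centreline (u≈386). Rail 2's leading end shows at (518,168), just past eye 2 and inside the gap, so it has been knocked back a few centimetres. I'll deal with that when I get to it. Descending on rail 1.

```bash
python3 -m jog '[{"fingers":0.35,"x":0,"y":25,"z":-0.5,"ax":0,"ay":0.002,"az":0},{"fingers":0.35,"x":0,"y":35,"z":0,"ax":0,"ay":0,"az":0},{"fingers":0.35,"x":0,"y":29.4,"z":0,"ax":0,"ay":0,"az":0},{"fingers":0.35,"x":0,"y":0,"z":0,"ax":0,"ay":0,"az":0},{"fingers":1,"x":0,"y":0,"z":0,"ax":0,"ay":0,"az":0},{"fingers":1,"x":0,"y":0,"z":0,"ax":0,"ay":0,"az":0},{"fingers":1,"x":0,"y":0,"z":0,"ax":0,"ay":0,"az":0},{"fingers":1,"x":0,"y":0,"z":0,"ax":0,"ay":0,"az":0},{"fingers":1,"x":0,"y":0,"z":0,"ax":0,"ay":0,"az":0}]' 60
python3 - <<'E'
from h import *
tool(); print(rinv(sense()['tool_pos']))
i,KT,st=shot('wrist'); crop(i,'p2',0,0,560,420,1.4)
E
```

```text
time: 29.4
tool_pos: [565.3, 315.2, 106.6]
ee_rot: [0.484, 0.516, -0.515, -0.484]
ft_force: [-1.4, -2.0, 7.4]
width: 0.127
t 29.4 pos [565.3 315.2 106.6] F [-1.4 -2.   7.4] w 0.127
[[-0.063  0.002 -0.998]
 [ 0.998  0.001 -0.063]
 [ 0.    -1.    -0.002]]
[135.9 -68.1 106.6]
```

View pics/p2.png

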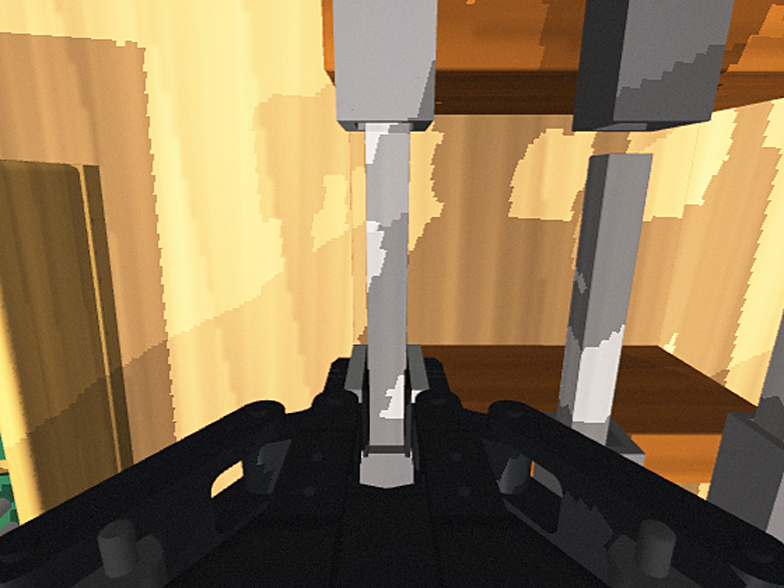

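Rail 1 gripped (width 0.127, about 12 mm). Pulling 66 mm within the gap.

```bash
python3 -m jog '[{"fingers":1,"x":-6,"y":0,"z":0,"ax":0,"ay":0,"az":0},{"fingers":1,"x":-12,"y":0,"z":0,"ax":0,"ay":0,"az":0},{"fingers":1,"x":-15,"y":0,"z":0,"ax":0,"ay":0,"az":0},{"fingers":1,"x":-15,"y":0,"z":0,"ax":0,"ay":0,"az":0},{"fingers":1,"x":-12,"y":0,"z":0,"ax":0,"ay":0,"az":0},{"fingers":1,"x":-6,"y":0,"z":0,"ax":0,"ay":0,"az":0},{"fingers":1,"x":0,"y":0,"z":0,"ax":0,"ay":0,"az":0},{"fingers":1,"x":0,"y":0,"z":0,"ax":0,"ay":0,"az":0}]' 60
python3 - <<'E'
from h import *
tool(); print(rinv(sense()['tool_pos']))
i,KT,st=shot('wrist'); crop(i,'p3',0,0,560,420,1.4)
E
```

```text
time: 30.45
tool_pos: [569.7, 248.8, 106.6]
ee_rot: [0.485, 0.516, -0.515, -0.484]
ft_force: [1.2, -4.5, 7.7]
width: 0.128
t 30.45 pos [569.7 248.8 106.6] F [ 1.2 -4.5  7.7] w 0.128
[[-0.062  0.002 -0.998]
 [ 0.998 -0.    -0.062]
 [-0.    -1.    -0.002]]
[ 69.4 -68.5 106.6]
```

View pics/p3.png

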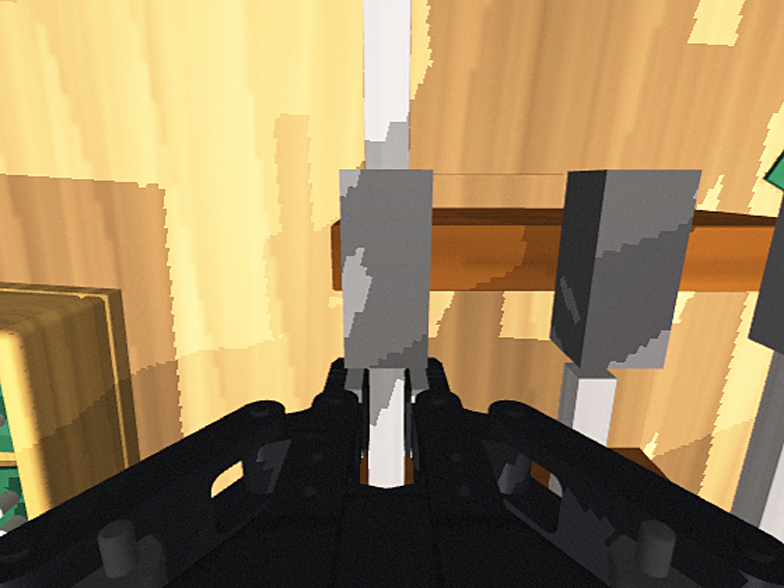

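The rail now sticks out past the eye at (388,60). Regripping outside the eye.

```bash
python3 -m jog '[{"fingers":0.4,"x":0,"y":0,"z":0,"ax":0,"ay":0,"az":0},{"fingers":0.4,"x":0,"y":0,"z":0,"ax":0,"ay":0,"az":0},{"fingers":0.4,"x":0,"y":-20,"z":0,"ax":0,"ay":0,"az":0},{"fingers":0.4,"x":0,"y":-40,"z":0,"ax":0,"ay":0,"az":0},{"fingers":0.4,"x":-20,"y":-15,"z":0,"ax":0,"ay":0,"az":0},{"fingers":0.4,"x":-45,"y":0,"z":0,"ax":0,"ay":0,"az":0},{"fingers":0.4,"x":-34,"y":0,"z":0.3,"ax":0,"ay":0,"az":0},{"fingers":0.4,"x":0,"y":0,"z":0,"ax":0,"ay":0,"az":0},{"fingers":0.4,"x":0,"y":0,"z":0,"ax":0,"ay":0,"az":0}]' 60
python3 - <<'E'
from h import *
goto(rw(-29,-68,106),Rdz(-EZ,RY)); print(rinv(sense()['tool_pos']))
i,KT,st=shot('wrist'); crop(i,'p4',0,0,560,420,1.4)
import pickle; pickle.dump(KT,open('kt_p.pkl','wb'))
E
```

```text
time: 31.62
tool_pos: [574.6, 150.1, 179.8]
ee_rot: [-0.484, -0.515, 0.516, 0.484]
ft_force: [-0.6, 1.4, 0.1]
width: 0.601
t 31.62 pos [574.6 150.1 179.8] F [-0.6  1.4  0.1] w 0.601
[[-0.062 -0.001 -0.998]
 [ 0.998 -0.    -0.062]
 [-0.    -1.     0.001]]
shift [ 0.4 73.8 -0.8] rot [-0.001  0.001 -0.   ]
[-29.4 -67.3 179.8]
```

View pics/p4.png

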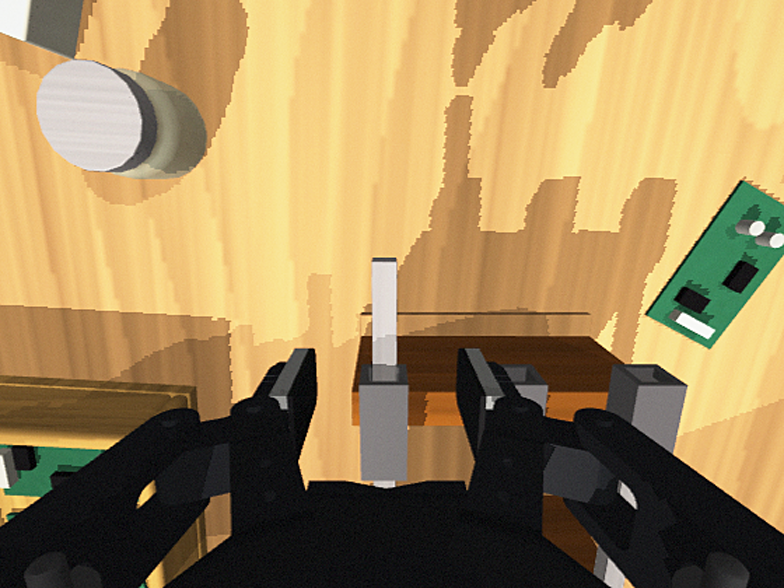

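The leading end is at (384,262). Working out its position, then gripping.

```bash
python3 - <<'E'
from h import *
import pickle
KT=pickle.load(open('kt_p.pkl','rb')); print(rinv(onz(KT,(384/1.4,261/1.4),109)), rinv(onz(KT,(384/1.4,365/1.4),117)))
E
python3 -m jog '[{"fingers":0.4,"x":0,"y":25,"z":-0.8,"ax":0,"ay":0,"az":0},{"fingers":0.4,"x":0,"y":30,"z":0,"ax":0,"ay":0,"az":0},{"fingers":0.4,"x":0,"y":19,"z":0,"ax":0,"ay":0,"az":0},{"fingers":0.4,"x":0,"y":0,"z":0,"ax":0,"ay":0,"az":0},{"fingers":1,"x":0,"y":0,"z":0,"ax":0,"ay":0,"az":0},{"fingers":1,"x":0,"y":0,"z":0,"ax":0,"ay":0,"az":0},{"fingers":1,"x":0,"y":0,"z":0,"ax":0,"ay":0,"az":0},{"fingers":1,"x":0,"y":0,"z":0,"ax":0,"ay":0,"az":0},{"fingers":1,"x":0,"y":0,"z":0,"ax":0,"ay":0,"az":0}]' 60
python3 -c "
from h import *
tool(); print(rinv(sense()['tool_pos']))"
```

```text
[-59.5 -67.8 109. ] [-10.6 -67.7 117. ]
time: 32.8
tool_pos: [576.0, 150.5, 107.0]
ee_rot: [0.484, 0.516, -0.515, -0.484]
ft_force: [0.1, 0.5, 6.3]
width: 0.123
t 32.8 pos [576.  150.5 107. ] F [0.1 0.5 6.3] w 0.123
[[-0.063  0.001 -0.998]
 [ 0.998  0.    -0.063]
 [ 0.    -1.    -0.001]]
[-29.1 -68.7 107. ]
```

```bash
python3 -m jog '[{"fingers":1,"x":-6,"y":0,"z":0,"ax":0,"ay":0,"az":0},{"fingers":1,"x":-15,"y":0,"z":0,"ax":0,"ay":0,"az":0},{"fingers":1,"x":-20,"y":0,"z":0,"ax":0,"ay":0,"az":0},{"fingers":1,"x":-22,"y":0,"z":0,"ax":0,"ay":0,"az":0},{"fingers":1,"x":-22,"y":0,"z":0,"ax":0,"ay":0,"az":0},{"fingers":1,"x":-20,"y":0,"z":0,"ax":0,"ay":0,"az":0},{"fingers":1,"x":-14,"y":0,"z":0,"ax":0,"ay":0,"az":0},{"fingers":1,"x":-7,"y":0,"z":0,"ax":0,"ay":0,"az":0},{"fingers":1,"x":0,"y":0,"z":0,"ax":0,"ay":0,"az":0},{"fingers":1,"x":0,"y":0,"z":0,"ax":0,"ay":0,"az":0}]' 60
python3 - <<'E'
from h import *
tool(); print(rinv(sense()['tool_pos']))
i,KT,st=shot('wrist'); crop(i,'q1',0,0,560,420,1.4)
i,KT,st=shot('scene'); crop(i,'q2',250,80,490,290,3)
E
```

```text
time: 34.05
tool_pos: [583.4, 24.8, 106.0]
ee_rot: [-0.484, -0.515, 0.516, 0.484]
ft_force: [-0.1, -0.6, 1.0]
width: 0.124
t 34.05 pos [583.4  24.8 106. ] F [-0.1 -0.6  1. ] w 0.124
[[-0.063 -0.    -0.998]
 [ 0.998 -0.001 -0.063]
 [-0.001 -1.     0.   ]]
[-155.   -68.4  106. ]
```

View pics/q1.png

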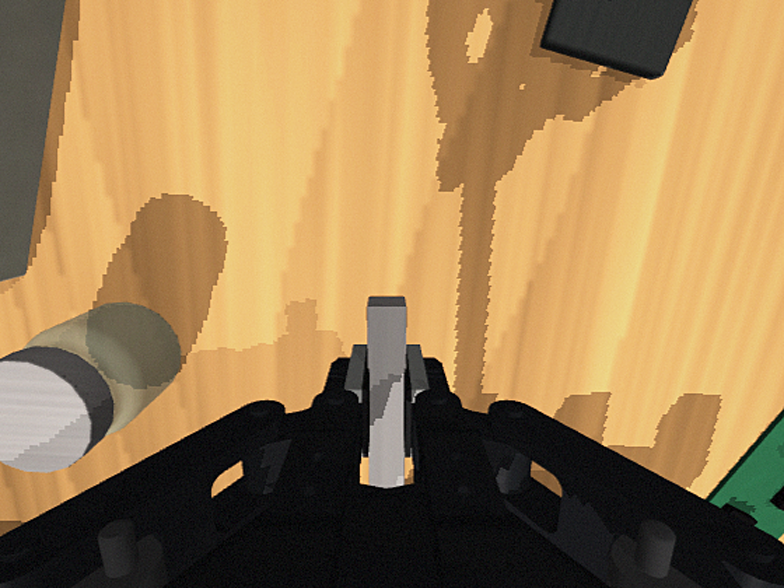

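View pics/q2.png

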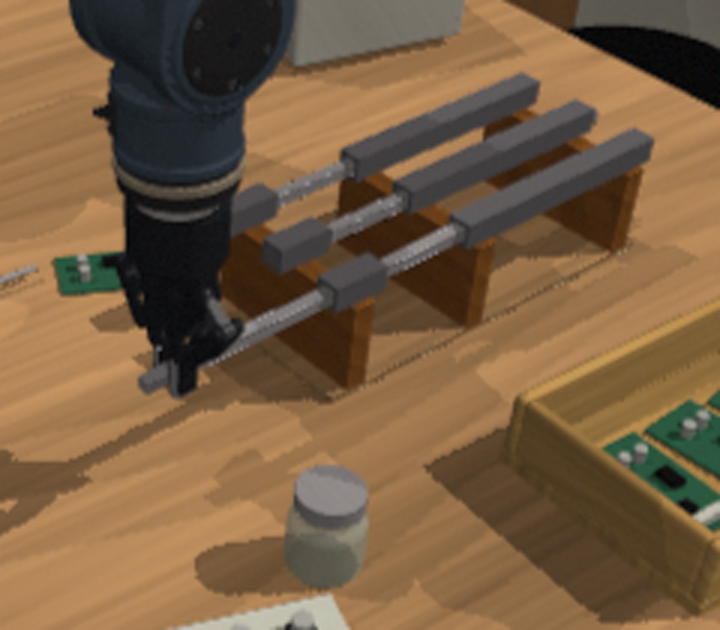

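Rail 1 is drawn most of the way and still guided by eye and tube mouth. Shifting my grip to its middle, just outside the eye.

```bash
python3 -m jog '[{"fingers":0.4,"x":0,"y":0,"z":0,"ax":0,"ay":0,"az":0},{"fingers":0.4,"x":0,"y":0,"z":0,"ax":0,"ay":0,"az":0},{"fingers":0.4,"x":0,"y":-20,"z":0,"ax":0,"ay":0,"az":0},{"fingers":0.4,"x":0,"y":-40,"z":0,"ax":0,"ay":0,"az":0},{"fingers":0.4,"x":25,"y":-10,"z":0,"ax":0,"ay":0,"az":0},{"fingers":0.4,"x":45,"y":0,"z":0,"ax":0,"ay":0,"az":0},{"fingers":0.4,"x":40,"y":0,"z":0,"ax":0,"ay":0,"az":0},{"fingers":0.4,"x":21,"y":0,"z":0,"ax":0,"ay":0,"az":0},{"fingers":0.4,"x":0,"y":0,"z":0,"ax":0,"ay":0,"az":0},{"fingers":0.4,"x":0,"y":0,"z":0,"ax":0,"ay":0,"az":0}]' 60
python3 - <<'E'
from h import *
goto(rw(-24,-68,106),Rdz(-EZ,RY)); print(rinv(sense()['tool_pos']))
i,KT,st=shot('wrist'); crop(i,'q3',0,0,560,420,1.4)
import pickle; pickle.dump(KT,open('kt_p.pkl','wb'))
E
```

```text
time: 35.4
tool_pos: [575.3, 154.5, 176.0]
ee_rot: [-0.484, -0.515, 0.516, 0.484]
ft_force: [-0.7, -0.1, 0.0]
width: 0.602
t 35.4 pos [575.3 154.5 176. ] F [-0.7 -0.1  0. ] w 0.602
[[-0.062 -0.    -0.998]
 [ 0.998 -0.001 -0.062]
 [-0.001 -1.     0.   ]]
shift [ 1.1 70.   0.2] rot [-0.     0.001 -0.001]
[-25.1 -68.3 176. ]
```

View pics/q3.png

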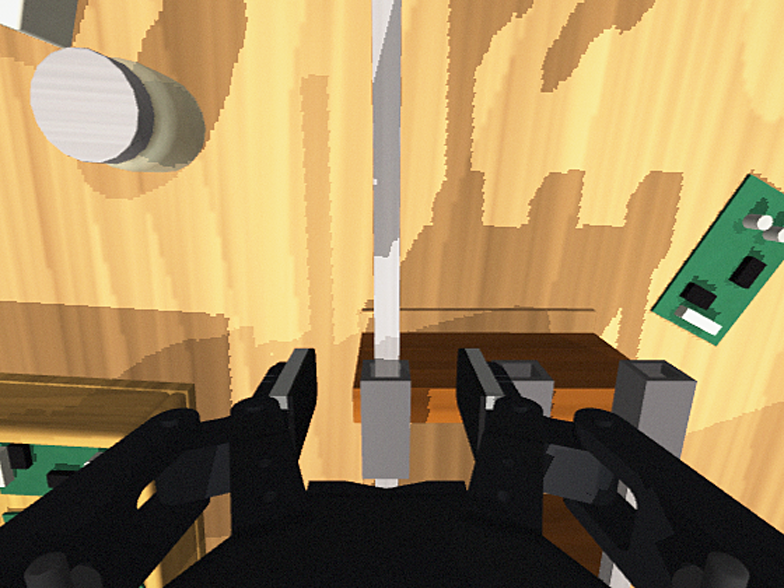

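```bash
python3 -m jog '[{"fingers":0.4,"x":1,"y":25,"z":0,"ax":0,"ay":0,"az":0},{"fingers":0.4,"x":0,"y":30,"z":0,"ax":0,"ay":0,"az":0},{"fingers":0.4,"x":0,"y":15,"z":0,"ax":0,"ay":0,"az":0},{"fingers":0.4,"x":0,"y":0,"z":0,"ax":0,"ay":0,"az":0},{"fingers":1,"x":0,"y":0,"z":0,"ax":0,"ay":0,"az":0},{"fingers":1,"x":0,"y":0,"z":0,"ax":0,"ay":0,"az":0},{"fingers":1,"x":0,"y":0,"z":0,"ax":0,"ay":0,"az":0},{"fingers":1,"x":0,"y":0,"z":0,"ax":0,"ay":0,"az":0},{"fingers":1,"x":0,"y":0,"z":0,"ax":0,"ay":0,"az":0}]' 90
python3 -m jog '[{"fingers":1,"x":-8,"y":0,"z":0,"ax":0,"ay":0,"az":0},{"fingers":1,"x":-18,"y":0,"z":0,"ax":0,"ay":0,"az":0},{"fingers":1,"x":-25,"y":0,"z":0,"ax":0,"ay":0,"az":0},{"fingers":1,"x":-25,"y":0,"z":0,"ax":0,"ay":0,"az":0},{"fingers":1,"x":-25,"y":0,"z":0,"ax":0,"ay":0,"az":0},{"fingers":1,"x":-25,"y":0,"z":0,"ax":0,"ay":0,"az":0},{"fingers":1,"x":-25,"y":0,"z":0,"ax":0,"ay":0,"az":0},{"fingers":1,"x":-20,"y":0,"z":0,"ax":0,"ay":0,"az":0},{"fingers":1,"x":-14,"y":0,"z":0,"ax":0,"ay":0,"az":0},{"fingers":1,"x":0,"y":0,"z":0,"ax":0,"ay":0,"az":0},{"fingers":1,"x":0,"y":0,"z":0,"ax":0,"ay":0,"az":0}]' 90
python3 - <<'E'
from h import *
tool(); print(rinv(sense()['tool_pos']))
i,KT,st=shot('wrist'); crop(i,'r1',0,0,560,420,1.4)
i,KT,st=shot('scene'); crop(i,'r2',200,80,440,290,3)
E
```

```text
time: 36.58
tool_pos: [575.6, 156.3, 107.1]
ee_rot: [0.484, 0.516, -0.515, -0.484]
ft_force: [-0.2, -0.3, 6.8]
width: 0.118
time: 37.95
tool_pos: [586.7, -27.9, 106.1]
ee_rot: [-0.484, -0.515, 0.516, 0.484]
ft_force: [0.4, 0.4, -2.2]
width: 0.117
t 37.95 pos [586.7 -27.9 106.1] F [ 0.4  0.4 -2.2] w 0.117
[[-0.063 -0.    -0.998]
 [ 0.998 -0.    -0.063]
 [-0.    -1.     0.   ]]
[-207.8  -68.5  106.1]
```

View pics/r1.png

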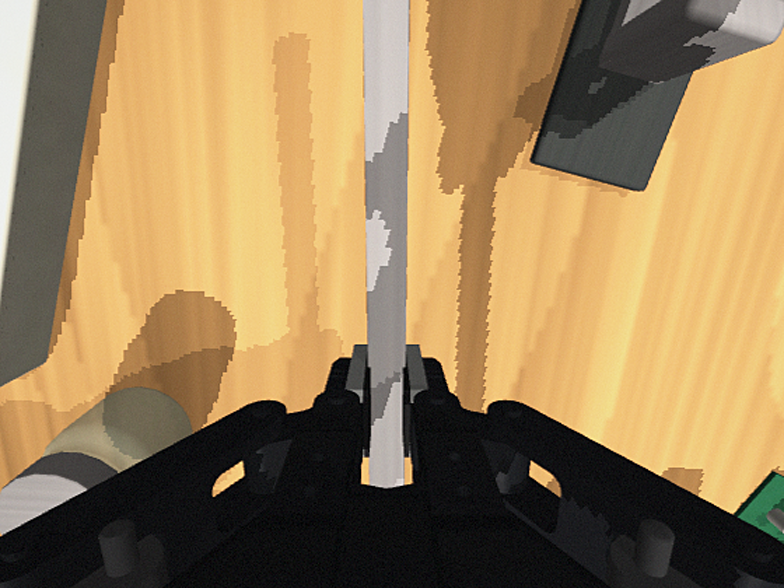

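View pics/r2.png

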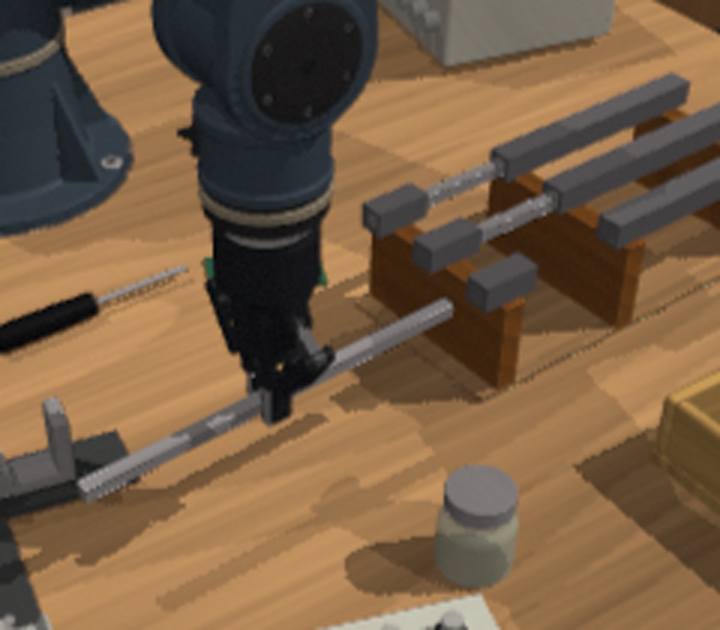

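Rail 1 is clear of the eye. Lifting and carrying it to the jig.

```bash
python3 -c "
from h import *
goto(jw(2.3,-36,180),Rdz(-EZ,EY))
p=sense()['tool_pos'];print((jw(2.3,-36,180)-p)@EX,(jw(2.3,-36,180)-p)@EY)"
```

```text
t 38.05 pos [586.7 -27.7 106.1] F [ 0.3  0.9 -1.2] w 0.119
[[-0.064 -0.    -0.998]
 [ 0.998 -0.    -0.064]
 [-0.    -1.     0.   ]]
shift [-284.2  -73.8   61.9] rot [-0.     1.817 -0.   ]
9.396933140655154 -290.7367776452534
```

```bash
python3 -m jog '[{"fingers":1,"x":0,"y":-20,"z":0,"ax":0,"ay":0,"az":0},{"fingers":1,"x":0,"y":-34,"z":0,"ax":0,"ay":0,"az":0},{"fingers":1,"x":0,"y":-20,"z":0,"ax":0,"ay":0.08,"az":0},{"fingers":1,"x":0,"y":0,"z":0,"ax":0,"ay":0.16,"az":0},{"fingers":1,"x":0,"y":0,"z":0,"ax":0,"ay":0.18,"az":0},{"fingers":1,"x":0,"y":0,"z":0,"ax":0,"ay":0.18,"az":0},{"fingers":1,"x":0,"y":0,"z":0,"ax":0,"ay":0.18,"az":0},{"fingers":1,"x":0,"y":0,"z":0,"ax":0,"ay":0.18,"az":0},{"fingers":1,"x":0,"y":0,"z":0,"ax":0,"ay":0.18,"az":0},{"fingers":1,"x":0,"y":0,"z":0,"ax":0,"ay":0.18,"az":0},{"fingers":1,"x":0,"y":0,"z":0,"ax":0,"ay":0.18,"az":0},{"fingers":1,"x":0,"y":0,"z":0,"ax":0,"ay":0.16,"az":0}]' 90
python3 -m jog '[{"fingers":1,"x":0,"y":0,"z":-20,"ax":0,"ay":0.1,"az":0},{"fingers":1,"x":1,"y":0,"z":-38,"ax":0,"ay":0.057,"az":0},{"fingers":1,"x":2,"y":0,"z":-45,"ax":0,"ay":0,"az":0},{"fingers":1,"x":2,"y":0,"z":-45,"ax":0,"ay":0,"az":0},{"fingers":1,"x":2,"y":0,"z":-45,"ax":0,"ay":0,"az":0},{"fingers":1,"x":2,"y":0,"z":-40,"ax":0,"ay":0,"az":0},{"fingers":1,"x":0.4,"y":0,"z":-35,"ax":0,"ay":0,"az":0},{"fingers":1,"x":0,"y":0,"z":-22.7,"ax":0,"ay":0,"az":0},{"fingers":1,"x":0,"y":0,"z":0,"ax":0,"ay":0,"az":0},{"fingers":1,"x":0,"y":0,"z":0,"ax":0,"ay":0,"az":0},{"fingers":1,"x":0,"y":0,"z":0,"ax":0,"ay":0,"az":0}]' 90
python3 - <<'E'
from h import *
goto(jw(2.3,-36,180),Rdz(-EZ,EY)); print(jinv(sense()['tool_pos']))
i,KT,st=shot('wrist'); crop(i,'s1',0,0,560,420,1.4)
i,KT,st=shot('scene'); crop(i,'s2',80,130,300,340,3)
E
```

```text
time: 39.55
tool_pos: [586.7, -27.7, 180.1]
ee_rot: [0.707, -0.011, 0.011, -0.707]
ft_force: [0.6, -0.5, -1.6]
width: 0.119
time: 40.92
tool_pos: [548.6, -315.5, 180.3]
ee_rot: [0.704, -0.064, 0.064, -0.704]
ft_force: [-0.1, 0.3, -0.9]
width: 0.117
t 40.92 pos [ 548.6 -315.5  180.3] F [-0.1  0.3 -0.9] w 0.117
[[ 0.983 -0.     0.181]
 [-0.181 -0.     0.983]
 [-0.    -1.    -0.   ]]
shift [-5.5  0.3 -0.8] rot [ 0.     0.001 -0.   ]
[  7.8 -35.2 180.3]
```

View pics/s1.png

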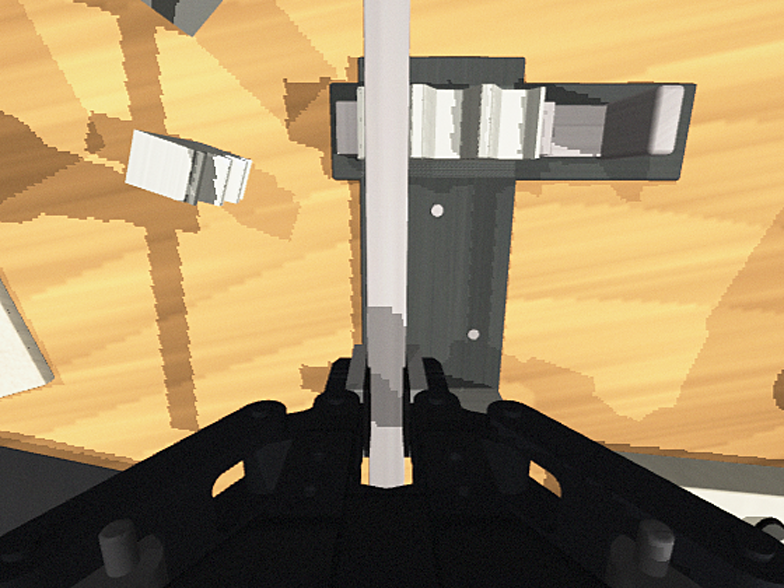

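View pics/s2.png

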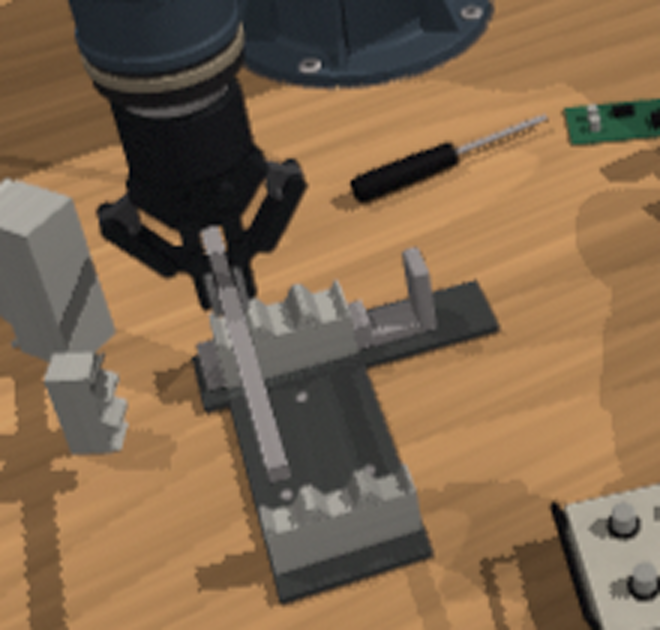

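```bash
python3 - <<'E'
from h import *
i,KT,st=shot('scene')
for uv in [(80+284/3,130+475/3),(80+210/3,130+232/3)]: print(jinv(onz(KT,uv,177)))
E
python3 -m jog '[{"fingers":1,"x":-3,"y":10,"z":0,"ax":0,"ay":0,"az":0},{"fingers":1,"x":-2.5,"y":25,"z":-0.8,"ax":0,"ay":0,"az":0},{"fingers":1,"x":0,"y":30,"z":0,"ax":0,"ay":0,"az":0},{"fingers":1,"x":0,"y":20,"z":0,"ax":0,"ay":0,"az":0},{"fingers":1,"x":0,"y":5,"z":0,"ax":0,"ay":0,"az":0},{"fingers":1,"x":0,"y":0,"z":0,"ax":0,"ay":0,"az":0},{"fingers":1,"x":0,"y":0,"z":0,"ax":0,"ay":0,"az":0}]' 90
python3 - <<'E'
from h import *
goto(jw(2.3,-36,61),Rdz(-EZ,EY)); print(jinv(sense()['tool_pos']))
i,KT,st=shot('wrist'); crop(i,'s3',0,0,560,420,1.4)
i,KT,st=shot('scene'); crop(i,'s4',80,130,300,340,3)
E
```

```text
[185.8 -31.  177. ]
[-48.9 -33.8 177. ]
time: 41.95
tool_pos: [543.1, -316.6, 91.1]
ee_rot: [0.704, -0.064, 0.065, -0.704]
ft_force: [0.2, -0.2, -1.6]
width: 0.118
t 41.95 pos [ 543.1 -316.6   91.1] F [ 0.2 -0.2 -1.6] w 0.118
[[ 0.983  0.001  0.182]
 [-0.182 -0.001  0.983]
 [ 0.001 -1.    -0.001]]
shift [-0.3 30.1  1.3] rot [ 0.001 -0.     0.001]
[  2.6 -37.2  91.1]
```

View pics/s3.png

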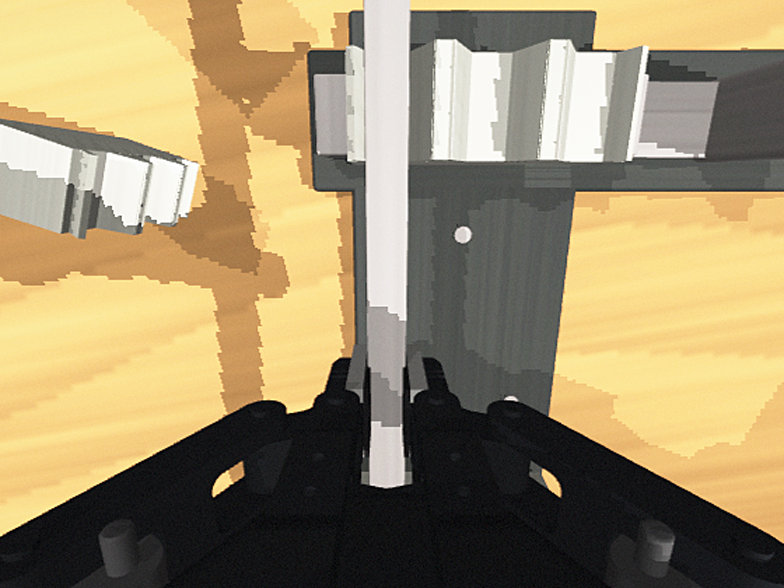

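View pics/s4.png

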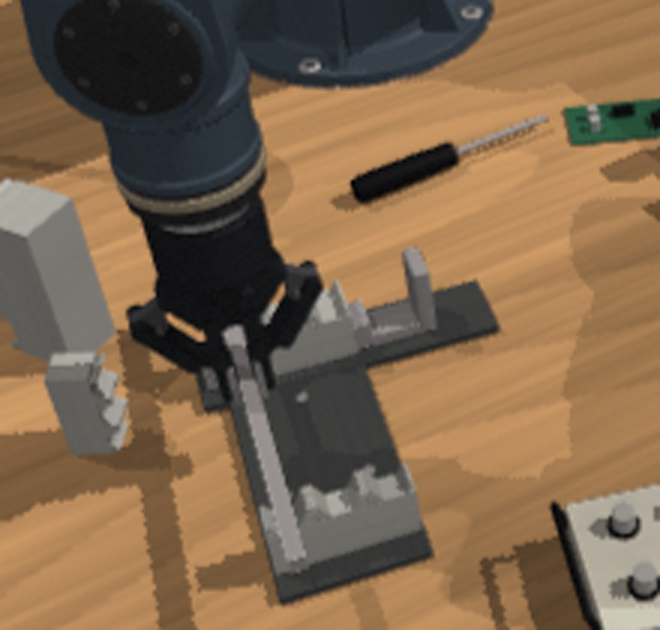

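The rail at (387,·) lines up with groove 1 (estimated u≈390). Lowering.

```bash
python3 -m jog '[{"fingers":1,"x":0,"y":12,"z":1,"ax":0,"ay":0,"az":0},{"fingers":1,"x":0,"y":10,"z":0,"ax":0,"ay":0,"az":0},{"fingers":1,"x":0,"y":6,"z":0,"ax":0,"ay":0,"az":0},{"fingers":1,"x":0,"y":2,"z":0,"ax":0,"ay":0,"az":0},{"fingers":1,"x":0,"y":0,"z":0,"ax":0,"ay":0,"az":0},{"fingers":1,"x":0,"y":0,"z":0,"ax":0,"ay":0,"az":0}]' 90
python3 - <<'E'
from h import *
tool(); print(jinv(sense()['tool_pos']))
i,KT,st=shot('wrist'); crop(i,'s5',0,0,560,420,1.4)
E
```

```text
time: 42.8
tool_pos: [542.5, -315.2, 60.9]
ee_rot: [0.704, -0.065, 0.065, -0.704]
ft_force: [-6.8, 3.9, 15.6]
width: 0.121
t 42.8 pos [ 542.5 -315.2   60.9] F [-6.8  3.9 15.6] w 0.121
[[ 0.983 -0.     0.182]
 [-0.182 -0.     0.983]
 [-0.    -1.    -0.   ]]
[  1.8 -35.9  60.9]
```

View pics/s5.png

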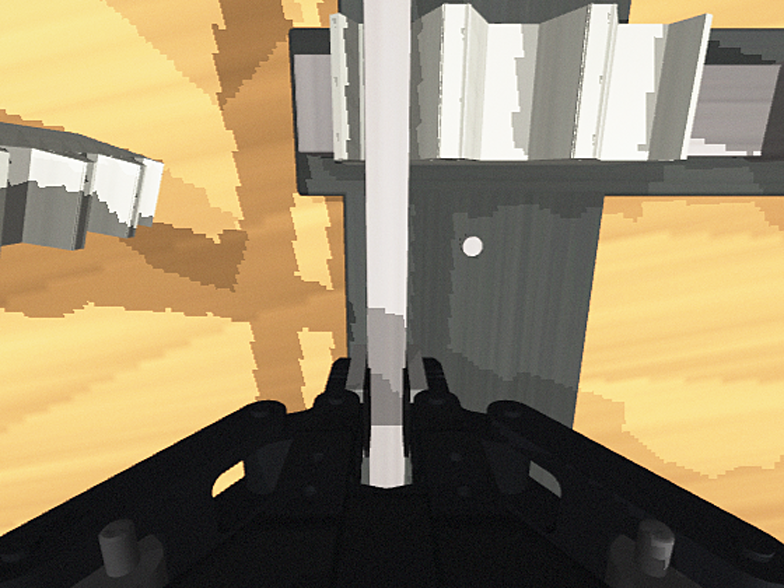

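Contact at the seated height (Fz about 16 N). Releasing gently and rising.

```bash
python3 -m jog '[{"fingers":0.8,"x":0,"y":-1,"z":0,"ax":0,"ay":0,"az":0},{"fingers":0.75,"x":0,"y":0,"z":0,"ax":0,"ay":0,"az":0},{"fingers":0.75,"x":0,"y":0,"z":0,"ax":0,"ay":0,"az":0},{"fingers":0.75,"x":0,"y":-10,"z":0,"ax":0,"ay":0,"az":0},{"fingers":0.7,"x":0,"y":-30,"z":0,"ax":0,"ay":0,"az":0},{"fingers":0.5,"x":0,"y":-50,"z":0,"ax":0,"ay":0,"az":0},{"fingers":0.3,"x":0,"y":-50,"z":0,"ax":0,"ay":0,"az":0},{"fingers":0.3,"x":-20,"y":-50,"z":10,"ax":0,"ay":0,"az":0},{"fingers":0.3,"x":-25,"y":-15,"z":20,"ax":0,"ay":0,"az":0},{"fingers":0.3,"x":0,"y":0,"z":0,"ax":0,"ay":0,"az":0},{"fingers":0.3,"x":0,"y":0,"z":0,"ax":0,"ay":0,"az":0},{"fingers":0.3,"x":0,"y":0,"z":0,"ax":0,"ay":0,"az":0}]' 60
python3 - <<'E'
from h import *
tool(); import pickle
i,KT,st=shot('wrist'); crop(i,'t1',0,0,560,420,1.4); pickle.dump(KT,open('kt_t.pkl','wb'))
i,KT,st=shot('scene'); crop(i,'t2',80,170,280,320,4)
E
```

```text
time: 44.35
tool_pos: [504.2, -277.9, 265.5]
ee_rot: [-0.704, 0.065, -0.064, 0.704]
ft_force: [-0.3, 0.2, -0.1]
width: 0.696
t 44.35 pos [ 504.2 -277.9  265.5] F [-0.3  0.2 -0.1] w 0.696
[[ 0.983 -0.001  0.183]
 [-0.183  0.     0.983]
 [-0.001 -1.    -0.   ]]
```

View pics/t1.png

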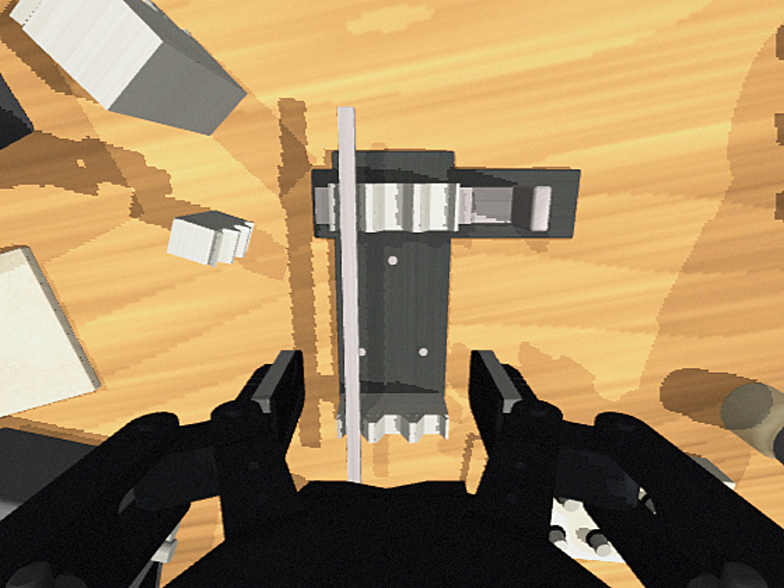

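View pics/t2.png

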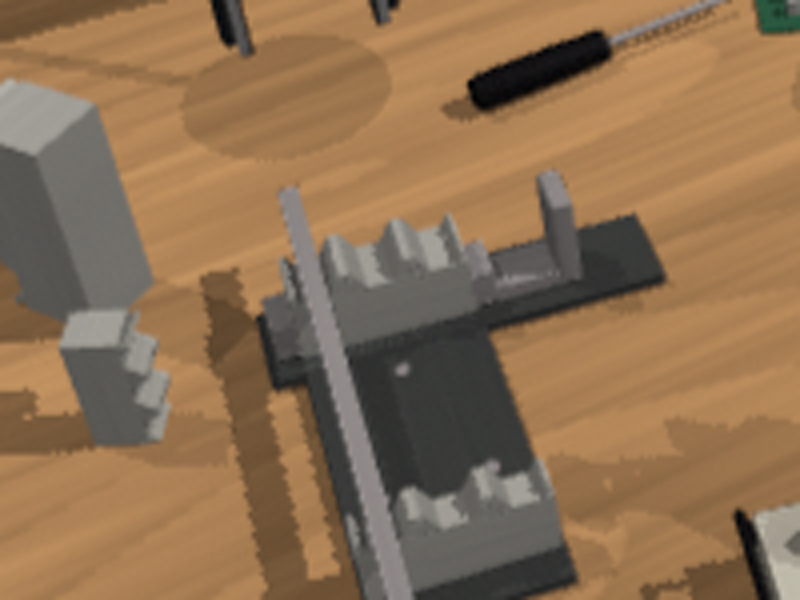

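```bash
python3 - <<'E'
from h import *
import pickle
KT=pickle.load(open('kt_t.pkl','rb'))
for uv in [(346,107),(354,470)]: print(jinv(onz(KT,(uv[0]/1.4,uv[1]/1.4),62)))
i,KT,st=shot('scene'); crop(i,'t3',120,210,220,340,5)
goto(rw(-30,0,280),Rdz(-EZ,RY))
E
```

```text
[-160.8  -33.9   62. ]
[144.6 -34.7  62. ]
t 44.5 pos [ 504.1 -277.8  265.6] F [-0.6 -1.2 -0.5] w 0.7
[[ 0.983 -0.001  0.183]
 [-0.183  0.     0.983]
 [-0.001 -1.    -0.   ]]
shift [-74.  -14.4 416.6] rot [-1.000e-03 -1.815e+00 -1.000e-03]
```

View pics/t3.png

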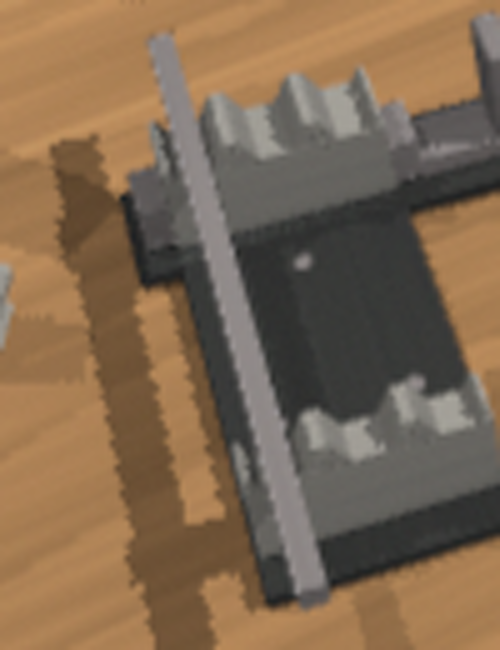

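Rail 1 lies in groove 1: near end at jig x = -160.8 against the ideal -160, and parallel to the jig. Back to the rack for rail 2.

```bash
python3 -m jog '[{"fingers":0.35,"x":-5,"y":0,"z":25,"ax":0,"ay":0,"az":0},{"fingers":0.35,"x":-8,"y":0,"z":46,"ax":0,"ay":0,"az":0},{"fingers":0.35,"x":-8,"y":0,"z":48,"ax":0,"ay":0,"az":0},{"fingers":0.35,"x":-8,"y":0,"z":48,"ax":0,"ay":0,"az":0},{"fingers":0.35,"x":-8,"y":0,"z":48,"ax":0,"ay":0,"az":0},{"fingers":0.35,"x":-8,"y":0,"z":48,"ax":0,"ay":0,"az":0},{"fingers":0.35,"x":-8,"y":0,"z":48,"ax":0,"ay":0,"az":0},{"fingers":0.35,"x":-8,"y":0,"z":46,"ax":0,"ay":0,"az":0},{"fingers":0.35,"x":-8,"y":0,"z":40,"ax":0,"ay":0,"az":0},{"fingers":0.35,"x":-5,"y":0,"z":20,"ax":0,"ay":0,"az":0}]' 60
python3 -m jog '[{"fingers":0.35,"x":0,"y":0,"z":0,"ax":0,"ay":-0.1815,"az":0},{"fingers":0.35,"x":0,"y":0,"z":0,"ax":0,"ay":-0.1815,"az":0},{"fingers":0.35,"x":0,"y":0,"z":0,"ax":0,"ay":-0.1815,"az":0},{"fingers":0.35,"x":0,"y":0,"z":0,"ax":0,"ay":-0.1815,"az":0},{"fingers":0.35,"x":0,"y":0,"z":0,"ax":0,"ay":-0.1815,"az":0},{"fingers":0.35,"x":0,"y":0,"z":0,"ax":0,"ay":-0.1815,"az":0},{"fingers":0.35,"x":0,"y":0,"z":0,"ax":0,"ay":-0.1815,"az":0},{"fingers":0.35,"x":0,"y":0,"z":0,"ax":0,"ay":-0.1815,"az":0},{"fingers":0.35,"x":0,"y":0,"z":0,"ax":0,"ay":-0.1815,"az":0},{"fingers":0.35,"x":0,"y":0,"z":0,"ax":0,"ay":-0.1815,"az":0}]' 60
python3 -m jog '[{"fingers":0.35,"x":25,"y":0,"z":0,"ax":0,"ay":0,"az":0},{"fingers":0.35,"x":45,"y":20,"z":0,"ax":0,"ay":0,"az":0},{"fingers":0.35,"x":45,"y":30,"z":0,"ax":0,"ay":0,"az":0},{"fingers":0.35,"x":35,"y":20,"z":0,"ax":0,"ay":0,"az":0},{"fingers":0.35,"x":15,"y":0,"z":0,"ax":0,"ay":0,"az":0},{"fingers":0.35,"x":0,"y":0,"z":0,"ax":0,"ay":0,"az":0},{"fingers":0.35,"x":0,"y":0,"z":0,"ax":0,"ay":0,"az":0},{"fingers":0.35,"x":0,"y":0,"z":0,"ax":0,"ay":0,"az":0}]' 60
python3 - <<'E'
from h import *
import pickle
goto(rw(135,0,106),Rdz(-EZ,RY)); print(rinv(sense()['tool_pos']))
i,KT,st=shot('wrist'); crop(i,'u1',0,0,560,420,1.4); pickle.dump(KT,open('kt_u.pkl','wb'))
E
```

```text
time: 45.75
tool_pos: [507.3, 147.8, 265.7]
ee_rot: [0.704, -0.064, 0.064, -0.704]
ft_force: [-0.6, -0.2, -0.2]
width: 0.65
time: 47.0
tool_pos: [507.5, 145.8, 265.8]
ee_rot: [-0.483, -0.516, 0.517, 0.483]
ft_force: [0.4, -0.1, -0.2]
width: 0.65
time: 48.0
tool_pos: [497.8, 309.7, 196.8]
ee_rot: [0.485, 0.515, -0.514, -0.485]
ft_force: [-0.0, -0.3, -0.3]
width: 0.65
t 48.0 pos [497.8 309.7 196.8] F [-0.  -0.3 -0.3] w 0.65
[[-0.06   0.001 -0.998]
 [ 0.998  0.    -0.06 ]
 [ 0.    -1.    -0.001]]
shift [ 0.4 90.8  0.5] rot [ 0.001 -0.001  0.   ]
[134.6  -0.5 196.8]
```

View pics/u1.png

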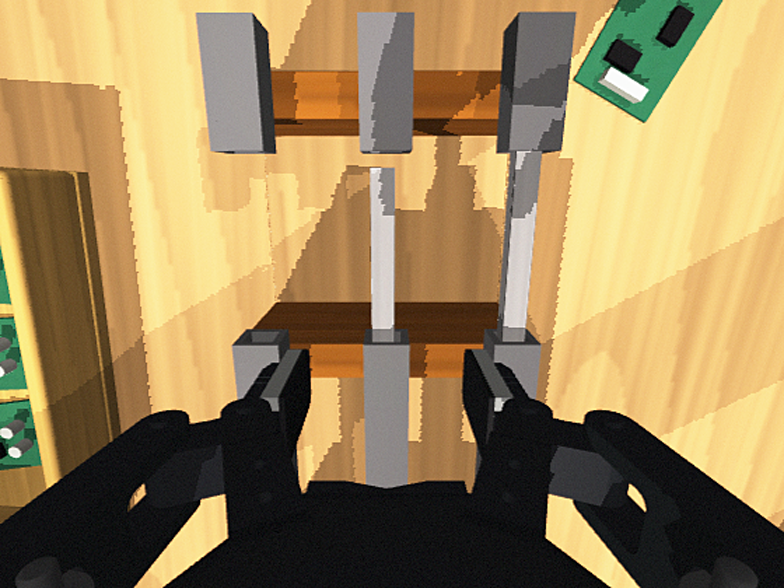

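```bash
python3 - <<'E'
from h import *
import pickle
KT=pickle.load(open('kt_u.pkl','rb'))
for n,uv,z in [("lead",(382,168),109),("rail",(382,320),109),("eye end",(385.5,151),117),("tube",(386,346),117),("tube",(386,450),117),("r3",(521,170),109),("e3",(531,151),117),("r3",(514,320),109)]: print(n,rinv(onz(KT,(uv[0]/1.4,uv[1]/1.4),z)))
E
```

```text
lead [ 62.8  -1.9 109. ]
rail [139.4  -2.2 109. ]
eye end [ 55.6  -0.2 117. ]
tube [ 1.507e+02 -1.000e-01  1.170e+02]
tube [ 2.128e+02 -2.000e-01  1.170e+02]
r3 [ 63.9  64.4 109. ]
e3 [ 55.8  65.7 117. ]
r3 [139.4  67.2 109. ]
```

Rail 2's leading end is at x≈63, about 8 mm short of the eye, at y≈-2. Gripping on the tube axis recentres it. Then I'll raise it slightly and thread it into the eye, so it needs two pulls in the gap.

```bash
python3 -m jog '[{"fingers":0.35,"x":0,"y":25,"z":0.4,"ax":0,"ay":0,"az":0},{"fingers":0.35,"x":0,"y":35,"z":0,"ax":0,"ay":0,"az":0},{"fingers":0.35,"x":0,"y":30.4,"z":0,"ax":0,"ay":0,"az":0},{"fingers":0.35,"x":0,"y":0,"z":0,"ax":0,"ay":0,"az":0},{"fingers":1,"x":0,"y":0,"z":0,"ax":0,"ay":0,"az":0},{"fingers":1,"x":0,"y":0,"z":0,"ax":0,"ay":0,"az":0},{"fingers":1,"x":0,"y":0,"z":0,"ax":0,"ay":0,"az":0},{"fingers":1,"x":0,"y":0,"z":0,"ax":0,"ay":0,"az":0},{"fingers":1,"x":0,"y":0,"z":0,"ax":0,"ay":0,"az":0}]' 60
python3 - <<'E'
from h import *
tool(); print(rinv(sense()['tool_pos']))
i,KT,st=shot('wrist'); crop(i,'u2',0,0,560,420,1.4)
E
```

```text
time: 49.18
tool_pos: [497.7, 310.9, 107.0]
ee_rot: [0.485, 0.516, -0.514, -0.484]
ft_force: [-0.7, -1.3, 8.0]
width: 0.124
t 49.17 pos [497.7 310.9 107. ] F [-0.7 -1.3  8. ] w 0.124
[[-0.061  0.002 -0.998]
 [ 0.998  0.001 -0.061]
 [ 0.001 -1.    -0.002]]
[135.8  -0.4 107. ]
```

View pics/u2.png

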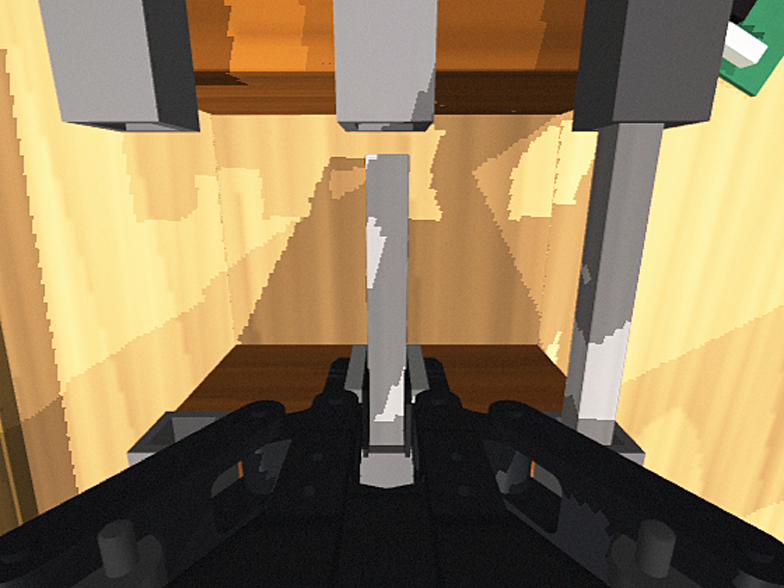

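```bash
python3 -m jog '[{"fingers":1,"x":0,"y":-2,"z":0,"ax":0,"ay":0,"az":0},{"fingers":1,"x":-4,"y":0,"z":0,"ax":0,"ay":0,"az":0},{"fingers":1,"x":-6,"y":0,"z":0,"ax":0,"ay":0,"az":0},{"fingers":1,"x":-5,"y":0,"z":0,"ax":0,"ay":0,"az":0},{"fingers":1,"x":0,"y":0,"z":0,"ax":0,"ay":0,"az":0}]' 60
python3 - <<'E'
from h import *
tool(); print(rinv(sense()['tool_pos']))
i,KT,st=shot('wrist'); crop(i,'u3',200,40,360,340,2)
E
```

```text
time: 49.85
tool_pos: [497.8, 295.0, 107.6]
ee_rot: [-0.485, -0.515, 0.515, 0.485]
ft_force: [-0.2, -0.1, -0.9]
width: 0.129
t 49.85 pos [497.8 295.  107.6] F [-0.2 -0.1 -0.9] w 0.129
[[-0.06  -0.    -0.998]
 [ 0.998 -0.001 -0.06 ]
 [-0.    -1.     0.   ]]
[120.    0.4 107.6]
```

View pics/u3.png

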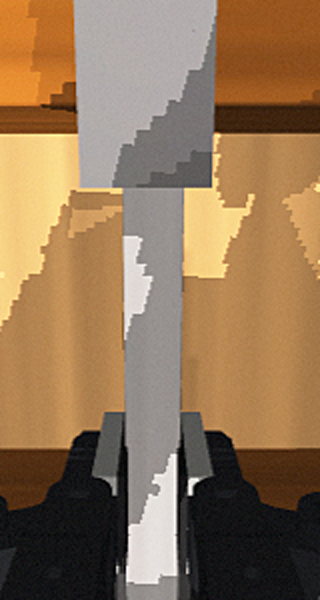

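It has entered the eye with no contact force. Continuing to pull.

```bash
python3 -m jog '[{"fingers":1,"x":-6,"y":0,"z":-0.7,"ax":0,"ay":0,"az":0},{"fingers":1,"x":-12,"y":0,"z":0,"ax":0,"ay":0,"az":0},{"fingers":1,"x":-15,"y":0,"z":0,"ax":0,"ay":0,"az":0},{"fingers":1,"x":-12,"y":0,"z":0,"ax":0,"ay":0,"az":0},{"fingers":1,"x":-6,"y":0,"z":0,"ax":0,"ay":0,"az":0},{"fingers":1,"x":0,"y":0,"z":0,"ax":0,"ay":0,"az":0},{"fingers":0.4,"x":0,"y":0,"z":0,"ax":0,"ay":0,"az":0},{"fingers":0.4,"x":0,"y":0,"z":0,"ax":0,"ay":0,"az":0},{"fingers":0.4,"x":0,"y":0,"z":0,"ax":0,"ay":0,"az":0}]' 60
python3 - <<'E'
from h import *
tool(); print(rinv(sense()['tool_pos']))
i,KT,st=shot('wrist'); crop(i,'u4',0,0,560,420,1.4)
E
```

```text
time: 51.02
tool_pos: [501.6, 244.9, 107.6]
ee_rot: [-0.484, -0.515, 0.515, 0.484]
ft_force: [0.4, -0.0, -1.2]
width: 0.6
t 51.02 pos [501.6 244.9 107.6] F [ 0.4 -0.  -1.2] w 0.6
[[-0.061 -0.    -0.998]
 [ 0.998 -0.    -0.061]
 [-0.    -1.     0.   ]]
[ 69.7  -0.2 107.6]
```

View pics/u4.png

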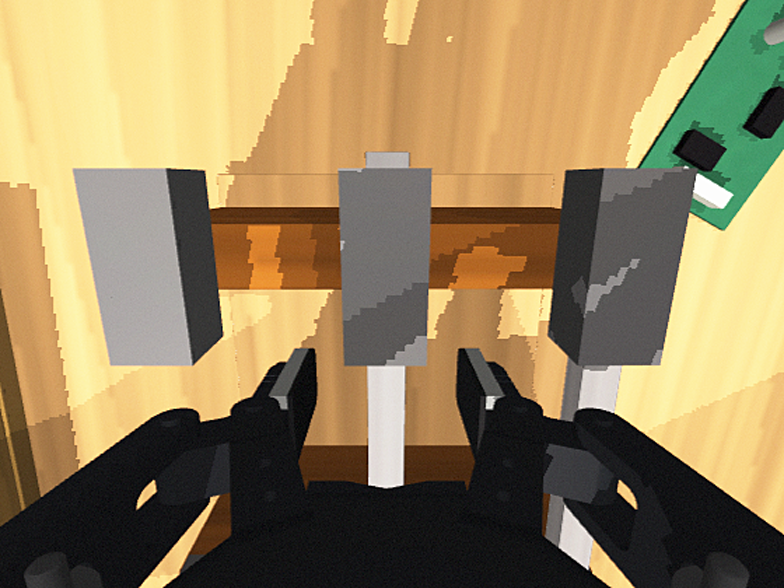

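Now a second pull in the gap. With the fingers open, slide back along the rail, regrip and pull.

```bash
python3 -m jog '[{"fingers":0.4,"x":15,"y":0,"z":0,"ax":0,"ay":0,"az":0},{"fingers":0.4,"x":30,"y":0,"z":0.2,"ax":0,"ay":0,"az":0},{"fingers":0.4,"x":20.3,"y":0,"z":0,"ax":0,"ay":0,"az":0},{"fingers":0.4,"x":0,"y":0,"z":0,"ax":0,"ay":0,"az":0},{"fingers":1,"x":0,"y":0,"z":0,"ax":0,"ay":0,"az":0},{"fingers":1,"x":0,"y":0,"z":0,"ax":0,"ay":0,"az":0},{"fingers":1,"x":0,"y":0,"z":0,"ax":0,"ay":0,"az":0},{"fingers":1,"x":0,"y":0,"z":0,"ax":0,"ay":0,"az":0},{"fingers":1,"x":0,"y":0,"z":0,"ax":0,"ay":0,"az":0}]' 60
python3 -m jog '[{"fingers":1,"x":-6,"y":-0.5,"z":0,"ax":0,"ay":0,"az":0},{"fingers":1,"x":-12,"y":0,"z":0,"ax":0,"ay":0,"az":0},{"fingers":1,"x":-15,"y":0,"z":0,"ax":0,"ay":0,"az":0},{"fingers":1,"x":-15,"y":0,"z":0,"ax":0,"ay":0,"az":0},{"fingers":1,"x":-12,"y":0,"z":0,"ax":0,"ay":0,"az":0},{"fingers":1,"x":-6,"y":0,"z":0,"ax":0,"ay":0,"az":0},{"fingers":1,"x":0,"y":0,"z":0,"ax":0,"ay":0,"az":0}]' 60
python3 -m jog '[{"fingers":0.4,"x":0,"y":0,"z":0,"ax":0,"ay":0,"az":0},{"fingers":0.4,"x":0,"y":0,"z":0,"ax":0,"ay":0,"az":0},{"fingers":0.4,"x":0,"y":-20,"z":0,"ax":0,"ay":0,"az":0},{"fingers":0.4,"x":0,"y":-40,"z":0,"ax":0,"ay":0,"az":0},{"fingers":0.4,"x":-20,"y":-15,"z":0,"ax":0,"ay":0,"az":0},{"fingers":0.4,"x":-45,"y":0,"z":0,"ax":0,"ay":0,"az":0},{"fingers":0.4,"x":-34,"y":0,"z":0,"ax":0,"ay":0,"az":0},{"fingers":0.4,"x":0,"y":0,"z":0,"ax":0,"ay":0,"az":0},{"fingers":0.4,"x":0,"y":0,"z":0,"ax":0,"ay":0,"az":0},{"fingers":0.4,"x":0,"y":0,"z":0,"ax":0,"ay":0,"az":0}]' 60
python3 - <<'E'
from h import *
import pickle
goto(rw(-29,0,106),Rdz(-EZ,RY)); print(rinv(sense()['tool_pos']))
i,KT,st=shot('wrist'); crop(i,'v1',0,0,560,420,1.4); pickle.dump(KT,open('kt_p.pkl','wb'))
E
```

```text
time: 52.2
tool_pos: [497.7, 309.5, 107.8]
ee_rot: [-0.485, -0.515, 0.515, 0.484]
ft_force: [-0.2, -2.9, 5.3]
width: 0.125
time: 53.08
tool_pos: [501.6, 243.7, 108.2]
ee_rot: [-0.485, -0.515, 0.515, 0.485]
ft_force: [-0.0, -0.1, -0.4]
width: 0.122
time: 54.32
tool_pos: [507.4, 145.7, 183.0]
ee_rot: [-0.484, -0.515, 0.515, 0.484]
ft_force: [-0.5, 0.7, -0.5]
width: 0.6
t 54.33 pos [507.4 145.7 183. ] F [-0.5  0.7 -0.5] w 0.6
[[-0.062 -0.    -0.998]
 [ 0.998 -0.    -0.062]
 [-0.    -1.     0.001]]
shift [ 0.7 77.  -0.1] rot [-0.001  0.001 -0.   ]
[-29.6   0.  183. ]
```

View pics/v1.png

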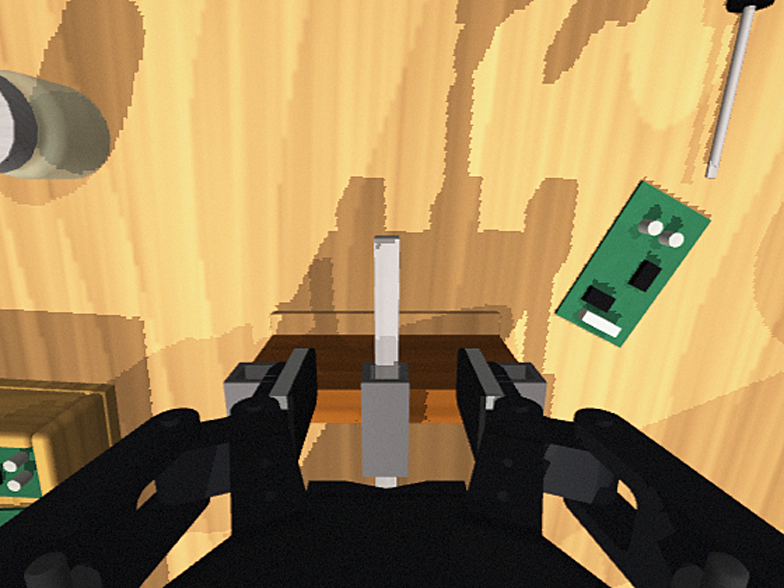

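```bash
python3 - <<'E'
from h import *
import pickle
KT=pickle.load(open('kt_p.pkl','rb')); print(rinv(onz(KT,(386/1.4,240/1.4),109)))
E
python3 -m jog '[{"fingers":0.4,"x":0,"y":25,"z":0,"ax":0,"ay":0,"az":0},{"fingers":0.4,"x":0,"y":32,"z":0,"ax":0,"ay":0,"az":0},{"fingers":0.4,"x":0,"y":20,"z":0,"ax":0,"ay":0,"az":0},{"fingers":0.4,"x":0,"y":0,"z":0,"ax":0,"ay":0,"az":0},{"fingers":1,"x":0,"y":0,"z":0,"ax":0,"ay":0,"az":0},{"fingers":1,"x":0,"y":0,"z":0,"ax":0,"ay":0,"az":0},{"fingers":1,"x":0,"y":0,"z":0,"ax":0,"ay":0,"az":0},{"fingers":1,"x":0,"y":0,"z":0,"ax":0,"ay":0,"az":0},{"fingers":1,"x":0,"y":0,"z":0,"ax":0,"ay":0,"az":0}]' 60
python3 -c "
from h import *
tool(); print(rinv(sense()['tool_pos']))"
```

```text
[-69.    0.5 109. ]
time: 55.5
tool_pos: [508.0, 145.4, 107.0]
ee_rot: [0.485, 0.515, -0.515, -0.484]
ft_force: [0.3, 0.3, 6.6]
width: 0.126
t 55.5 pos [508.  145.4 107. ] F [0.3 0.3 6.6] w 0.126
[[-0.061  0.001 -0.998]
 [ 0.998  0.    -0.061]
 [ 0.    -1.    -0.001]]
[-30.   -0.6 107. ]
```

```bash
python3 -m jog '[{"fingers":1,"x":-6,"y":0,"z":0,"ax":0,"ay":0,"az":0},{"fingers":1,"x":-14,"y":0,"z":0,"ax":0,"ay":0,"az":0},{"fingers":1,"x":-20,"y":0,"z":0,"ax":0,"ay":0,"az":0},{"fingers":1,"x":-20,"y":0,"z":0,"ax":0,"ay":0,"az":0},{"fingers":1,"x":-20,"y":0,"z":0,"ax":0,"ay":0,"az":0},{"fingers":1,"x":-18,"y":0,"z":0,"ax":0,"ay":0,"az":0},{"fingers":1,"x":-13,"y":0,"z":0,"ax":0,"ay":0,"az":0},{"fingers":1,"x":-7,"y":0,"z":0,"ax":0,"ay":0,"az":0},{"fingers":1,"x":0,"y":0,"z":0,"ax":0,"ay":0,"az":0},{"fingers":1,"x":0,"y":0,"z":0,"ax":0,"ay":0,"az":0}]' 60
python3 - <<'E'
from h import *
import pickle
i,KT,st=shot('wrist'); crop(i,'v2',200,150,360,340,3); pickle.dump(KT,open('kt_p.pkl','wb')); tool(); print(rinv(sense()['tool_pos']))
E
python3 -m jog '[{"fingers":0.4,"x":0,"y":0,"z":0,"ax":0,"ay":0,"az":0},{"fingers":0.4,"x":0,"y":0,"z":0,"ax":0,"ay":0,"az":0},{"fingers":0.4,"x":0,"y":-20,"z":0,"ax":0,"ay":0,"az":0},{"fingers":0.4,"x":0,"y":-40,"z":0,"ax":0,"ay":0,"az":0},{"fingers":0.4,"x":25,"y":-10,"z":0,"ax":0,"ay":0,"az":0},{"fingers":0.4,"x":45,"y":0,"z":0,"ax":0,"ay":0,"az":0},{"fingers":0.4,"x":36,"y":0,"z":0,"ax":0,"ay":0,"az":0},{"fingers":0.4,"x":18,"y":0,"z":0,"ax":0,"ay":0,"az":0},{"fingers":0.4,"x":0,"y":0,"z":0,"ax":0,"ay":0,"az":0},{"fingers":0.4,"x":0,"y":0,"z":0,"ax":0,"ay":0,"az":0}]' 60
python3 - <<'E'
from h import *
goto(rw(-24,0,106),Rdz(-EZ,RY)); print(rinv(sense()['tool_pos']))
i,KT,st=shot('wrist'); crop(i,'v3',0,0,560,420,1.4)
E
```

```text
time: 56.75
tool_pos: [514.7, 27.6, 106.2]
ee_rot: [-0.485, -0.515, 0.515, 0.484]
ft_force: [0.2, -0.8, 1.0]
width: 0.13
t 56.8 pos [514.7  27.7 106.2] F [-0.1 -2.   0.8] w 0.126
[[-0.061 -0.    -0.998]
 [ 0.998 -0.001 -0.061]
 [-0.    -1.     0.   ]]
[-147.9   -0.   106.2]
time: 58.05
tool_pos: [507.2, 150.4, 176.1]
ee_rot: [-0.485, -0.515, 0.515, 0.485]
ft_force: [0.4, -0.5, -0.2]
width: 0.601
t 58.05 pos [507.2 150.4 176.1] F [ 0.4 -0.5 -0.2] w 0.601
[[-0.06  -0.    -0.998]
 [ 0.998 -0.001 -0.06 ]
 [-0.001 -1.     0.   ]]
shift [ 1.  70.1  0. ] rot [-0.    -0.001 -0.001]
[-2.500e+01 -1.000e-01  1.761e+02]
```

View pics/v2.png

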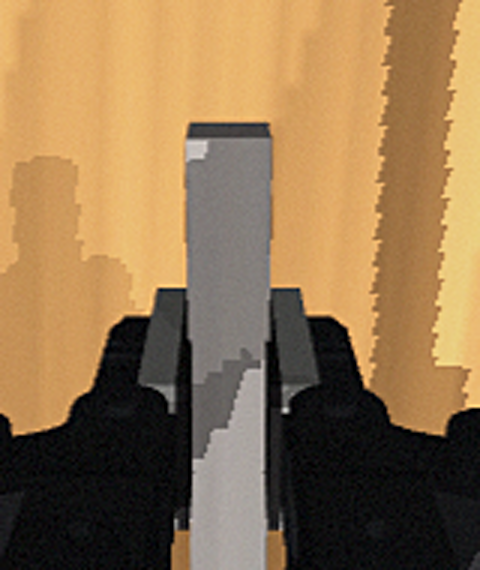

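View pics/v3.png

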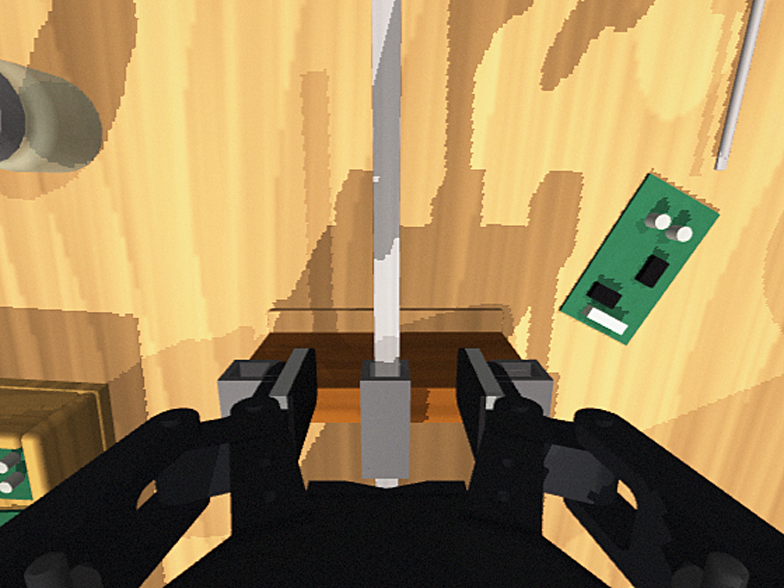

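```bash
python3 - <<'E'
from h import *
import pickle
KT=pickle.load(open('kt_p.pkl','rb')); print(rinv(onz(KT,(276,150+137/3),109)))
E
python3 -m jog '[{"fingers":0.4,"x":1,"y":25,"z":0,"ax":0,"ay":0,"az":0},{"fingers":0.4,"x":0,"y":30,"z":0,"ax":0,"ay":0,"az":0},{"fingers":0.4,"x":0,"y":15,"z":0,"ax":0,"ay":0,"az":0},{"fingers":0.4,"x":0,"y":0,"z":0,"ax":0,"ay":0,"az":0},{"fingers":1,"x":0,"y":0,"z":0,"ax":0,"ay":0,"az":0},{"fingers":1,"x":0,"y":0,"z":0,"ax":0,"ay":0,"az":0},{"fingers":1,"x":0,"y":0,"z":0,"ax":0,"ay":0,"az":0},{"fingers":1,"x":0,"y":0,"z":0,"ax":0,"ay":0,"az":0},{"fingers":1,"x":0,"y":0,"z":0,"ax":0,"ay":0,"az":0}]' 90
python3 -c "
from h import *
tool(); print(rinv(sense()['tool_pos']))"
python3 -m jog '[{"fingers":1,"x":-8,"y":0,"z":0,"ax":0,"ay":0,"az":0},{"fingers":1,"x":-18,"y":0,"z":0,"ax":0,"ay":0,"az":0},{"fingers":1,"x":-25,"y":0,"z":0,"ax":0,"ay":0,"az":0},{"fingers":1,"x":-25,"y":0,"z":0,"ax":0,"ay":0,"az":0},{"fingers":1,"x":-25,"y":0,"z":0,"ax":0,"ay":0,"az":0},{"fingers":1,"x":-25,"y":0,"z":0,"ax":0,"ay":0,"az":0},{"fingers":1,"x":-25,"y":0,"z":0,"ax":0,"ay":0,"az":0},{"fingers":1,"x":-20,"y":0,"z":0,"ax":0,"ay":0,"az":0},{"fingers":1,"x":-14,"y":0,"z":0,"ax":0,"ay":0,"az":0},{"fingers":1,"x":0,"y":0,"z":0,"ax":0,"ay":0,"az":0},{"fingers":1,"x":0,"y":0,"z":0,"ax":0,"ay":0,"az":0}]' 90
python3 - <<'E'
from h import *
tool(); print(rinv(sense()['tool_pos']))
i,KT,st=shot('scene'); crop(i,'w2',150,80,390,290,3)
E
```

```text
[-188.6    0.6  109. ]
time: 59.22
tool_pos: [507.6, 152.3, 107.2]
ee_rot: [0.485, 0.515, -0.515, -0.484]
ft_force: [-1.5, -0.6, 7.0]
width: 0.118
t 59.23 pos [507.6 152.3 107.2] F [-1.5 -0.6  7. ] w 0.118
[[-0.061  0.001 -0.998]
 [ 0.998 -0.    -0.061]
 [-0.    -1.    -0.001]]
[-23.1  -0.6 107.2]
time: 60.6
tool_pos: [518.2, -32.3, 106.2]
ee_rot: [-0.485, -0.515, 0.515, 0.485]
ft_force: [-0.1, -0.3, -0.8]
width: 0.117
t 60.6 pos [518.2 -32.3 106.2] F [-0.1 -0.3 -0.8] w 0.117
[[-0.061 -0.    -0.998]
 [ 0.998 -0.    -0.061]
 [-0.    -1.     0.   ]]
[-2.080e+02  1.000e-01  1.062e+02]
```

View pics/w2.png

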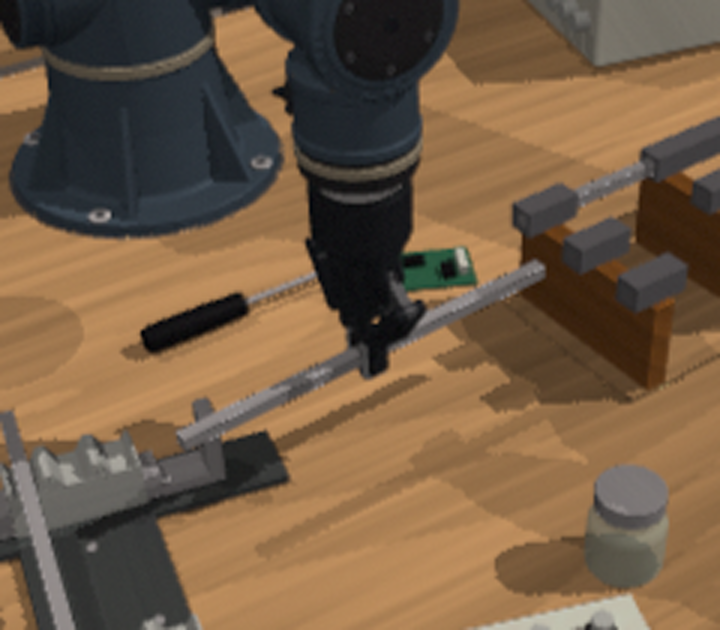

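Rail 2 is out. Carrying it to groove 2.

```bash
python3 -m jog '[{"fingers":1,"x":0,"y":-20,"z":0,"ax":0,"ay":0,"az":0},{"fingers":1,"x":0,"y":-34,"z":0,"ax":0,"ay":0,"az":0},{"fingers":1,"x":0,"y":-20,"z":0,"ax":0,"ay":0.08,"az":0},{"fingers":1,"x":0,"y":0,"z":0,"ax":0,"ay":0.16,"az":0},{"fingers":1,"x":0,"y":0,"z":0,"ax":0,"ay":0.18,"az":0},{"fingers":1,"x":0,"y":0,"z":0,"ax":0,"ay":0.18,"az":0},{"fingers":1,"x":0,"y":0,"z":0,"ax":0,"ay":0.18,"az":0},{"fingers":1,"x":0,"y":0,"z":0,"ax":0,"ay":0.18,"az":0},{"fingers":1,"x":0,"y":0,"z":0,"ax":0,"ay":0.18,"az":0},{"fingers":1,"x":0,"y":0,"z":0,"ax":0,"ay":0.18,"az":0},{"fingers":1,"x":0,"y":0,"z":0,"ax":0,"ay":0.18,"az":0},{"fingers":1,"x":0,"y":0,"z":0,"ax":0,"ay":0.16,"az":0}]' 90
python3 -c "
from h import *
goto(jw(4.7,0,180),Rdz(-EZ,EY))
p=sense()['tool_pos'];print((jw(4.7,0,180)-p)@EX,(jw(4.7,0,180)-p)@EY)"
```

```text
time: 62.15
tool_pos: [518.3, -31.8, 180.2]
ee_rot: [0.707, -0.012, 0.012, -0.707]
ft_force: [-0.1, 0.6, -1.6]
width: 0.12
t 62.15 pos [518.3 -31.8 180.2] F [-0.1  0.6 -1.6] w 0.12
[[ 0.999 -0.     0.033]
 [-0.033 -0.     0.999]
 [-0.    -1.    -0.   ]]
shift [  41.8    0.3 -247.3] rot [ 0.    0.15 -0.  ]
78.31086873610606 -238.2613908370618
```

```bash
python3 -m jog '[{"fingers":1,"x":0,"y":0,"z":0,"ax":0,"ay":0.15,"az":0},{"fingers":1,"x":8,"y":0,"z":-24,"ax":0,"ay":0,"az":0},{"fingers":1,"x":14,"y":0,"z":-42,"ax":0,"ay":0,"az":0},{"fingers":1,"x":14,"y":0,"z":-44,"ax":0,"ay":0,"az":0},{"fingers":1,"x":14,"y":0,"z":-44,"ax":0,"ay":0,"az":0},{"fingers":1,"x":14,"y":0,"z":-40,"ax":0,"ay":0,"az":0},{"fingers":1,"x":10,"y":0,"z":-30,"ax":0,"ay":0,"az":0},{"fingers":1,"x":4.3,"y":0,"z":-14.3,"ax":0,"ay":0,"az":0},{"fingers":1,"x":0,"y":0,"z":0,"ax":0,"ay":0,"az":0},{"fingers":1,"x":0,"y":0,"z":0,"ax":0,"ay":0,"az":0},{"fingers":1,"x":0,"y":0,"z":0,"ax":0,"ay":0,"az":0}]' 90
python3 - <<'E'
from h import *
goto(jw(4.7,0,61),Rdz(-EZ,EY)); print(jinv(sense()['tool_pos']))
i,KT,st=shot('scene'); crop(i,'x2',80,130,300,340,3)
E
```

```text
time: 63.52
tool_pos: [553.2, -279.9, 180.5]
ee_rot: [0.704, -0.063, 0.063, -0.704]
ft_force: [-0.5, 0.0, -1.5]
width: 0.119
t 63.52 pos [ 553.2 -279.9  180.5] F [-0.5  0.  -1.5] w 0.119
[[ 0.984 -0.     0.176]
 [-0.176 -0.     0.984]
 [-0.    -1.    -0.   ]]
shift [ -1.2 119.5  -0.7] rot [ 0.     0.006 -0.   ]
[  5.9   0.7 180.5]
```

View pics/x2.png

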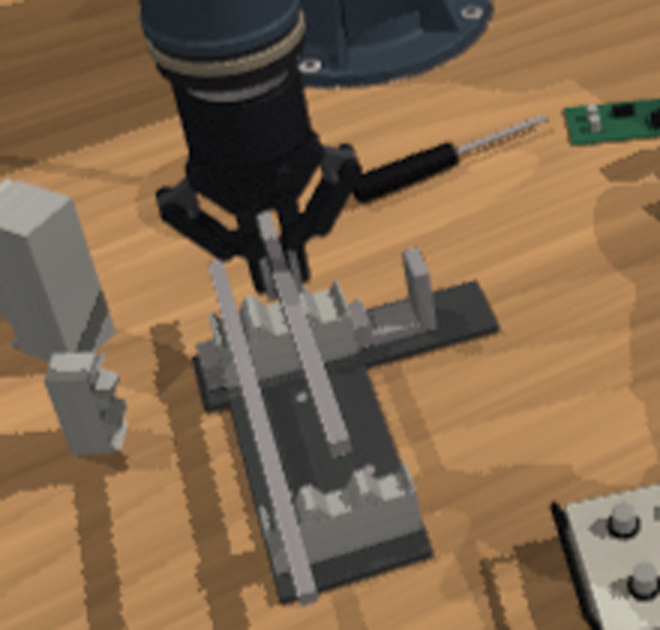

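```bash
python3 -m jog '[{"fingers":1,"x":-1.2,"y":10,"z":-0.7,"ax":0,"ay":0.006,"az":0},{"fingers":1,"x":0,"y":25,"z":0,"ax":0,"ay":0,"az":0},{"fingers":1,"x":0,"y":30,"z":0,"ax":0,"ay":0,"az":0},{"fingers":1,"x":0,"y":20,"z":0,"ax":0,"ay":0,"az":0},{"fingers":1,"x":0,"y":5,"z":0,"ax":0,"ay":0,"az":0},{"fingers":1,"x":0,"y":0,"z":0,"ax":0,"ay":0,"az":0},{"fingers":1,"x":0,"y":0,"z":0,"ax":0,"ay":0,"az":0}]' 90
python3 - <<'E'
from h import *
goto(jw(4.7,0,61),Rdz(-EZ,EY)); print(jinv(sense()['tool_pos']))
i,KT,st=shot('wrist'); crop(i,'x3',0,0,560,420,1.4)
E
```

```text
time: 64.45
tool_pos: [552.2, -281.6, 91.2]
ee_rot: [0.704, -0.065, 0.065, -0.704]
ft_force: [-0.3, 0.3, -1.3]
width: 0.121
t 64.45 pos [ 552.2 -281.6   91.2] F [-0.3  0.3 -1.3] w 0.121
[[ 0.983  0.001  0.183]
 [-0.183 -0.001  0.983]
 [ 0.001 -1.    -0.001]]
shift [-0.6 30.2  1.2] rot [ 0.001 -0.001  0.001]
[ 5.2 -1.2 91.2]
```

View pics/x3.png

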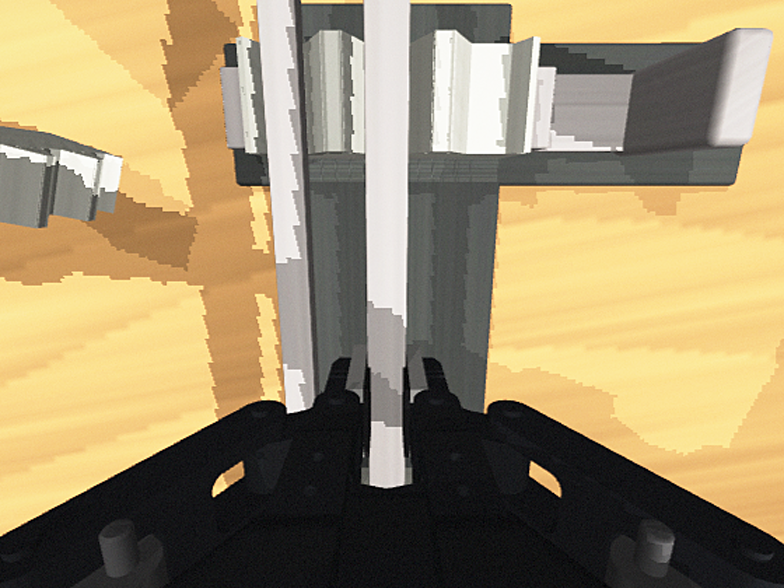

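```bash
python3 -m jog '[{"fingers":1,"x":-0.5,"y":12,"z":1,"ax":0,"ay":0,"az":0},{"fingers":1,"x":0,"y":10,"z":0,"ax":0,"ay":0,"az":0},{"fingers":1,"x":0,"y":5,"z":0,"ax":0,"ay":0,"az":0},{"fingers":1,"x":0,"y":2,"z":0,"ax":0,"ay":0,"az":0},{"fingers":1,"x":0,"y":0,"z":0,"ax":0,"ay":0,"az":0},{"fingers":1,"x":0,"y":0,"z":0,"ax":0,"ay":0,"az":0}]' 90
python3 - <<'E'
from h import *
tool(); print(jinv(sense()['tool_pos']))
i,KT,st=shot('wrist'); crop(i,'x5',0,0,560,420,1.4)
E
```

```text
time: 65.25
tool_pos: [551.4, -280.4, 61.5]
ee_rot: [0.704, -0.065, 0.065, -0.704]
ft_force: [-2.1, 0.7, 3.3]
width: 0.116
t 65.25 pos [ 551.4 -280.4   61.5] F [-2.1  0.7  3.3] w 0.116
[[ 0.983 -0.     0.183]
 [-0.183 -0.     0.983]
 [-0.    -1.    -0.   ]]
[ 4.2 -0.1 61.5]
```

View pics/x5.png

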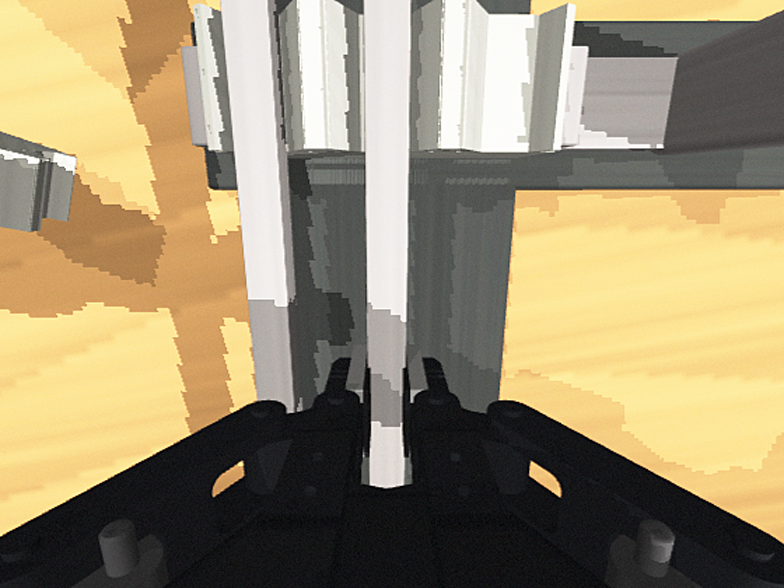

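Light contact (Fz about 3–5 N above the carried weight), so rail 2 is in its groove. Opening only a little so as not to touch rail 1, then rising.

```bash
python3 -m jog '[{"fingers":0.8,"x":0,"y":0,"z":0,"ax":0,"ay":0,"az":0},{"fingers":0.78,"x":0,"y":0,"z":0,"ax":0,"ay":0,"az":0},{"fingers":0.78,"x":0,"y":0,"z":0,"ax":0,"ay":0,"az":0},{"fingers":0.78,"x":0,"y":-10,"z":0,"ax":0,"ay":0,"az":0},{"fingers":0.78,"x":0,"y":-30,"z":0,"ax":0,"ay":0,"az":0},{"fingers":0.5,"x":0,"y":-50,"z":0,"ax":0,"ay":0,"az":0},{"fingers":0.35,"x":0,"y":-50,"z":0,"ax":0,"ay":0,"az":0},{"fingers":0.35,"x":-20,"y":-50,"z":0,"ax":0,"ay":0,"az":0},{"fingers":0.35,"x":-30,"y":-15,"z":0,"ax":0,"ay":0,"az":0},{"fingers":0.35,"x":0,"y":0,"z":0,"ax":0,"ay":0,"az":0},{"fingers":0.35,"x":0,"y":0,"z":0,"ax":0,"ay":0,"az":0},{"fingers":0.35,"x":0,"y":0,"z":0,"ax":0,"ay":0,"az":0}]' 60
python3 - <<'E'
from h import *
import pickle
i,KT,st=shot('wrist'); crop(i,'y1',0,0,560,420,1.4); pickle.dump(KT,open('kt_t.pkl','wb'))
i,KT,st=shot('scene'); crop(i,'y2',80,170,280,320,4)
goto(rw(-30,68,265),Rdz(-EZ,RY))
E
```

```text
time: 66.8
tool_pos: [502.6, -271.0, 265.6]
ee_rot: [-0.704, 0.065, -0.065, 0.704]
ft_force: [-0.5, -0.1, 0.5]
width: 0.653
t 66.9 pos [ 502.6 -271.   265.6] F [ 0.2 -0.9  0.7] w 0.648
[[ 0.983 -0.001  0.183]
 [-0.183  0.     0.983]
 [-0.001 -1.     0.   ]]
shift [-137.4    0.8  393.7] rot [-1.000e-03 -1.816e+00 -1.000e-03]
```

View pics/y1.png

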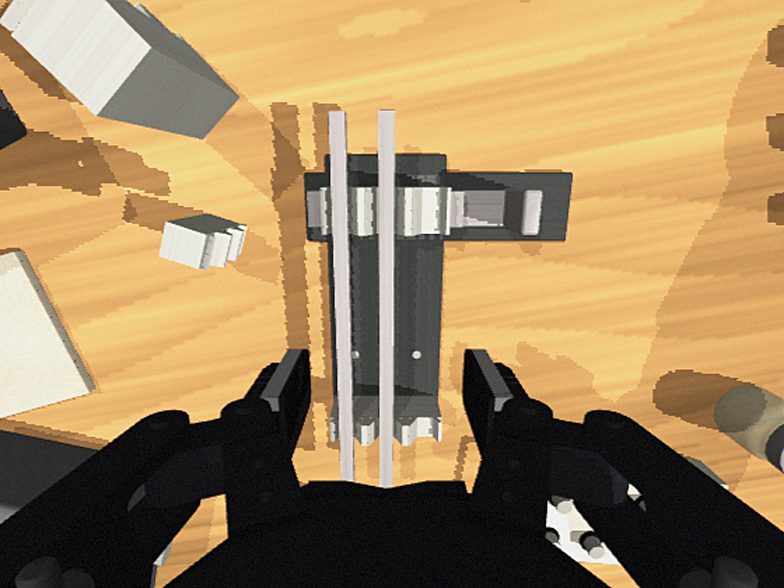

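View pics/y2.png

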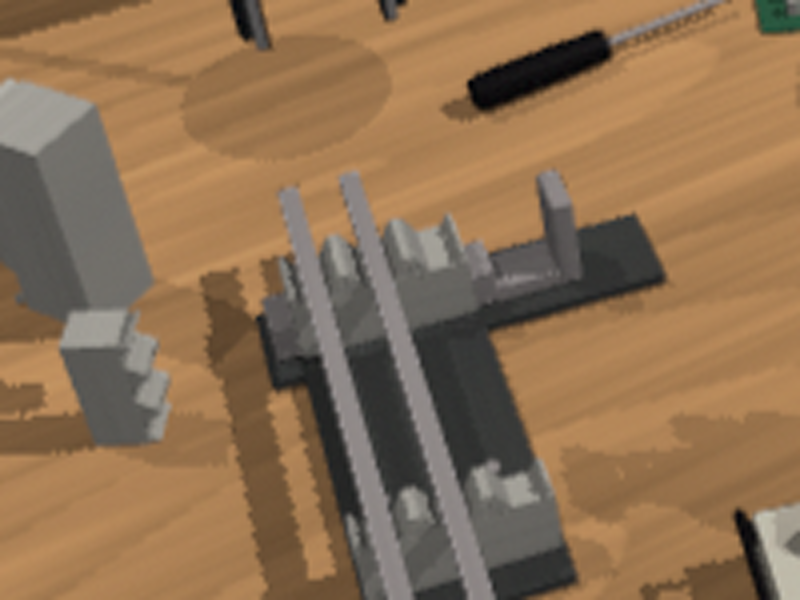

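Both rails lie level with near ends matched (v≈111). Going for rail 3.

```bash
python3 -m jog '[{"fingers":0.35,"x":-9,"y":0,"z":25,"ax":0,"ay":0,"az":0},{"fingers":0.35,"x":-15,"y":0,"z":44,"ax":0,"ay":0,"az":0},{"fingers":0.35,"x":-16,"y":0,"z":46,"ax":0,"ay":0,"az":0},{"fingers":0.35,"x":-16,"y":0,"z":46,"ax":0,"ay":0,"az":0},{"fingers":0.35,"x":-16,"y":0,"z":46,"ax":0,"ay":0,"az":0},{"fingers":0.35,"x":-16,"y":0,"z":46,"ax":0,"ay":0,"az":0},{"fingers":0.35,"x":-16,"y":0,"z":46,"ax":0,"ay":0,"az":0},{"fingers":0.35,"x":-15,"y":0,"z":44,"ax":0,"ay":0,"az":0},{"fingers":0.35,"x":-12,"y":0,"z":34,"ax":0,"ay":0,"az":0},{"fingers":0.35,"x":-6,"y":0,"z":17,"ax":0,"ay":0,"az":0}]' 60
python3 -m jog '[{"fingers":0.35,"x":0,"y":0,"z":0,"ax":0,"ay":-0.1816,"az":0},{"fingers":0.35,"x":0,"y":0,"z":0,"ax":0,"ay":-0.1816,"az":0},{"fingers":0.35,"x":0,"y":0,"z":0,"ax":0,"ay":-0.1816,"az":0},{"fingers":0.35,"x":0,"y":0,"z":0,"ax":0,"ay":-0.1816,"az":0},{"fingers":0.35,"x":0,"y":0,"z":0,"ax":0,"ay":-0.1816,"az":0},{"fingers":0.35,"x":0,"y":0,"z":0,"ax":0,"ay":-0.1816,"az":0},{"fingers":0.35,"x":0,"y":0,"z":0,"ax":0,"ay":-0.1816,"az":0},{"fingers":0.35,"x":0,"y":0,"z":0,"ax":0,"ay":-0.1816,"az":0},{"fingers":0.35,"x":0,"y":0,"z":0,"ax":0,"ay":-0.1816,"az":0},{"fingers":0.35,"x":0,"y":0,"z":0,"ax":0,"ay":-0.1816,"az":0}]' 60
python3 -m jog '[{"fingers":0.35,"x":25,"y":0,"z":0,"ax":0,"ay":0,"az":0},{"fingers":0.35,"x":45,"y":20,"z":0,"ax":0,"ay":0,"az":0},{"fingers":0.35,"x":45,"y":30,"z":0,"ax":0,"ay":0,"az":0},{"fingers":0.35,"x":35,"y":20,"z":0,"ax":0,"ay":0,"az":0},{"fingers":0.35,"x":15,"y":0,"z":0,"ax":0,"ay":0,"az":0},{"fingers":0.35,"x":0,"y":0,"z":0,"ax":0,"ay":0,"az":0},{"fingers":0.35,"x":0,"y":0,"z":0,"ax":0,"ay":0,"az":0},{"fingers":0.35,"x":0,"y":0,"z":0,"ax":0,"ay":0,"az":0}]' 60
python3 - <<'E'
from h import *
import pickle
goto(rw(135,68,106),Rdz(-EZ,RY)); print(rinv(sense()['tool_pos']))
i,KT,st=shot('wrist'); crop(i,'z1',0,0,560,420,1.4); pickle.dump(KT,open('kt_u.pkl','wb'))
E
```

```text
time: 68.15
tool_pos: [439.6, 143.1, 265.9]
ee_rot: [0.704, -0.065, 0.064, -0.704]
ft_force: [-0.2, -0.2, 0.1]
width: 0.648
time: 69.4
tool_pos: [440.0, 141.4, 265.9]
ee_rot: [-0.483, -0.516, 0.517, 0.483]
ft_force: [-0.7, 0.3, -0.6]
width: 0.653
time: 70.4
tool_pos: [430.3, 305.2, 196.8]
ee_rot: [0.485, 0.515, -0.515, -0.485]
ft_force: [0.4, -0.2, -1.1]
width: 0.647
t 70.4 pos [430.3 305.2 196.8] F [ 0.4 -0.2 -1.1] w 0.647
[[-0.06   0.001 -0.998]
 [ 0.998  0.    -0.06 ]
 [ 0.    -1.    -0.001]]
shift [ 0.7 90.8  0.8] rot [ 0.001 -0.001  0.   ]
[134.3  67.2 196.8]
```

View pics/z1.png

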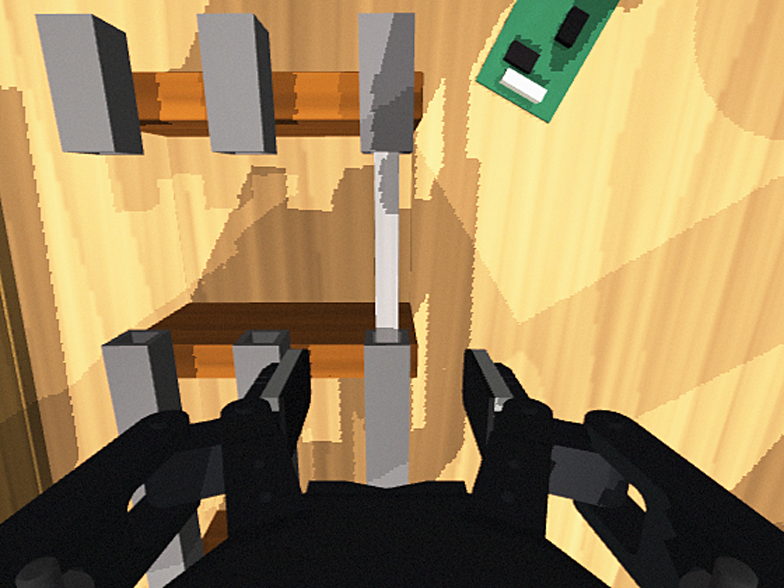

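Rail 3 lies in its eye and on the pad centreline (387,240). Gripping and making the first pull.

```bash
python3 -m jog '[{"fingers":0.35,"x":0,"y":25,"z":0.4,"ax":0,"ay":0,"az":0},{"fingers":0.35,"x":0,"y":35,"z":0,"ax":0,"ay":0,"az":0},{"fingers":0.35,"x":0,"y":30.4,"z":0,"ax":0,"ay":0,"az":0},{"fingers":0.35,"x":0,"y":0,"z":0,"ax":0,"ay":0,"az":0},{"fingers":1,"x":0,"y":0,"z":0,"ax":0,"ay":0,"az":0},{"fingers":1,"x":0,"y":0,"z":0,"ax":0,"ay":0,"az":0},{"fingers":1,"x":0,"y":0,"z":0,"ax":0,"ay":0,"az":0},{"fingers":1,"x":0,"y":0,"z":0,"ax":0,"ay":0,"az":0},{"fingers":1,"x":0,"y":0,"z":0,"ax":0,"ay":0,"az":0}]' 60
python3 -m jog '[{"fingers":1,"x":-6,"y":-0.5,"z":0,"ax":0,"ay":0,"az":0},{"fingers":1,"x":-12,"y":0,"z":0,"ax":0,"ay":0,"az":0},{"fingers":1,"x":-15,"y":0,"z":0,"ax":0,"ay":0,"az":0},{"fingers":1,"x":-15,"y":0,"z":0,"ax":0,"ay":0,"az":0},{"fingers":1,"x":-12,"y":0,"z":0,"ax":0,"ay":0,"az":0},{"fingers":1,"x":-6,"y":0,"z":0,"ax":0,"ay":0,"az":0},{"fingers":1,"x":0,"y":0,"z":0,"ax":0,"ay":0,"az":0}]' 60
python3 -m jog '[{"fingers":0.4,"x":0,"y":0,"z":0,"ax":0,"ay":0,"az":0},{"fingers":0.4,"x":0,"y":0,"z":0,"ax":0,"ay":0,"az":0},{"fingers":0.4,"x":0,"y":-20,"z":0,"ax":0,"ay":0,"az":0},{"fingers":0.4,"x":0,"y":-40,"z":0,"ax":0,"ay":0,"az":0},{"fingers":0.4,"x":-20,"y":-15,"z":0,"ax":0,"ay":0,"az":0},{"fingers":0.4,"x":-45,"y":0,"z":0,"ax":0,"ay":0,"az":0},{"fingers":0.4,"x":-34,"y":0,"z":0,"ax":0,"ay":0,"az":0},{"fingers":0.4,"x":0,"y":0,"z":0,"ax":0,"ay":0,"az":0},{"fingers":0.4,"x":0,"y":0,"z":0,"ax":0,"ay":0,"az":0},{"fingers":0.4,"x":0,"y":0,"z":0,"ax":0,"ay":0,"az":0}]' 60
python3 - <<'E'
from h import *
import pickle
goto(rw(-29,68,106),Rdz(-EZ,RY)); print(rinv(sense()['tool_pos']))
i,KT,st=shot('wrist'); crop(i,'z2',0,0,560,420,1.4); pickle.dump(KT,open('kt_p.pkl','wb'))
E
```

```text
time: 71.58
tool_pos: [430.1, 306.3, 107.1]
ee_rot: [0.485, 0.516, -0.514, -0.484]
ft_force: [-1.4, -0.6, 8.9]
width: 0.126
time: 72.45
tool_pos: [434.0, 239.2, 107.1]
ee_rot: [0.485, 0.515, -0.515, -0.484]
ft_force: [0.4, -3.3, 10.0]
width: 0.127
time: 73.7
tool_pos: [439.4, 141.8, 181.1]
ee_rot: [-0.484, -0.515, 0.515, 0.484]
ft_force: [-0.9, -0.5, 0.6]
width: 0.601
t 73.7 pos [439.4 141.8 181.1] F [-0.9 -0.5  0.6] w 0.601
[[-0.062 -0.    -0.998]
 [ 0.998 -0.    -0.062]
 [-0.    -1.     0.001]]
shift [ 0.5 75.1 -0.2] rot [-0.001  0.001 -0.   ]
[-29.4  68.2 181.1]
```

View pics/z2.png

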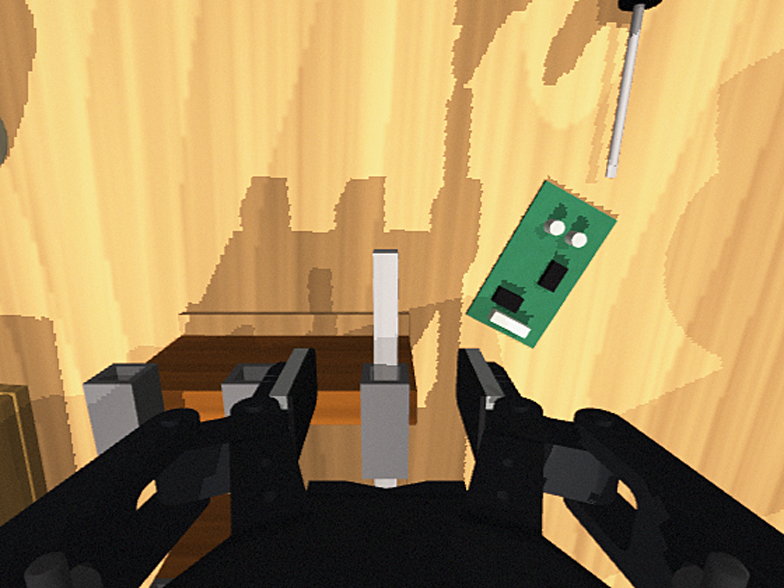

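```bash
python3 - <<'E'
from h import *
import pickle
KT=pickle.load(open('kt_p.pkl','rb')); print(rinv(onz(KT,(385/1.4,253/1.4),109)))
E
python3 -m jog '[{"fingers":0.4,"x":0,"y":25,"z":0,"ax":0,"ay":0,"az":0},{"fingers":0.4,"x":0,"y":31,"z":0,"ax":0,"ay":0,"az":0},{"fingers":0.4,"x":0,"y":19,"z":0,"ax":0,"ay":0,"az":0},{"fingers":0.4,"x":0,"y":0,"z":0,"ax":0,"ay":0,"az":0},{"fingers":1,"x":0,"y":0,"z":0,"ax":0,"ay":0,"az":0},{"fingers":1,"x":0,"y":0,"z":0,"ax":0,"ay":0,"az":0},{"fingers":1,"x":0,"y":0,"z":0,"ax":0,"ay":0,"az":0},{"fingers":1,"x":0,"y":0,"z":0,"ax":0,"ay":0,"az":0},{"fingers":1,"x":0,"y":0,"z":0,"ax":0,"ay":0,"az":0}]' 60
python3 -c "
from h import *
tool(); print(rinv(sense()['tool_pos']))"
```

```text
[-63.1  68.1 109. ]
time: 74.88
tool_pos: [440.0, 141.5, 107.1]
ee_rot: [0.485, 0.515, -0.515, -0.484]
ft_force: [-0.3, 0.8, 6.1]
width: 0.128
t 74.88 pos [440.  141.5 107.1] F [-0.3  0.8  6.1] w 0.128
[[-0.061  0.001 -0.998]
 [ 0.998  0.    -0.061]
 [ 0.    -1.    -0.001]]
[-29.7  67.5 107.1]
```

```bash
python3 -m jog '[{"fingers":1,"x":-6,"y":0,"z":0,"ax":0,"ay":0,"az":0},{"fingers":1,"x":-14,"y":0,"z":0,"ax":0,"ay":0,"az":0},{"fingers":1,"x":-20,"y":0,"z":0,"ax":0,"ay":0,"az":0},{"fingers":1,"x":-22,"y":0,"z":0,"ax":0,"ay":0,"az":0},{"fingers":1,"x":-22,"y":0,"z":0,"ax":0,"ay":0,"az":0},{"fingers":1,"x":-20,"y":0,"z":0,"ax":0,"ay":0,"az":0},{"fingers":1,"x":-13,"y":0,"z":0,"ax":0,"ay":0,"az":0},{"fingers":1,"x":-7,"y":0,"z":0,"ax":0,"ay":0,"az":0},{"fingers":1,"x":0,"y":0,"z":0,"ax":0,"ay":0,"az":0},{"fingers":1,"x":0,"y":0,"z":0,"ax":0,"ay":0,"az":0}]' 60
python3 - <<'E'
from h import *
import pickle
i,KT,st=shot('wrist'); crop(i,'z3',200,150,360,340,3); pickle.dump(KT,open('kt_p.pkl','wb')); tool(); print(rinv(sense()['tool_pos']))
E
python3 -m jog '[{"fingers":0.4,"x":0,"y":0,"z":0,"ax":0,"ay":0,"az":0},{"fingers":0.4,"x":0,"y":0,"z":0,"ax":0,"ay":0,"az":0},{"fingers":0.4,"x":0,"y":-20,"z":0,"ax":0,"ay":0,"az":0},{"fingers":0.4,"x":0,"y":-40,"z":0,"ax":0,"ay":0,"az":0},{"fingers":0.4,"x":25,"y":-10,"z":0,"ax":0,"ay":0,"az":0},{"fingers":0.4,"x":45,"y":0,"z":0,"ax":0,"ay":0,"az":0},{"fingers":0.4,"x":40,"y":0,"z":0,"ax":0,"ay":0,"az":0},{"fingers":0.4,"x":20,"y":0,"z":0,"ax":0,"ay":0,"az":0},{"fingers":0.4,"x":0,"y":0,"z":0,"ax":0,"ay":0,"az":0},{"fingers":0.4,"x":0,"y":0,"z":0,"ax":0,"ay":0,"az":0}]' 60
python3 - <<'E'
from h import *
goto(rw(-24,68,106),Rdz(-EZ,RY)); print(rinv(sense()['tool_pos']))
i,KT,st=shot('wrist'); crop(i,'z4',0,0,560,420,1.4)
E
```

```text
time: 76.12
tool_pos: [447.0, 17.7, 106.3]
ee_rot: [-0.485, -0.515, 0.515, 0.484]
ft_force: [1.1, -1.6, 0.1]
width: 0.125
t 76.17 pos [447.   17.8 106.3] F [ 0.1 -1.7  1.6] w 0.131
[[-0.061 -0.    -0.998]
 [ 0.998 -0.    -0.061]
 [-0.    -1.     0.   ]]
[-153.7   68.1  106.3]
time: 77.42
tool_pos: [439.1, 146.8, 176.2]
ee_rot: [-0.485, -0.515, 0.515, 0.485]
ft_force: [-0.0, -0.0, 0.8]
width: 0.599
t 77.42 pos [439.1 146.8 176.2] F [-0.  -0.   0.8] w 0.599
[[-0.061 -0.    -0.998]
 [ 0.998 -0.001 -0.061]
 [-0.001 -1.     0.   ]]
shift [ 0.5 70.2 -0.2] rot [-0.    -0.    -0.001]
[-24.4  68.1 176.2]
```

View pics/z3.png

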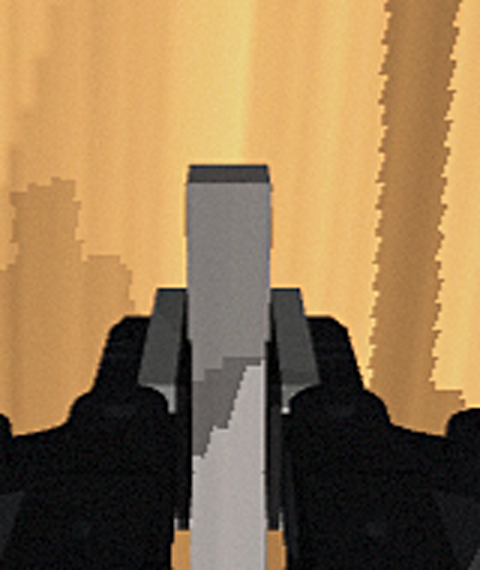

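View pics/z4.png

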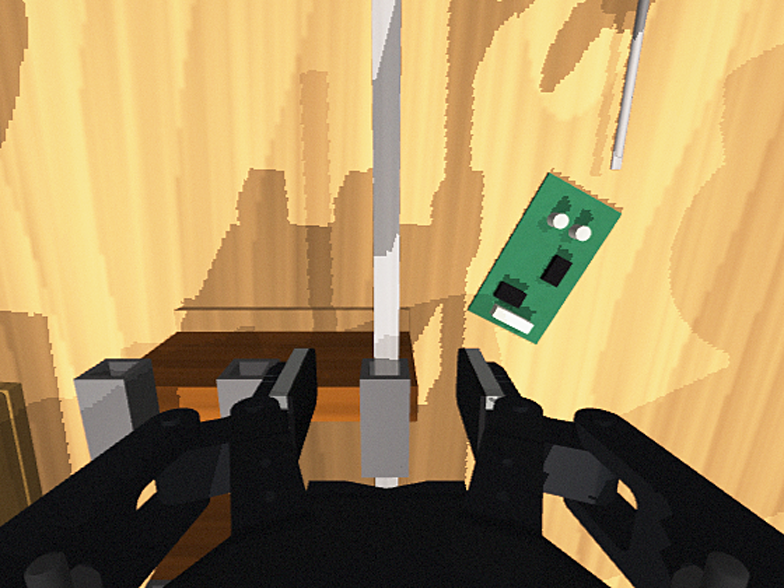

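```bash
python3 - <<'E'
from h import *
import pickle
KT=pickle.load(open('kt_p.pkl','rb')); print(rinv(onz(KT,(276,150+182/3),109)))
E
python3 -m jog '[{"fingers":0.4,"x":0.5,"y":25,"z":0,"ax":0,"ay":0,"az":0},{"fingers":0.4,"x":0,"y":30,"z":0,"ax":0,"ay":0,"az":0},{"fingers":0.4,"x":0,"y":15,"z":0,"ax":0,"ay":0,"az":0},{"fingers":0.4,"x":0,"y":0,"z":0,"ax":0,"ay":0,"az":0},{"fingers":1,"x":0,"y":0,"z":0,"ax":0,"ay":0,"az":0},{"fingers":1,"x":0,"y":0,"z":0,"ax":0,"ay":0,"az":0},{"fingers":1,"x":0,"y":0,"z":0,"ax":0,"ay":0,"az":0},{"fingers":1,"x":0,"y":0,"z":0,"ax":0,"ay":0,"az":0},{"fingers":1,"x":0,"y":0,"z":0,"ax":0,"ay":0,"az":0}]' 90
python3 -c "
from h import *
tool(); print(rinv(sense()['tool_pos']))"
python3 -m jog '[{"fingers":1,"x":-8,"y":0,"z":0,"ax":0,"ay":0,"az":0},{"fingers":1,"x":-18,"y":0,"z":0,"ax":0,"ay":0,"az":0},{"fingers":1,"x":-25,"y":0,"z":0,"ax":0,"ay":0,"az":0},{"fingers":1,"x":-25,"y":0,"z":0,"ax":0,"ay":0,"az":0},{"fingers":1,"x":-25,"y":0,"z":0,"ax":0,"ay":0,"az":0},{"fingers":1,"x":-25,"y":0,"z":0,"ax":0,"ay":0,"az":0},{"fingers":1,"x":-25,"y":0,"z":0,"ax":0,"ay":0,"az":0},{"fingers":1,"x":-20,"y":0,"z":0,"ax":0,"ay":0,"az":0},{"fingers":1,"x":-14,"y":0,"z":0,"ax":0,"ay":0,"az":0},{"fingers":1,"x":0,"y":0,"z":0,"ax":0,"ay":0,"az":0},{"fingers":1,"x":0,"y":0,"z":0,"ax":0,"ay":0,"az":0}]' 90
python3 - <<'E'
from h import *
tool(); print(rinv(sense()['tool_pos']))
i,KT,st=shot('scene'); crop(i,'za',150,80,390,290,3)
E
```

```text
[-188.    68.7  109. ]
time: 78.6
tool_pos: [439.5, 147.7, 107.1]
ee_rot: [0.485, 0.515, -0.515, -0.484]
ft_force: [-2.3, -1.5, 7.2]
width: 0.124
t 78.6 pos [439.5 147.7 107.1] F [-2.3 -1.5  7.2] w 0.124
[[-0.061  0.001 -0.998]
 [ 0.998 -0.    -0.061]
 [-0.    -1.    -0.001]]
[-23.5  67.7 107.1]
time: 79.97
tool_pos: [450.3, -36.6, 106.3]
ee_rot: [-0.484, -0.515, 0.515, 0.485]
ft_force: [0.3, 0.3, -1.1]
width: 0.121
t 79.97 pos [450.3 -36.6 106.3] F [ 0.3  0.3 -1.1] w 0.121
[[-0.061 -0.    -0.998]
 [ 0.998 -0.    -0.061]
 [-0.    -1.     0.   ]]
[-208.1   68.2  106.3]
```

View pics/za.png

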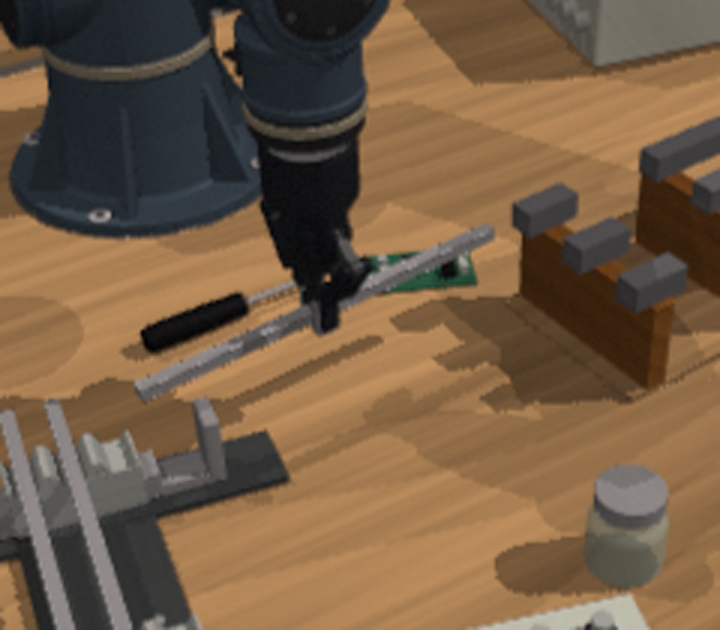

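Rail 3 is out. Carrying it outward a little while turning, for room near the base, then to groove 3.

```bash
python3 -m jog '[{"fingers":1,"x":0,"y":-20,"z":-10,"ax":0,"ay":0,"az":0},{"fingers":1,"x":0,"y":-34,"z":-30,"ax":0,"ay":0,"az":0},{"fingers":1,"x":0,"y":-20,"z":-30,"ax":0,"ay":0,"az":0},{"fingers":1,"x":0,"y":0,"z":-10,"ax":0,"ay":0.16,"az":0},{"fingers":1,"x":0,"y":0,"z":0,"ax":0,"ay":0.18,"az":0},{"fingers":1,"x":0,"y":0,"z":0,"ax":0,"ay":0.18,"az":0},{"fingers":1,"x":0,"y":0,"z":0,"ax":0,"ay":0.18,"az":0},{"fingers":1,"x":0,"y":0,"z":0,"ax":0,"ay":0.18,"az":0},{"fingers":1,"x":0,"y":0,"z":0,"ax":0,"ay":0.18,"az":0},{"fingers":1,"x":0,"y":0,"z":0,"ax":0,"ay":0.18,"az":0},{"fingers":1,"x":0,"y":0,"z":0,"ax":0,"ay":0.18,"az":0},{"fingers":1,"x":0,"y":0,"z":0,"ax":0,"ay":0.18,"az":0}]' 90
python3 -m jog '[{"fingers":1,"x":0,"y":0,"z":0,"ax":0,"ay":0.14,"az":0},{"fingers":1,"x":0,"y":0,"z":0,"ax":0,"ay":0.076,"az":0},{"fingers":1,"x":0,"y":0,"z":0,"ax":0,"ay":0,"az":0}]' 90
python3 -c "
from h import *
goto(jw(4.5,36,180),Rdz(-EZ,EY))"
```

```text
time: 81.53
tool_pos: [530.1, -31.3, 180.3]
ee_rot: [0.707, 0.009, -0.01, -0.707]
ft_force: [-1.5, 0.0, -1.2]
width: 0.118
time: 81.9
tool_pos: [530.1, -31.4, 180.3]
ee_rot: [0.704, -0.065, 0.064, -0.704]
ft_force: [0.4, -0.2, -0.5]
width: 0.116
t 81.9 pos [530.1 -31.4 180.3] F [ 0.4 -0.2 -0.5] w 0.116
[[ 0.983 -0.     0.182]
 [-0.182 -0.     0.983]
 [-0.    -1.    -0.   ]]
shift [  66.5    0.3 -204.8] rot [ 0. -0. -0.]
```

```bash
python3 -m jog '[{"fingers":1,"x":8,"y":0,"z":-22,"ax":0,"ay":0,"az":0},{"fingers":1,"x":13,"y":0,"z":-40,"ax":0,"ay":0,"az":0},{"fingers":1,"x":13,"y":0,"z":-42,"ax":0,"ay":0,"az":0},{"fingers":1,"x":13,"y":0,"z":-42,"ax":0,"ay":0,"az":0},{"fingers":1,"x":12,"y":0,"z":-36,"ax":0,"ay":0,"az":0},{"fingers":1,"x":7.5,"y":0,"z":-22.8,"ax":0,"ay":0,"az":0},{"fingers":1,"x":0,"y":0,"z":0,"ax":0,"ay":0,"az":0},{"fingers":1,"x":0,"y":0,"z":0,"ax":0,"ay":0,"az":0},{"fingers":1,"x":0,"y":0,"z":0,"ax":0,"ay":0,"az":0}]' 90
python3 - <<'E'
from h import *
goto(jw(4.5,36,61),Rdz(-EZ,EY)); print(jinv(sense()['tool_pos']))
i,KT,st=shot('scene'); crop(i,'zb',80,130,300,340,3)
E
```

```text
time: 83.02
tool_pos: [558.1, -244.6, 180.5]
ee_rot: [0.704, -0.065, 0.064, -0.704]
ft_force: [0.3, -0.8, -1.0]
width: 0.115
t 83.03 pos [ 558.1 -244.6  180.5] F [ 0.3 -0.8 -1. ] w 0.115
[[ 0.983 -0.     0.182]
 [-0.182 -0.     0.983]
 [-0.    -1.    -0.   ]]
shift [  0.3 119.5  -0.3] rot [ 0.  0. -0.]
[  4.3  36.3 180.5]
```

View pics/zb.png

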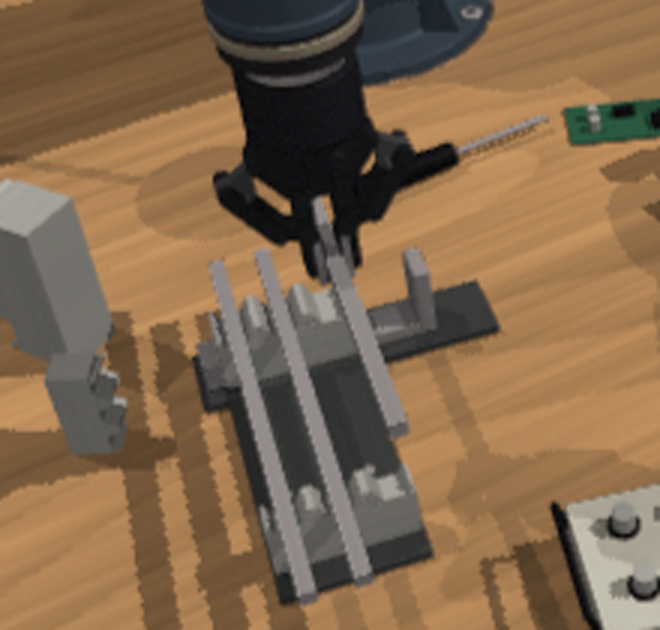

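```bash
python3 -m jog '[{"fingers":1,"x":0,"y":10,"z":-0.3,"ax":0,"ay":0,"az":0},{"fingers":1,"x":0,"y":25,"z":0,"ax":0,"ay":0,"az":0},{"fingers":1,"x":0,"y":30,"z":0,"ax":0,"ay":0,"az":0},{"fingers":1,"x":0,"y":20,"z":0,"ax":0,"ay":0,"az":0},{"fingers":1,"x":0,"y":5,"z":0,"ax":0,"ay":0,"az":0},{"fingers":1,"x":0,"y":0,"z":0,"ax":0,"ay":0,"az":0},{"fingers":1,"x":0,"y":0,"z":0,"ax":0,"ay":0,"az":0}]' 90
python3 - <<'E'
from h import *
goto(jw(4.5,36,61),Rdz(-EZ,EY)); print(jinv(sense()['tool_pos']))
i,KT,st=shot('wrist'); crop(i,'zc',0,0,560,420,1.4)
E
```

```text
time: 83.95
tool_pos: [558.5, -246.1, 91.3]
ee_rot: [0.704, -0.065, 0.065, -0.704]
ft_force: [1.0, 0.8, -1.6]
width: 0.117
t 83.95 pos [ 558.5 -246.1   91.3] F [ 1.   0.8 -1.6] w 0.117
[[ 0.983  0.001  0.183]
 [-0.183 -0.001  0.983]
 [ 0.001 -1.    -0.001]]
shift [-0.4 30.3  1.1] rot [ 0.001 -0.001  0.001]
[ 4.9 34.9 91.3]
```

View pics/zc.png

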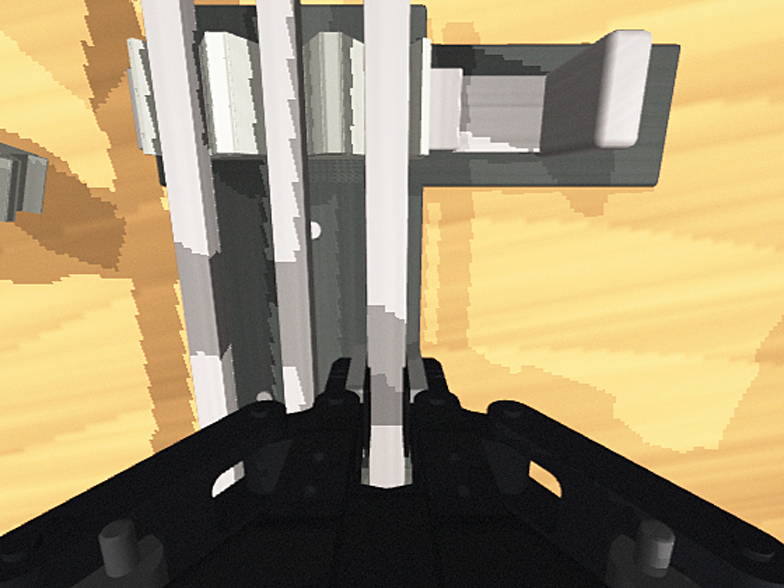

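```bash
python3 -m jog '[{"fingers":1,"x":-0.4,"y":12,"z":1,"ax":0,"ay":0,"az":0},{"fingers":1,"x":0,"y":10,"z":0,"ax":0,"ay":0,"az":0},{"fingers":1,"x":0,"y":5,"z":0,"ax":0,"ay":0,"az":0},{"fingers":1,"x":0,"y":2,"z":0,"ax":0,"ay":0,"az":0},{"fingers":1,"x":0,"y":0.5,"z":0,"ax":0,"ay":0,"az":0},{"fingers":1,"x":0,"y":0,"z":0,"ax":0,"ay":0,"az":0}]' 90
python3 - <<'E'
from h import *
tool(); print(jinv(sense()['tool_pos']))
i,KT,st=shot('wrist'); crop(i,'zd',0,0,560,420,1.4)
E
```

```text
time: 84.75
tool_pos: [557.7, -244.8, 61.1]
ee_rot: [0.704, -0.065, 0.065, -0.704]
ft_force: [-3.1, 1.5, 3.5]
width: 0.116
t 84.75 pos [ 557.7 -244.8   61.1] F [-3.1  1.5  3.5] w 0.116
[[ 0.983 -0.     0.183]
 [-0.183 -0.     0.983]
 [-0.    -1.    -0.   ]]
[ 3.9 36.  61.1]
```

View pics/zd.png

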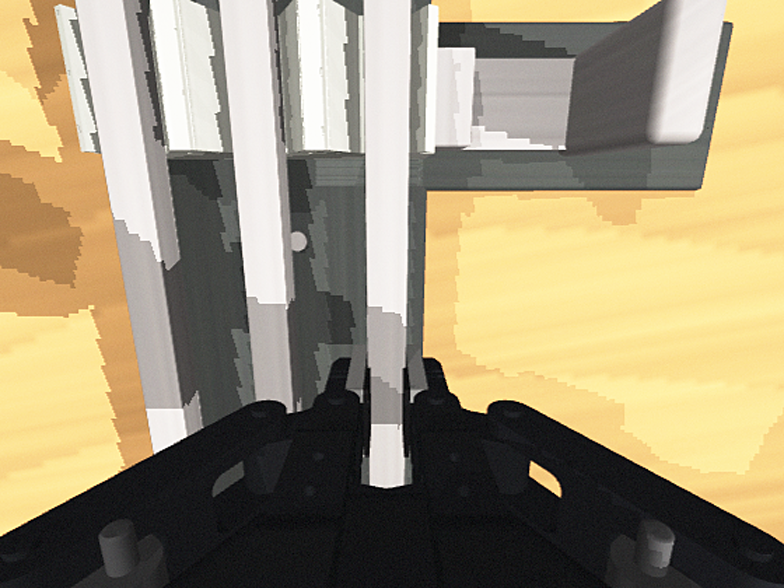

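Rail 3 is in its groove with light contact. Releasing narrowly, rising and checking everything.

```bash
python3 -m jog '[{"fingers":0.8,"x":0,"y":0,"z":0,"ax":0,"ay":0,"az":0},{"fingers":0.78,"x":0,"y":0,"z":0,"ax":0,"ay":0,"az":0},{"fingers":0.78,"x":0,"y":0,"z":0,"ax":0,"ay":0,"az":0},{"fingers":0.78,"x":0,"y":-10,"z":0,"ax":0,"ay":0,"az":0},{"fingers":0.78,"x":0,"y":-30,"z":0,"ax":0,"ay":0,"az":0},{"fingers":0.5,"x":0,"y":-50,"z":0,"ax":0,"ay":0,"az":0},{"fingers":0.35,"x":0,"y":-50,"z":-10,"ax":0,"ay":0,"az":0},{"fingers":0.35,"x":15,"y":-50,"z":-20,"ax":0,"ay":0,"az":0},{"fingers":0.35,"x":20,"y":-15,"z":-6,"ax":0,"ay":0,"az":0},{"fingers":0,"x":0,"y":0,"z":0,"ax":0,"ay":0,"az":0},{"fingers":0,"x":0,"y":0,"z":0,"ax":0,"ay":0,"az":0},{"fingers":0,"x":0,"y":0,"z":0,"ax":0,"ay":0,"az":0}]' 60
python3 - <<'E'
from h import *
import pickle
i,KT,st=shot('wrist'); crop(i,'fa',0,0,560,420,1.4); cv2.imwrite('pics/fa0.png',i[:,:,::-1]); pickle.dump(KT,open('kt_t.pkl','wb'))
i,KT,st=shot('scene'); crop(i,'fb',100,190,240,330,4.2); crop(i,'fc',0,0,560,420,1.4)
E
```

```text
time: 86.3
tool_pos: [584.9, -286.1, 265.4]
ee_rot: [-0.704, 0.065, -0.065, 0.704]
ft_force: [-0.1, 0.2, -0.5]
width: 0.998
```

View pics/fa.png

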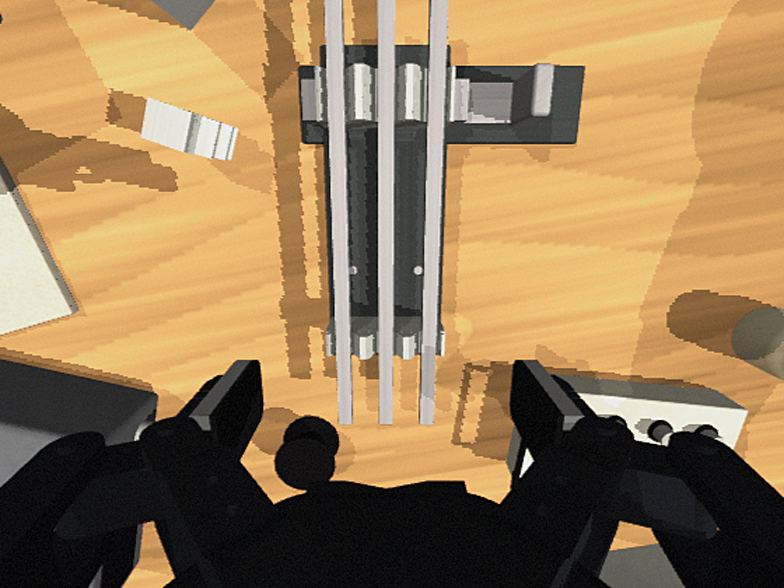

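View pics/fb.png

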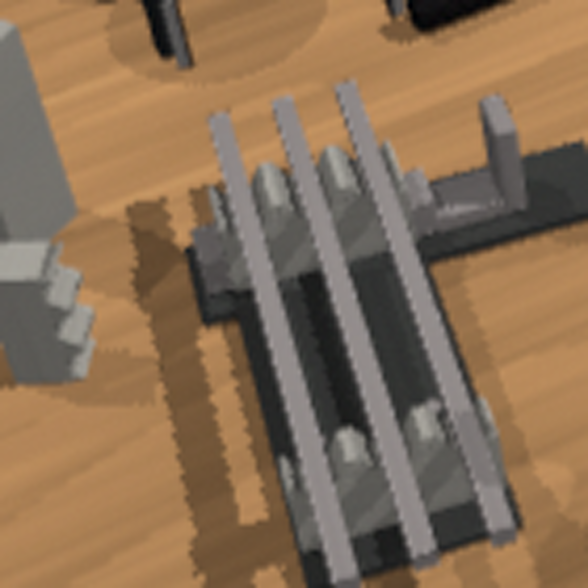

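View pics/fc.png

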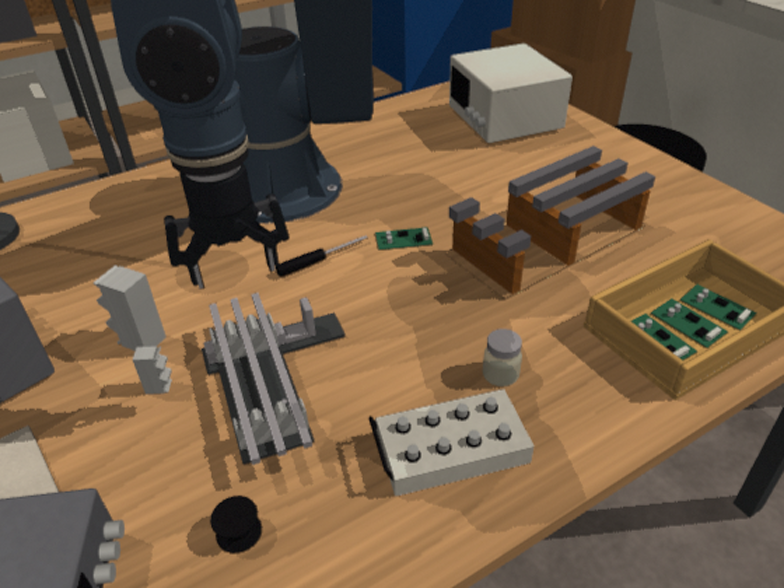

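All three rails are in, far ends level at v≈424, and the jar is standing. One last numeric check plus a close crop of the jaw fit.

```bash
python3 - <<'E'
from h import *
import pickle
KT=pickle.load(open('kt_t.pkl','rb'))
for u in (345.5,386.5,427.5): print(jinv(onz(KT,(u/1.4,423/1.4),62)))
for u,v in ((537,90),(552,90)): print('tab',jinv(onz(KT,(u/1.4,v/1.4),72)))
i=cv2.imread('pics/fa0.png'); cv2.imwrite('pics/fd.png',cv2.resize(i[25:115,205:425],None,fx=3.6,fy=3.6,interpolation=cv2.INTER_CUBIC))
cv2.imwrite('pics/fe.png',cv2.resize(i[215:310,220:330],None,fx=6,fy=6,interpolation=cv2.INTER_CUBIC))
E
```

```text
[176.7 -34.5  62. ]
[176.8   1.6  62. ]
[176.8  37.7  62. ]
tab [-89.  105.2  72. ]
tab [-89.  115.5  72. ]
```

View pics/fd.png

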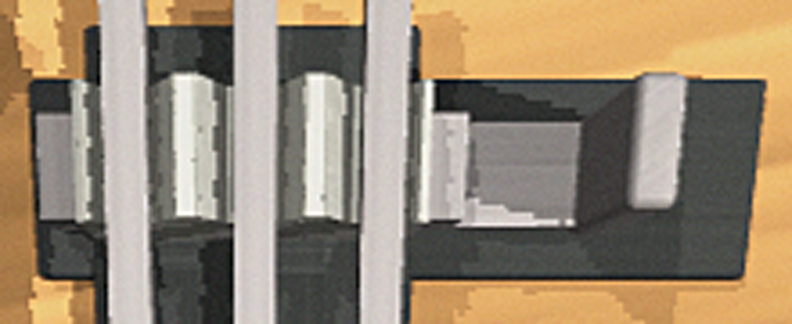

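View pics/fe.png

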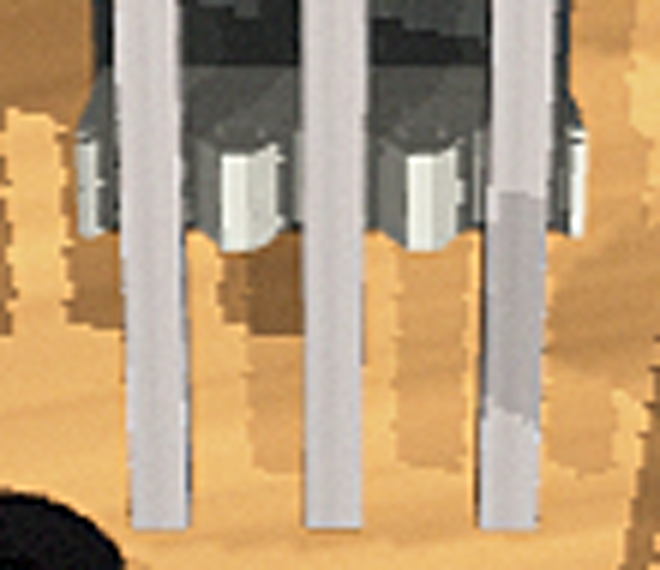

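The last checks agree: block flush with both jaws, one rail per groove on both supports, ends even. Handing in.

```bash
python3 -c "
from station import order
print(order.hand_in())"
```

```text
the job is handed in; nothing more can be done
None
```

The job is done and handed in at about 86 s of the 210 s, with the gripper clear of everything.

- **Jig and V-block:** I opened the sliding jaw, rolled the V-block 90° so its grooves face up, and seated it on the bed. I then closed the jaw until the push rose sharply to 28 N, eased off and let go. The last picture shows no gap at either jaw.
- **Rails:** All three rails were there. I drew each one hand over hand and laid them in grooves 1, 2 and 3. Rail 2 had been knocked back out of its guide eye, so I threaded it in again and it needed one extra pull.

**Last checks:** In the wrist and scene pictures each rail rests on both the V-block and the V-rest. The far ends line up with each other to about 0.1 mm, at jig x ≈ 177 mm against an ideal 180. I measured a near end only for rail 1: -160.8 mm against -160, which leaves it within about 2–3 mm of the mark. The jar is still standing where it was.

**Disagreements:** My first jig position from the pictures was about 2.8 mm off across the jig compared with where the jaw made contact, because the arm was still settling when some pictures were taken. I corrected it before laying the rails. At the end the rails read up to about 1.7 mm off across the jig, and the jaw tab about 1.4 mm off, which is within the camera calibration.

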